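# Blank off the beam port and lock it out

## Task

Make the laser bench safe: slide the yellow blanking plate along its channel until it sticks out over the edge of the breadboard, grip it there and lay it flat on the clamp's bed over the beam port, between the jaws, then crank the clamp until the plate is held tight against the fixed jaw. Also hang every red lock-out tag on the steel bar of the rail, pushing each hook down over the bar until its gate snaps shut, and leave the bystanding mirror mount, lens tube and screwdriver where they are.

Things in the scene. Friction and masses are not known exactly. Their poses are not given: they have to be found in the camera images.
- board: fixed raised aluminium breadboard, 120 (x) x 220 (y) x 50 mm high. Origin: centre of its underside; z up. Two black guide strips along y, 10 mm wide, 4 mm high, 62 mm apart (inner faces at x = -31, +31 mm), form the channel in which the plate lies; both channel ends are open. Its edge at y = -110 mm looks onto free space in the middle of the bench
- plate: loose yellow blanking plate, 56 (x) x 110 (y) x 6 mm thick, 0.08 to 0.15 kg. Origin: centre of its underside; z its flat normal. Starts flat in the board's channel, long side along it, leading edge 10 to 60 mm back from the board's y = -110 mm edge; the guides, 3 mm from its sides, leave no room for fingers until it overhangs that edge
- clamp: fixed blue screw clamp round an upward beam port. Origin: on the table; z up, long axis y. Bed 44 mm wide (x), y -80 to 120 mm, top at z = 60; flange 75 mm wide, 12 mm high. Fixed steel jaw at the -y end: face at y = -60, 44 mm wide, 16 mm above the bed. Gearbox at y 117 to 173, 76 mm high, with the crank on it (axis vertical at x = 0, y = 145)
- seat (a point): centre of the beam port, on the top of the bed (clamp frame 0, -5, 60 mm); axes as the clamp's. The plate is fully home when its underside centre is here, its long side along y, one end against the fixed jaw
- jaw: moving steel jaw of the clamp, 44 mm wide, 16 mm high, 20 mm thick, sliding on the bed. Origin: bottom centre of the face that looks to -y at the plate; axes as the clamp's. Starts with its face 132 to 146 mm from the fixed jaw's face; it is driven by the crank only and stays where it is left
- crank (a joint): crank angle, rad; grows clockwise seen from above and moves the jaw 1.9 mm per rad towards the fixed jaw (0: jaw faces 146 mm apart; about 18.9: touches the 110 mm plate lying against the fixed jaw). Starts at 0 to 7, limit 24. Takes about 2 N at the handle, more once the jaw squeezes the plate; the screw holds itself
- crank_handle (a point): middle of the crank's upright black handle, a round knob 16 mm in diameter and 40 mm high that spins freely on its pin, 40 mm out from the crank axis; this point is 107 mm above the table, 21 mm above the top of the crank's arm
- rail: fixed lock-out rail. Origin: on the table; z up. Steel round bar 8 mm in diameter along y, centre 155 mm above the table, between square posts 16 mm wide, 166 mm high, at y = -148 and +148 mm
- bar (a point): middle of the rail's bar, on its centre line; y along the bar, z up
- mount: bystander: black mirror mount on a post, 40 x 50 x 88 mm, loose. Origin: centre of its underside
- lens_tube: bystander: black lens tube standing upright, 44 mm in diameter, 90 mm high, loose. Origin: centre of its underside
- driver: bystander: orange-handled screwdriver lying on the table, 160 mm long along its x. Origin: its underside
- tag_a: loose lock-out tag (may be absent), about 0.18 kg, standing upright on the table, 132 mm high; all alike. Origin: on its underside plane, straight below the middle of the hook loop; x across the loop, y along the bar to be hooked, z up. In mm: heavy red foot x -64 to -10, y -22 to 22, z 0 to 22; thin red plate above it, x -20 to -16, y -18 to 18, z 22 to 68; steel hook; yellow fin to grip on top
- tag_a_eye (a point): middle of the hook loop of tag_a, 76 mm above its underside; axes as the tag's. Tag frame, mm: hook 20 wide (y): shank x -16 to -10, crown x -16 to 16, z 90 to 96, nose x 10 to 16, z 58 to 96. The 20 mm mouth opens straight down, free below. Grip fin on the crown: x -5 to 5, y -13 to 13, z 96 to 132. Let go on the bar, the tag hangs from its crown and leans about 25 degrees
- gate_a (a joint): sprung brass gate of tag_a, across the mouth of its loop 61 mm above its underside: 0 shut, to 1.5 rad swung up. Lower the loop over the bar: the bar pushes the gate up (4 to 8 N) and it snaps shut once the bar is within 4 mm of the crown
- tag_b: loose lock-out tag (may be absent), about 0.18 kg, standing upright on the table, 132 mm high; all alike. Origin: on its underside plane, straight below the middle of the hook loop; x across the loop, y along the bar to be hooked, z up. In mm: heavy red foot x -64 to -10, y -22 to 22, z 0 to 22; thin red plate above it, x -20 to -16, y -18 to 18, z 22 to 68; steel hook; yellow fin to grip on top
- tag_b_eye (a point): middle of the hook loop of tag_b, 76 mm above its underside; axes as the tag's. Tag frame, mm: hook 20 wide (y): shank x -16 to -10, crown x -16 to 16, z 90 to 96, nose x 10 to 16, z 58 to 96. The 20 mm mouth opens straight down, free below. Grip fin on the crown: x -5 to 5, y -13 to 13, z 96 to 132. Let go on the bar, the tag hangs from its crown and leans about 25 degrees
- gate_b (a joint): sprung brass gate of tag_b, across the mouth of its loop 61 mm above its underside: 0 shut, to 1.5 rad swung up. Lower the loop over the bar: the bar pushes the gate up (4 to 8 N) and it snaps shut once the bar is within 4 mm of the crown
- tag_c: loose lock-out tag (may be absent), about 0.18 kg, standing upright on the table, 132 mm high; all alike. Origin: on its underside plane, straight below the middle of the hook loop; x across the loop, y along the bar to be hooked, z up. In mm: heavy red foot x -64 to -10, y -22 to 22, z 0 to 22; thin red plate above it, x -20 to -16, y -18 to 18, z 22 to 68; steel hook; yellow fin to grip on top
- tag_c_eye (a point): middle of the hook loop of tag_c, 76 mm above its underside; axes as the tag's. Tag frame, mm: hook 20 wide (y): shank x -16 to -10, crown x -16 to 16, z 90 to 96, nose x 10 to 16, z 58 to 96. The 20 mm mouth opens straight down, free below. Grip fin on the crown: x -5 to 5, y -13 to 13, z 96 to 132. Let go on the bar, the tag hangs from its crown and leans about 25 degrees
- gate_c (a joint): sprung brass gate of tag_c, across the mouth of its loop 61 mm above its underside: 0 shut, to 1.5 rad swung up. Lower the loop over the bar: the bar pushes the gate up (4 to 8 N) and it snaps shut once the bar is within 4 mm of the crown
- tag_d: loose lock-out tag (may be absent), about 0.18 kg, standing upright on the table, 132 mm high; all alike. Origin: on its underside plane, straight below the middle of the hook loop; x across the loop, y along the bar to be hooked, z up. In mm: heavy red foot x -64 to -10, y -22 to 22, z 0 to 22; thin red plate above it, x -20 to -16, y -18 to 18, z 22 to 68; steel hook; yellow fin to grip on top
- tag_d_eye (a point): middle of the hook loop of tag_d, 76 mm above its underside; axes as the tag's. Tag frame, mm: hook 20 wide (y): shank x -16 to -10, crown x -16 to 16, z 90 to 96, nose x 10 to 16, z 58 to 96. The 20 mm mouth opens straight down, free below. Grip fin on the crown: x -5 to 5, y -13 to 13, z 96 to 132. Let go on the bar, the tag hangs from its crown and leans about 25 degrees
- gate_d (a joint): sprung brass gate of tag_d, across the mouth of its loop 61 mm above its underside: 0 shut, to 1.5 rad swung up. Lower the loop over the bar: the bar pushes the gate up (4 to 8 N) and it snaps shut once the bar is within 4 mm of the crown
There are look-alikes about, which are no part of the job. Of the things shaped like the plate, the yellow one is meant. Leave any blue or white look-alike of the tag_a alone.

How it is judged (in metres and radians):
On the way, in this order (a step that is already met when the one before it is completed fails the run):
1. the plate lies on the breadboard and sticks out over its edge by at least 25 mm (y of plate in the frame of board between -0.12 and -0.08 m and z of plate in the frame of board between 0.046 and 0.055 m and x of plate in the frame of board between -0.01 and 0.01 m), for 0.2 s.
2. the plate lies flat on the clamp's bed between the jaws, over the port (x of plate in the frame of seat between -0.01 and 0.01 m and z of plate in the frame of seat between -0.004 and 0.004 m and angle between the y axis of plate and the y axis of seat, either way round below 0.12 rad and y of plate in the frame of seat between -0.005 and 0.035 m), for 0.2 s.
3. the moving jaw squeezes the plate against the fixed jaw (x of plate in the frame of seat between -0.01 and 0.01 m and z of plate in the frame of seat between -0.004 and 0.004 m and angle between the y axis of plate and the y axis of seat, either way round below 0.12 rad and y of plate in the frame of seat between -0.005 and 0.005 m and contact force between jaw and plate above 3 N), for 0.2 s.
At the end, for the whole second after the job is handed in: Plate flat on the bed, within 10 mm across and 5 mm along of the port centre, straight within 0.12 rad, jaw pressing on it (over 3 N); every tag present hangs with the bar in its loop (loop middle within 14 mm of the bar) and its gate shut (below 0.15 rad) (all of step 3 and x of tag_a_eye in the frame of bar between -0.014 and 0.014 m and z of tag_a_eye in the frame of bar between -0.014 and 0.008 m and y of tag_a_eye in the frame of bar between -0.14 and 0.14 m and value of joint each of gate_a, gate_b, gate_c, gate_d below 0.15 rad and x of tag_b_eye in the frame of bar between -0.014 and 0.014 m and z of tag_b_eye in the frame of bar between -0.014 and 0.008 m and y of tag_b_eye in the frame of bar between -0.14 and 0.14 m and x of tag_c_eye in the frame of bar between -0.014 and 0.014 m and z of tag_c_eye in the frame of bar between -0.014 and 0.008 m and y of tag_c_eye in the frame of bar between -0.14 and 0.14 m and x of tag_d_eye in the frame of bar between -0.014 and 0.014 m and z of tag_d_eye in the frame of bar between -0.014 and 0.008 m and y of tag_d_eye in the frame of bar between -0.14 and 0.14 m); the robot touches nothing.
It fails at once if the mirror mount is moved more than 30 mm (distance of mount from where it was at the start of the episode above 0.03 m).
It fails at once if the lens tube is moved more than 30 mm (distance of lens_tube from where it was at the start of the episode above 0.03 m).
It fails at once if the screwdriver is moved more than 30 mm (distance of driver from where it was at the start of the episode above 0.03 m).
Of tag_a, tag_b, tag_c, tag_d only 2 to 4 are there at a start; the rules pass over those that are not, and their reading is None.
At some moment in a run one of tag_a, tag_b, tag_c, tag_d may be knocked a few centimetres aside while the robot is not near it.
It also fails if it takes over 210 s, if anything falls off the work surface, if the arm or the gripper's body presses on something with over 40 N, if the wrist force passes 120 N, or if a joint passes its speed limit or range.

## Robot

A 6-joint arm with a two-finger parallel gripper is mounted at the origin on the work surface. World frame = base frame: x ahead of the robot, y to its left, z up, the work surface at z = 0. Lengths are in mm, angles in rad, forces in N, time in s.
With the tool pointing down it reaches from about 275 to 750 mm from the base axis. Payload 10.2 kg.
Tool frame: the origin (TCP) lies at the very end of the fingers, on their centre line; the grasp point (between the pads) lies 19 mm behind it; z points along the fingers, y is the direction in which the jaws open and shut (so a half turn about z gives the same grasp; the last joint's range is limited). The gripper opens to 88 mm and grips with 3 to 60 N. Pads are 18 mm wide; open, the fingers measure 123 mm over their backs; the gripper's body (75 mm by 187 mm) begins 45 mm behind the grasp point.
Start: joints at [-1.44, 0.313, 1.498, -0, 1.331, -0.223], TCP at [181.882, -492.494, 199.22] pointing down, gripper open.
Joint ranges: [-2.94, 2.94], [-0.97, 2.17], [0.19, 2.56], [-1.23, 4.37], [0.02, 3.11], [-2.88, 2.88]. Speed limits (rad/s): [2.39, 2.39, 3.01, 3.14, 3.14, 3.14].

## Interface

Orientations are given as a unit quaternion [w, x, y, z].
In Python, from bench import sensors, vision, hand_in gives the robot as it stands. The module is installed in compiled form; this text tells all that it offers.
- The arm moves only by the tool play_rows, never from a script. Its argument "moves" is a list of rows, each an object with "dp": the shift along the tool's x, y, z in m, a list of three; "delta_rot": the turn, a rotation vector about the tool's x, y, z in degrees, a list of three; "claw": the closure, from 0 (fully open) to 1 (shut). A call has exactly 8 rows; each row is the pose to reach, as a shift and turn from the pose measured when the call began, along the tool's axes at that moment; what a row does not reach only later rows make up. A row lasts 1/12 s, in which the tool goes at most 41.7 mm and 7.16 degrees, less where a joint would pass 70% of its speed; a pose out of reach is approached as far as the arm can. A call with a gripper value outside its range is refused whole. The fingers move at their own pace and stop on an object; "squeeze" is the grip in N (left out, the last holds). Time passes only in rows, so rows that repeat a pose let the fingers close, or fill a call up. It gives the time, the measured TCP pose, the force and the opening at its end, in the units of the state.
- sensors.get_state(): the state, without advancing time (a new reading comes with each control period).
- vision.get_image(name): name is "scene" or "top" or "wrist"; returns the picture (480x640x3 uint8, red, green, blue); there is no depth.
- vision.camera_info(name): a dict with "K" (3x3 intrinsics, pixels), "pose" (4x4, takes a point from camera to world coordinates). Camera axes: x right, y down, z forward; pixel columns grow to the right and rows downward; lengths in mm; the calibration is good to about 2 mm. A picture is of the moment at which its call begins: read the wrist's pose just before it. camera_info takes no time and is no camera call; for the wrist camera it gives the pose at the moment of the call.
- hand_in(): hands the job in, once; it reports no verdict.
The state is a dict: "time_s": time; "joints": joint angles; "joint_vel": joint speeds; "joint_efforts": joint torques, N m; "ee_pos": TCP position; "orientation": TCP orientation; "contact_force": force on the tool from outside, world axes, zero at the start; "moment": the same for the moment, N m; "gripper_width": finger opening in mm.
Only numpy, scipy, OpenCV 4.12 (cv2) and the standard library are available. Lean on these libraries where they do the work, as an engineer would, in place of code of your own. Each camera call takes 0.05 s, during which the arm holds its last target.

## Working session

There is one attempt and no reset: what is moved stays moved. The work goes in short steps, Python scripts to look and compute and a tool call to move; the robot and the scene stay as the last step left them, time stands still between calls to the robot, and variables do not carry over. Pictures are saved under pics/ and viewed, and the job is handed in when it is done.

Besides the shell and the picture viewer there is one more tool, called after ">>>" by a JSON object that holds its "fn" and its "kwargs", one argument or row to a line. play_rows: Moves the arm, as the interface text tells. Its arguments: {"type":"object","properties":{"moves":{"type":"array","items":{"type":"object","properties":{"dp":{"type":"array","items":{"type":"number"}},"delta_rot":{"type":"array","items":{"type":"number"}},"claw":{"type":"number"}}}},"squeeze":{"type":"number"}},"required":["moves"]}

```bash
mkdir -p pics; python3 - <<'E'
from bench import sensors, vision
import cv2,numpy as np
s=sensors.get_state();print(s)
for n in("scene","top","wrist"):
    i=vision.camera_info(n);print(n,np.round(i["K"],1).tolist(),np.round(i["pose"],3).tolist())
    cv2.imwrite(f"pics/{n}0.png",vision.get_image(n)[:,:,::-1])
E
```

```text
{'time_s': 0.0, 'joints': array([-1.44045255e+00,  3.13422558e-01,  1.49842291e+00, -2.98123653e-06,
        1.33099910e+00, -2.23381627e-01]), 'joint_vel': array([ 6.07287502e-04, -6.42698700e-05, -4.59078967e-04,  1.51781338e-03,
        4.62563459e-04, -7.67574808e-04]), 'joint_efforts': array([ 9.28343470e-04, -4.02212548e+01, -2.52269125e+01,  6.95002475e-02,
        3.53209802e-02, -1.08834122e-04]), 'ee_pos': array([ 181.81533613, -492.20136314,  198.68047844]), 'orientation': array([-6.25344973e-04,  9.84400264e-01,  1.75942402e-01,  2.76620659e-05]), 'contact_force': array([-0.97278501, -0.42487963, -0.74621159]), 'moment': array([ 0.02552256, -0.00954792, -0.01230342]), 'gripper_width': 88.10497693807845}
scene [[455.6, 0.0, 317.8], [0.0, 455.6, 238.5], [0.0, 0.0, 1.0]] [[0.256, 0.684, -0.683, 1316.721], [0.967, -0.187, 0.176, -167.023], [-0.007, -0.705, -0.709, 941.461], [0.0, 0.0, 0.0, 1.0]]
top [[466.0, 0.0, 318.9], [0.0, 466.0, 239.2], [0.0, 0.0, 1.0]] [[0.017, -0.981, 0.195, 260.882], [-1.0, -0.018, 0.002, 51.787], [0.002, -0.195, -0.981, 1356.556], [0.0, 0.0, 0.0, 1.0]]
wrist [[383.0, 0.0, 321.7], [0.0, 383.0, 244.3], [0.0, 0.0, 1.0]] [[0.347, -0.905, -0.248, 246.619], [-0.938, -0.334, -0.091, -469.373], [-0.0, 0.264, -0.964, 384.255], [0.0, 0.0, 0.0, 1.0]]
```

View pics/scene0.png

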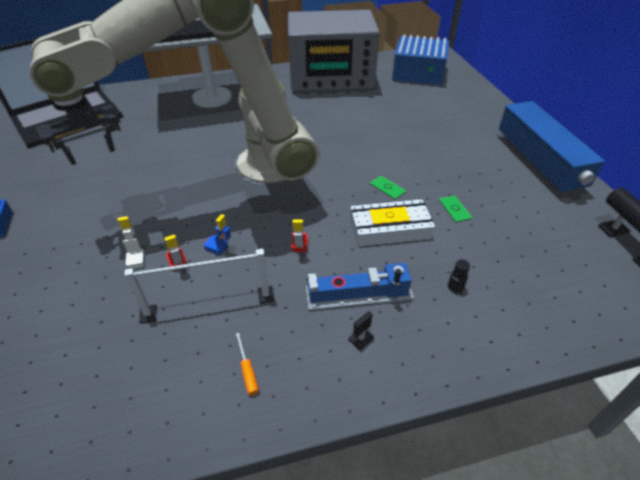

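View pics/top0.png

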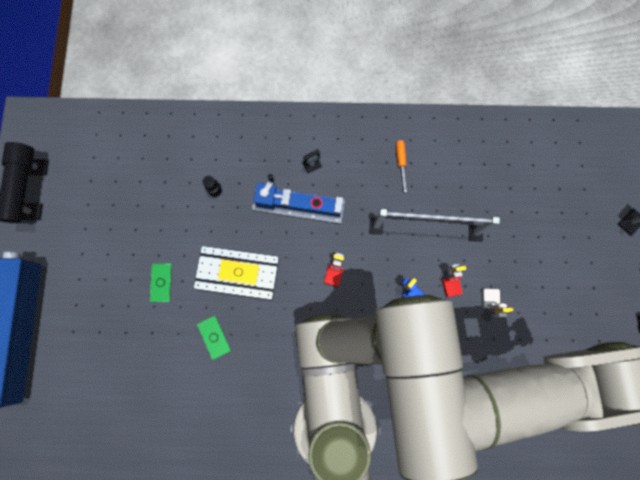

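View pics/wrist0.png

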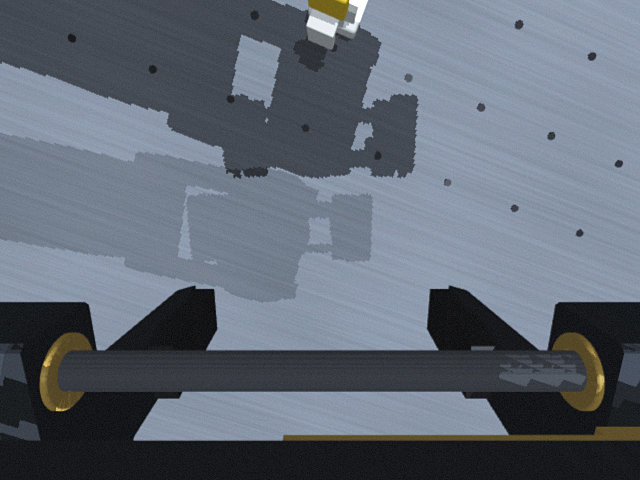

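Red, yellow and look-alike objects are visible: two red tags at scene (175,250) and (299,236), a blue look-alike at (218,238), a white one at (130,245). The yellow plate lies on the board at top (238,272), with green look-alikes at (160,283) and (213,338). I'll enlarge and measure.

```bash
cat > h.py <<'E'
from bench import sensors, vision
import cv2,numpy as np,sys
from scipy.spatial.transform import Rotation as R
def ray(info,px,z):
    K=np.array(info["K"]);P=np.array(info["pose"])
    d=P[:3,:3]@np.linalg.inv(K)@np.array([px[0],px[1],1.]);o=P[:3,3]
    return o+d*(z-o[2])/d[2]
def proj(info,p):
    K=np.array(info["K"]);P=np.array(info["pose"])
    c=P[:3,:3].T@(np.asarray(p,float)-P[:3,3]);u=K@c;return u[:2]/u[2]
def tri(obs): # list of (info,px)
    A=np.zeros((3,3));b=np.zeros(3)
    for i,px in obs:
        K=np.array(i["K"]);P=np.array(i["pose"]);d=P[:3,:3]@np.linalg.inv(K)@np.array([px[0],px[1],1.]);d/=np.linalg.norm(d)
        M=np.eye(3)-np.outer(d,d);A+=M;b+=M@P[:3,3]
    return np.linalg.solve(A,b)
def grab(n,f=None):
    i=vision.camera_info(n);im=vision.get_image(n)
    if f: cv2.imwrite("pics/"+f,im[:,:,::-1])
    return i,im
def crop(im,x0,y0,x1,y1,s,f):
    cv2.imwrite("pics/"+f,cv2.resize(im[y0:y1,x0:x1,::-1],None,fx=s,fy=s,interpolation=cv2.INTER_CUBIC))
def Rot(s=None):
    s=s or sensors.get_state();q=s["orientation"];return R.from_quat([q[1],q[2],q[3],q[0]])
def plan(p,yaw=None,s=None):
    """dp (m, tool axes), delta_rot deg to reach world TCP p, tool down with tool y at world angle yaw(deg)"""
    s=s or sensors.get_state();r=Rot(s);t=s["ee_pos"]
    dp=r.inv().apply(np.asarray(p)-t)/1000
    out=dict(dp=np.round(dp,4).tolist())
    ty=r.apply([0,1,0]);cur=np.degrees(np.arctan2(ty[1],ty[0]))
    if yaw is None: yaw=cur
    d=(yaw-cur+90)%180-90; yaw=cur+d
    a=np.radians(yaw);y=np.array([np.cos(a),np.sin(a),0]);z=np.array([0,0,-1.]);x=np.cross(y,z)
    T=R.from_matrix(np.stack([x,y,z],1))
    out["rot"]=np.round(np.degrees((r.inv()*T).as_rotvec()),1).tolist()
    out["cur"]=round(cur,1);print(out,"joints6",np.round(s["joints"][5],2),"t",round(s["time_s"],2));return out
E
python3 - <<'E'
from h import *
im=cv2.imread("pics/top0.png")[:,:,::-1];crop(im,180,170,380,320,4,"top0c.png")
crop(im,320,130,520,320,4,"top0d.png")
im=cv2.imread("pics/scene0.png")[:,:,::-1];crop(im,100,200,320,360,3.6,"sc0c.png");crop(im,290,180,490,330,4,"sc0d.png")
E
```

```text
(no output)
```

View pics/top0c.png

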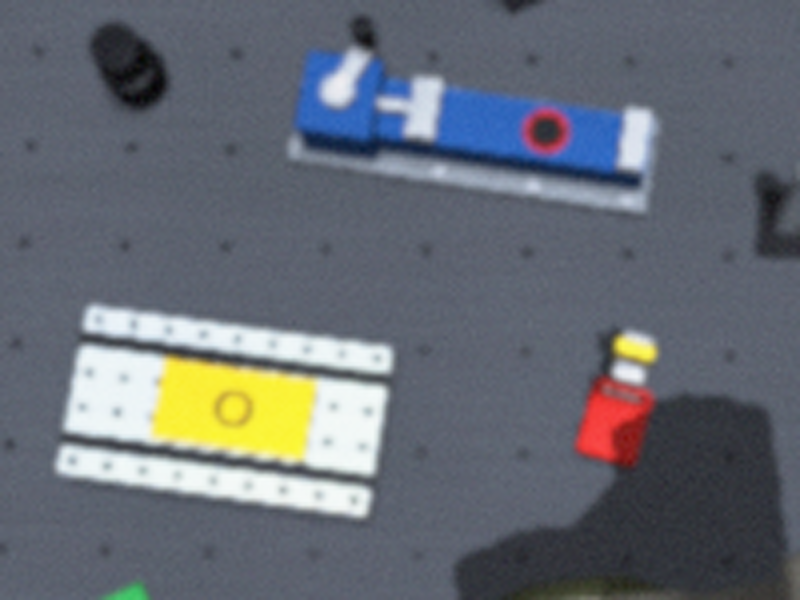

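View pics/top0d.png

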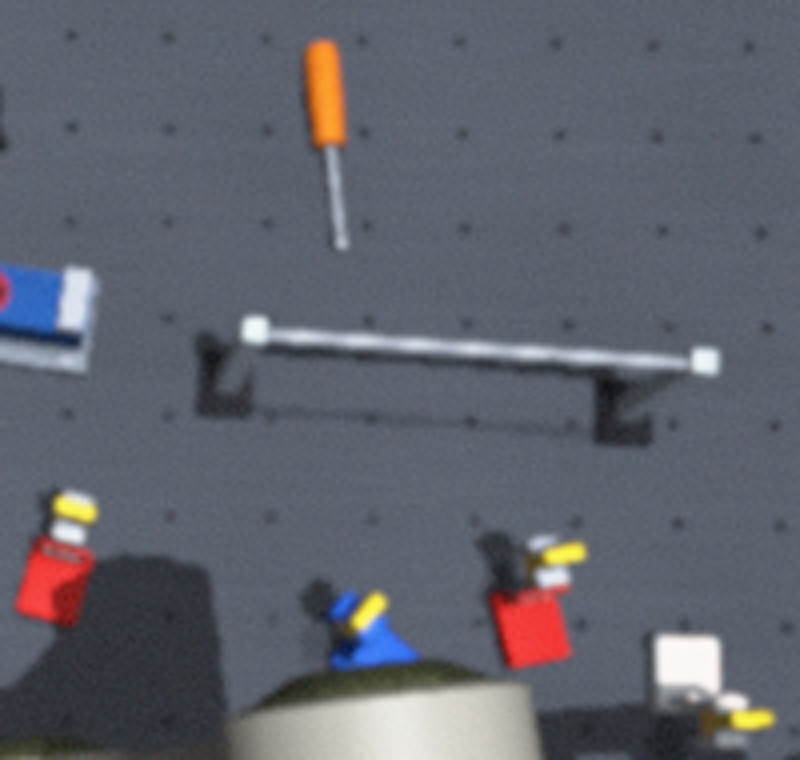

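View pics/sc0c.png

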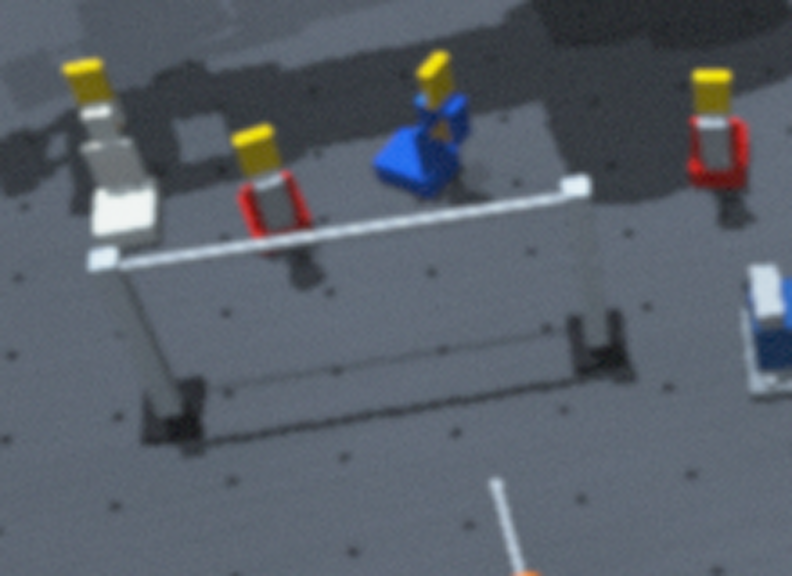

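View pics/sc0d.png

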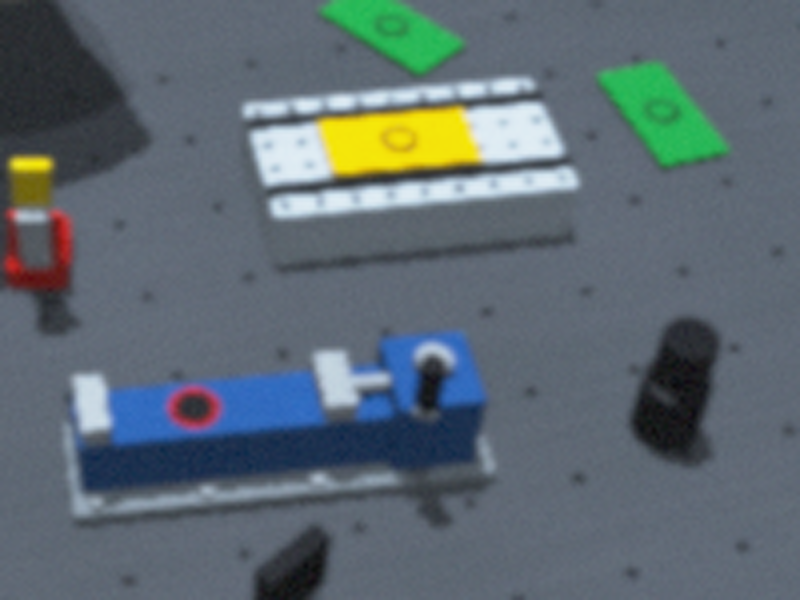

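```bash
python3 - <<'E'
from h import *
i=vision.camera_info("top");sc=vision.camera_info("scene")
im=cv2.imread("pics/top0.png");hsv=cv2.cvtColor(im,cv2.COLOR_BGR2HSV)
t=lambda x,y,ox=180,oy=170,s=4:((x+.5)/s+ox-.5,(y+.5)/s+oy-.5)
bc=[ray(i,t(*p),50)[:2] for p in((85,303),(393,345),(370,518),(55,475))]
print("board",np.round(bc,1).tolist(),np.mean(bc,0))
l=(bc[1]-bc[0]+bc[2]-bc[3]);print("dir -y",np.degrees(np.arctan2(l[1],l[0])),np.linalg.norm(l)/2)
m=cv2.inRange(hsv,(22,120,120),(35,255,255))
cs,_=cv2.findContours(m,0,1)
for c in cs:
    if cv2.contourArea(c)<15: continue
    rr=cv2.minAreaRect(c);b=cv2.boxPoints(rr);z=56 if cv2.contourArea(c)>300 else 132
    w=np.array([ray(i,p,z)[:2] for p in b]);print("yel",np.round(rr[0],1),z,np.round(w.mean(0),1),np.round(w,1).tolist())
port=ray(i,t(547,131),60);print("port",port)
sport=lambda x,y:((x+.5)/4+290-.5,(y+.5)/4+180-.5)
print("port sc",ray(sc,sport(195,407),60), "tri",tri([(i,t(547,131)),(sc,sport(195,407))]))
for n,p,z in(("jawfix",[(625,106),(657,110),(648,172),(617,168)],76),("jawmov",[(413,74),(443,77),(436,140),(405,136)],76),("handle top",[(362,30)],127),("axis",[(336,90)],86)):
    print(n,np.round([ray(i,t(*q),z)[:2] for q in p],1).tolist())
print("handle sc",ray(sc,sport(432,355),127))
print("axis sc",ray(sc,sport(435,358),90))
d=lambda x,y:t(x,y,320,130)
a=ray(i,d(256,330),166);b=ray(i,d(705,361),166);print("rail",a,b,(a+b)/2,np.linalg.norm(a-b),np.degrees(np.arctan2(*(a-b)[[1,0]])))
s2=lambda x,y:((x+.5)/3.6+100-.5,(y+.5)/3.6+200-.5)
a=ray(sc,s2(576,186),166);b=ray(sc,s2(103,259),166);print("rail sc",a,b,(a+b)/2,np.linalg.norm(a-b),np.degrees(np.arctan2(*(a-b)[[1,0]])))
for n,p in(("red1",(175.,0)),):pass
E
```

```text
board [[497.3, 390.0], [470.9, 169.6], [348.6, 181.3], [374.7, 402.7]] [422.87169659 285.89896421]
dir -y -96.76176551920268 222.46086860643123
yel [507.  309.5] 132 [ 327.1 -439. ] [[330.7, -426.2], [331.2, -452.3], [323.4, -451.8], [323.0, -425.7]]
yel [411.  282.3] 132 [ 393.6 -190.5] [[389.9, -176.2], [406.2, -198.7], [397.3, -204.9], [381.1, -182.4]]
yel [460. 268.] 132 [ 433.8 -321.1] [[438.9, -308.1], [439.4, -334.6], [428.7, -334.1], [428.2, -307.7]]
yel [238.2 271.2] 56 [424.5 278.9] [[403.3, 334.4], [460.1, 329.1], [445.6, 222.9], [389.0, 229.1]]
yel [337.9 257.3] 132 [456.7   2.5] [[456.2, 17.6], [465.9, 14.5], [457.3, -12.7], [447.5, -9.6]]
port [627.31607707  63.1393272   60.        ]
port sc [626.87872966  62.6635028   60.        ] tri [627.16121194  62.86372426  60.29915895]
jawfix [[642.3, 7.7], [639.7, -15.2], [594.0, -9.1], [596.5, 12.9]]
jawmov [[663.3, 159.7], [661.5, 138.2], [614.7, 141.8], [617.3, 163.9]]
handle top [[678.3, 191.7]]
axis [[647.4, 213.1]]
handle sc [678.02649872 191.66375547 127.        ]
axis sc [651.78465782 208.82101305  90.        ]
rail [ 573.93181353 -115.53456641  166.        ] [ 558.21805572 -410.42295285  166.        ] [ 566.07493462 -262.97875963  166.        ] 295.30676023228824 86.94975684620088
rail sc [ 574.69962038 -116.52949656  166.        ] [ 558.89868455 -412.4460083   166.        ] [ 566.79915246 -264.48775243  166.        ] 296.3380695931197 86.94350282443742
```

```bash
cat >> h.py <<'E'
BD=(np.array([422.9,285.9]),83.2)
def fr(F,x,y):
    a=np.radians(F[1]);uy=np.array([np.cos(a),np.sin(a)]);ux=np.array([uy[1],-uy[0]]);return F[0]+x*ux+y*uy
E
python3 - <<'E'
from h import *
print(fr(BD,0,75),fr(BD,0,-36));plan([430,-150,240],-6.8);plan([430,120,240],-6.8)
E
```

```text
[431.78029762 360.37241311] [418.63745714 250.15324171]
{'dp': [0.3514, -0.2351, -0.0409], 'rot': [-0.0, -0.0, -62.9], 'cur': np.float64(-69.7)} joints6 -0.22 t 0.15
{'dp': [0.4449, -0.4884, -0.0407], 'rot': [-0.0, -0.0, -62.9], 'cur': np.float64(-69.7)} joints6 -0.22 t 0.15
```

>>> {"fn": "play_rows", "kwargs": {
  "moves": [
    {"dp":[0.35,-0.235,-0.04],"delta_rot":[0,0,-63],"claw":1},
    {"dp":[0.35,-0.235,-0.04],"delta_rot":[0,0,-63],"claw":1},
    {"dp":[0.35,-0.235,-0.04],"delta_rot":[0,0,-63],"claw":1},
    {"dp":[0.35,-0.235,-0.04],"delta_rot":[0,0,-63],"claw":1},
    {"dp":[0.35,-0.235,-0.04],"delta_rot":[0,0,-63],"claw":1},
    {"dp":[0.35,-0.235,-0.04],"delta_rot":[0,0,-63],"claw":1},
    {"dp":[0.35,-0.235,-0.04],"delta_rot":[0,0,-63],"claw":1},
    {"dp":[0.35,-0.235,-0.04],"delta_rot":[0,0,-63],"claw":1}
  ],
  "squeeze": 40
}}

```text
time_s: 0.82
ee_pos: [376.8, -221.5, 230.8]
orientation: [-0.0, 0.778, 0.629, 0.0]
contact_force: [0.3, -1.0, 0.2]
gripper_width: 36.7
```

```bash
python3 - <<'E'
from h import *
print(sensors.get_state()["ee_pos"]);plan([431.8,340,240],-6.8);plan([431.8,360,150],-6.8)
E
```

```text
[ 376.83816461 -221.53786254  230.83509765]
{'dp': [0.5606, -0.064, -0.0087], 'rot': [-0.0, -0.0, -5.3], 'cur': np.float64(-12.1)} joints6 -0.59 t 0.82
{'dp': [0.5801, -0.0681, 0.0813], 'rot': [-0.0, -0.0, -5.3], 'cur': np.float64(-12.1)} joints6 -0.59 t 0.82
```

>>> {"fn": "play_rows", "kwargs": {
  "moves": [
    {"dp":[0.56,-0.064,-0.01],"delta_rot":[0,0,-5.3],"claw":1},
    {"dp":[0.56,-0.064,-0.01],"delta_rot":[0,0,-5.3],"claw":1},
    {"dp":[0.56,-0.064,-0.01],"delta_rot":[0,0,-5.3],"claw":1},
    {"dp":[0.56,-0.064,-0.01],"delta_rot":[0,0,-5.3],"claw":1},
    {"dp":[0.56,-0.064,-0.01],"delta_rot":[0,0,-5.3],"claw":1},
    {"dp":[0.56,-0.064,-0.01],"delta_rot":[0,0,-5.3],"claw":1},
    {"dp":[0.56,-0.064,-0.01],"delta_rot":[0,0,-5.3],"claw":1},
    {"dp":[0.56,-0.064,-0.01],"delta_rot":[0,0,-5.3],"claw":1}
  ]
}}

```text
time_s: 1.48
ee_pos: [408.4, 110.4, 237.0]
orientation: [-0.0, 0.748, 0.664, 0.0]
contact_force: [0.8, -0.7, -0.8]
gripper_width: 0.6
```

```bash
python3 - <<'E'
from h import *
i,im=grab("top","top1.png");grab("scene","scene1.png");grab("wrist","wrist1.png")
print(sensors.get_state()["ee_pos"]);plan([431.8,360.4,75],-6.8)
E
```

```text
[408.36753357 110.53590685 236.67541936]
{'dp': [0.2508, -0.0048, 0.1619], 'rot': [-0.0, -0.0, 0.3], 'cur': np.float64(-6.5)} joints6 0.1 t 1.63
```

View pics/wrist1.png

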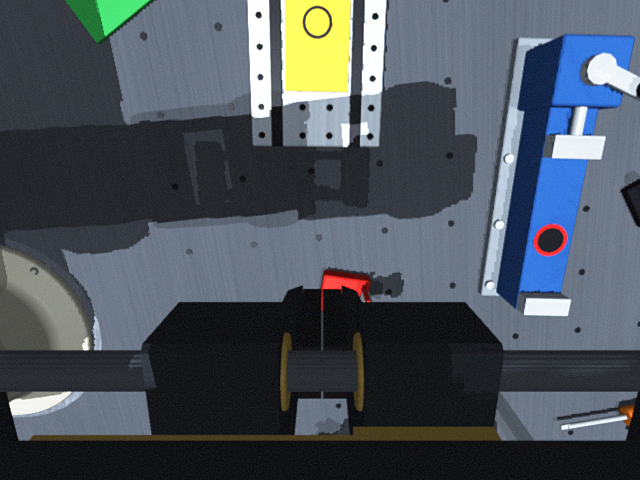

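View pics/top1.png

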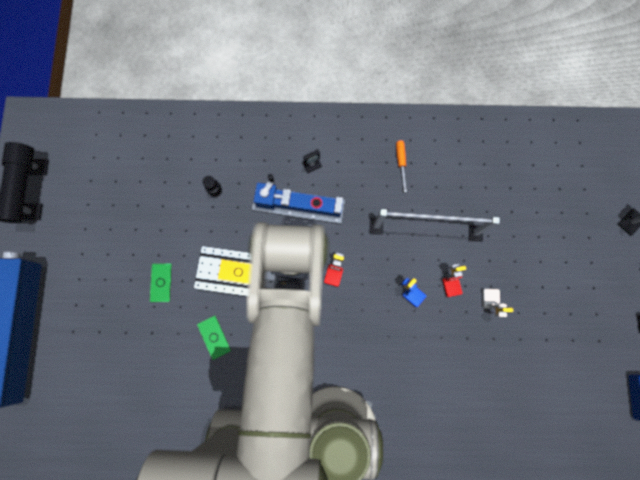

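View pics/scene1.png

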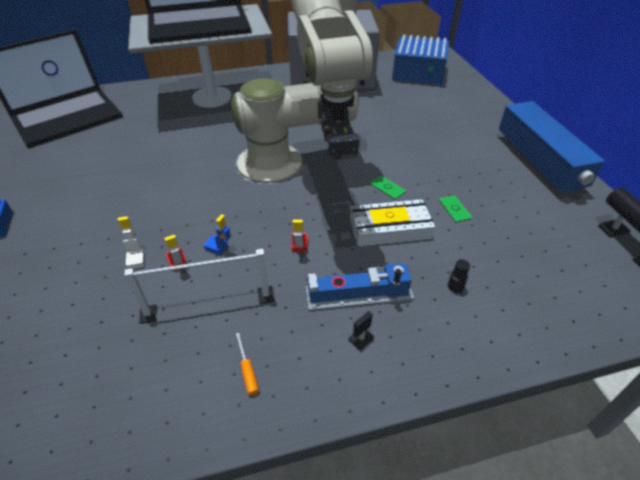

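The wrist view shows the yellow plate (317,40), the board's -y edge (row 146), the port (551,240), the fixed jaw (545,306), and the crank pivot (603,70). There are exactly two red tags, top (334,275) and (453,287). The blue (413,296) and white (492,298) tags and the two green plates are to be left alone. Next I'll cross-measure with the wrist.

```bash
python3 - <<'E'
from h import *
i=vision.camera_info("wrist")
for n,p,z in(("port",(551,240),60),("board edge L",(252,146),50),("edge R",(379,146),50),("guideL in",(284,120),54),("guideR in",(352,120),54),("plateL",(284,91),56),("plateR",(350,93),56),("jawfix faceL",(526,294),76),("jawfix faceR",(568,293),76),("movjaw L",(552,158),76),("R",(600,158),76),("pivot",(603,70),90)):
    print(n,np.round(ray(i,p,z)[:2],1))
im=cv2.imread("pics/wrist1.png");cv2.imwrite("pics/w1c.png",cv2.resize(im[0:320,440:640],None,fx=2.5,fy=1.8*1.3))
E
```

```text
port [629.1  57.8]
board edge L [351.2 178.7]
edge R [470.  165.2]
guideL in [384.7 198.2]
guideR in [446.5 191.1]
plateL [388.3 222.5]
plateR [446.7 214.2]
jawfix faceL [598.   10.9]
jawfix faceR [638.5   7.4]
movjaw L [617.3 138.6]
R [659.4 133.9]
pivot [646.6 205.1]
```

```bash
python3 - <<'E'
from h import *
plan([431.8,362,110],-6.8)
E
```

```text
{'dp': [0.2524, -0.005, 0.1269], 'rot': [-0.0, -0.0, 0.3], 'cur': np.float64(-6.5)} joints6 0.1 t 1.63
```

>>> {"fn": "play_rows", "kwargs": {
  "moves": [
    {"dp":[0.25,-0.005,0.05],"delta_rot":[0,0,-0.2],"claw":1},
    {"dp":[0.25,-0.005,0.05],"delta_rot":[0,0,-0.2],"claw":1},
    {"dp":[0.25,-0.005,0.05],"delta_rot":[0,0,-0.2],"claw":1},
    {"dp":[0.25,-0.005,0.05],"delta_rot":[0,0,-0.2],"claw":1},
    {"dp":[0.252,-0.005,0.1],"delta_rot":[0,0,0],"claw":1},
    {"dp":[0.252,-0.005,0.127],"delta_rot":[0,0,0],"claw":1},
    {"dp":[0.252,-0.005,0.127],"delta_rot":[0,0,0],"claw":1},
    {"dp":[0.252,-0.005,0.127],"delta_rot":[0,0,0],"claw":1}
  ]
}}

```text
time_s: 2.3
ee_pos: [430.1, 361.8, 104.2]
orientation: [-0.002, 0.746, 0.666, -0.004]
contact_force: [-0.2, -0.4, -1.0]
gripper_width: 0.6
```

```bash
python3 - <<'E'
from h import *
s=sensors.get_state();print(s["ee_pos"]);plan([431.8,361,53],-6.8)
i,im=grab("wrist","wrist2.png");grab("top","top2.png")
E
```

```text
[430.05005852 361.84780093 104.17531655]
{'dp': [-0.0005, 0.0022, 0.0512], 'rot': [-0.4, 0.2, 0.4], 'cur': np.float64(-6.4)} joints6 0.6 t 2.3
```

View pics/wrist2.png

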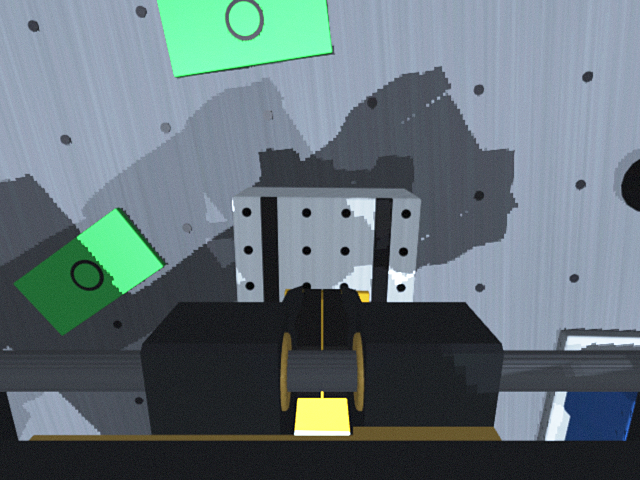

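```bash
python3 - <<'E'
from h import *
i=vision.camera_info("wrist")
print(proj(i,sensors.get_state()["ee_pos"]))
for p,z in(((233,197),50),((419,197),50),((366,292),56),((276,197),54),((376,197),54)): print(p,np.round(ray(i,p,z),1))
im=cv2.imread("pics/wrist2.png");cv2.imwrite("pics/w2c.png",cv2.resize(im[260:330,220:440],None,fx=3.6,fy=3.6))
E
```

```text
[319.30476904 275.21927156]
(233, 197) [379.9 398.3  50. ]
(419, 197) [498. 385.  50.]
(366, 292) [458.6 326.3  56. ]
(276, 197) [407.8 395.8  54. ]
(376, 197) [470.3 388.7  54. ]
```

View pics/w2c.png

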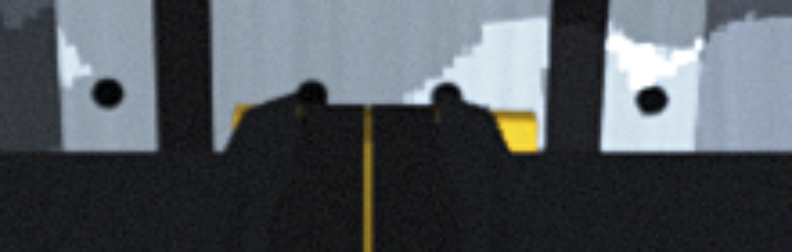

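>>> {"fn": "play_rows", "kwargs": {
  "moves": [
    {"dp":[0,0.003,0.03],"delta_rot":[-0.4,0.2,0.0],"claw":1},
    {"dp":[0,0.003,0.045],"delta_rot":[-0.4,0.2,0.0],"claw":1},
    {"dp":[0,0.003,0.05],"delta_rot":[-0.4,0.2,0.0],"claw":1},
    {"dp":[0,0.003,0.051],"delta_rot":[-0.4,0.2,0.0],"claw":1},
    {"dp":[0,0.003,0.051],"delta_rot":[-0.4,0.2,0.0],"claw":1},
    {"dp":[0,0.003,0.051],"delta_rot":[-0.4,0.2,0.0],"claw":1},
    {"dp":[0,0.003,0.051],"delta_rot":[-0.4,0.2,0.0],"claw":1},
    {"dp":[0,0.003,0.051],"delta_rot":[-0.4,0.2,0.0],"claw":1}
  ]
}}

```text
time_s: 3.07
ee_pos: [435.0, 360.3, 58.5]
orientation: [0.001, 0.746, 0.666, 0.003]
contact_force: [-0.2, -0.5, -0.1]
gripper_width: 0.4
```

```bash
sed -i 's/^BD=.*/BD=(np.array([424.,283.5]),83.3)/' h.py; python3 - <<'E'
from h import *
s=sensors.get_state();print(s["ee_pos"]);p=fr(BD,0,-36);print(p);plan([p[0],p[1],53.],-6.7)
p=fr(BD,0,20);plan([p[0],p[1],53.],-6.7)
E
```

```text
[434.98140645 360.32432582  58.47481062]
[419.79985346 247.74585662]
{'dp': [-0.1136, -0.0024, 0.0051], 'rot': [0.3, -0.2, 0.2], 'cur': np.float64(-6.5)} joints6 0.6 t 3.07
{'dp': [-0.0576, -0.0022, 0.0053], 'rot': [0.3, -0.2, 0.2], 'cur': np.float64(-6.5)} joints6 0.6 t 3.07
```

>>> {"fn": "play_rows", "kwargs": {
  "moves": [
    {"dp":[0,-0.001,0.005],"delta_rot":[0.3,-0.2,0],"claw":1},
    {"dp":[0,-0.001,0.005],"delta_rot":[0.3,-0.2,0.0],"claw":1},
    {"dp":[0,-0.001,0.005],"delta_rot":[0.3,-0.2,0.0],"claw":1},
    {"dp":[0,-0.001,0.005],"delta_rot":[0.3,-0.2,0.0],"claw":1},
    {"dp":[0,-0.001,0.005],"delta_rot":[0.3,-0.2,0.0],"claw":1},
    {"dp":[0,-0.001,0.005],"delta_rot":[0.3,-0.2,0.0],"claw":1},
    {"dp":[0,-0.001,0.005],"delta_rot":[0.3,-0.2,0.0],"claw":1},
    {"dp":[0,-0.001,0.005],"delta_rot":[0.3,-0.2,0.0],"claw":1}
  ]
}}

```text
time_s: 3.73
ee_pos: [434.0, 360.5, 53.5]
orientation: [0.0, 0.746, 0.666, -0.0]
contact_force: [-0.2, 0.6, -0.3]
gripper_width: 0.3
```

```bash
 python3 - <<'E'
from h import *
s=sensors.get_state();print(s["ee_pos"],s["joint_vel"]);p=fr(BD,0,-36);plan([p[0],p[1],53.],-6.7)
E
```

```text
[433.97058408 360.45020367  53.47596778] [-9.21636438e-04 -6.73486455e-05  6.02800231e-04  8.86883748e-04
 -5.66106685e-04 -1.52366174e-03]
{'dp': [-0.1136, -0.0014, 0.0005], 'rot': [-0.0, 0.0, 0.2], 'cur': np.float64(-6.5)} joints6 0.6 t 3.73
```

>>> {"fn": "play_rows", "kwargs": {
  "moves": [
    {"dp":[-0.012,0,0.0005],"delta_rot":[0,0,0],"claw":1},
    {"dp":[-0.024,0,0.0005],"delta_rot":[0,0,0],"claw":1},
    {"dp":[-0.034,0,0.0005],"delta_rot":[0,0,0],"claw":1},
    {"dp":[-0.044,-0.0005,0.0005],"delta_rot":[0,0,0],"claw":1},
    {"dp":[-0.054,-0.0005,0.0005],"delta_rot":[0,0,0],"claw":1},
    {"dp":[-0.064,-0.0007,0.0005],"delta_rot":[0,0,0],"claw":1},
    {"dp":[-0.074,-0.0008,0.0005],"delta_rot":[0,0,0],"claw":1},
    {"dp":[-0.08,-0.001,0.0005],"delta_rot":[0,0,0],"claw":1}
  ]
}}

```text
time_s: 4.4
ee_pos: [423.9, 279.9, 53.1]
orientation: [0.0, 0.746, 0.666, -0.0]
contact_force: [0.0, 0.5, -0.4]
gripper_width: 0.2
```

>>> {"fn": "play_rows", "kwargs": {
  "moves": [
    {"dp":[-0.008,0,0],"delta_rot":[0,0,0],"claw":1},
    {"dp":[-0.016,0,0],"delta_rot":[0,0,0],"claw":1},
    {"dp":[-0.02,0,0],"delta_rot":[0,0,0],"claw":1},
    {"dp":[-0.022,0,0],"delta_rot":[0,0,0],"claw":1},
    {"dp":[-0.023,0,0],"delta_rot":[0,0,0],"claw":1},
    {"dp":[-0.023,0,0],"delta_rot":[0,0,0],"claw":1},
    {"dp":[-0.023,0,0],"delta_rot":[0,0,0],"claw":1},
    {"dp":[-0.023,0,0],"delta_rot":[0,0,0],"claw":1}
  ]
}}

```text
time_s: 5.07
ee_pos: [421.2, 257.3, 53.1]
orientation: [0.0, 0.746, 0.666, -0.0]
contact_force: [0.2, 0.2, -0.3]
gripper_width: 0.4
```

```bash
 python3 - <<'E'
from h import *
s=sensors.get_state();print(s["ee_pos"],s["contact_force"]);p=fr(BD,0,-36);plan([p[0],p[1],53.],-6.7)
i,im=grab("top","top3.png");crop(im,180,200,340,320,5,"top3c.png")
hsv=cv2.cvtColor(im,cv2.COLOR_RGB2HSV);m=cv2.inRange(hsv,(22,120,120),(35,255,255))
ys,xs=np.where(m[230:300,180:300]);print(xs.min()+180,xs.max()+180,ys.min()+230,ys.max()+230)
E
```

```text
[421.24378277 257.29748764  53.06474282] [ 0.18814125  0.24963165 -0.30365272]
{'dp': [-0.0097, -0.0004, 0.0001], 'rot': [-0.0, 0.0, 0.2], 'cur': np.float64(-6.5)} joints6 0.42 t 5.07Traceback (most recent call last):
  File "<stdin>", line 5, in <module>
    return umr_minimum(a, axis, None, out, keepdims, initial, where)
ValueError: zero-size array to reduction operation minimum which has no identity
```

View pics/top3c.png

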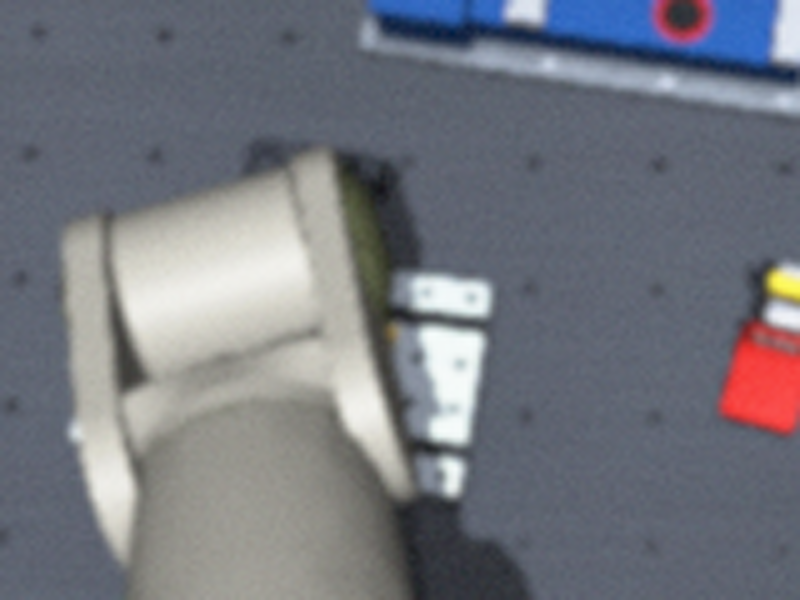

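```bash
 python3 - <<'E'
from h import *
i,im=grab("wrist","wrist3.png")
i,im=grab("scene");crop(im,290,130,490,280,4,"sc3.png")
E
```

```text
(no output)
```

View pics/wrist3.png

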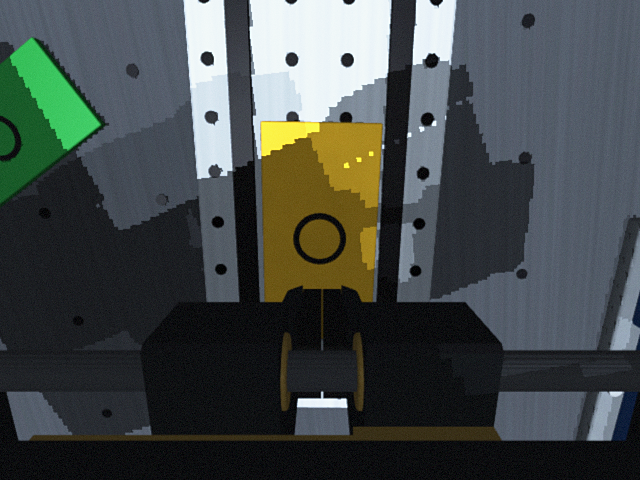

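View pics/sc3.png

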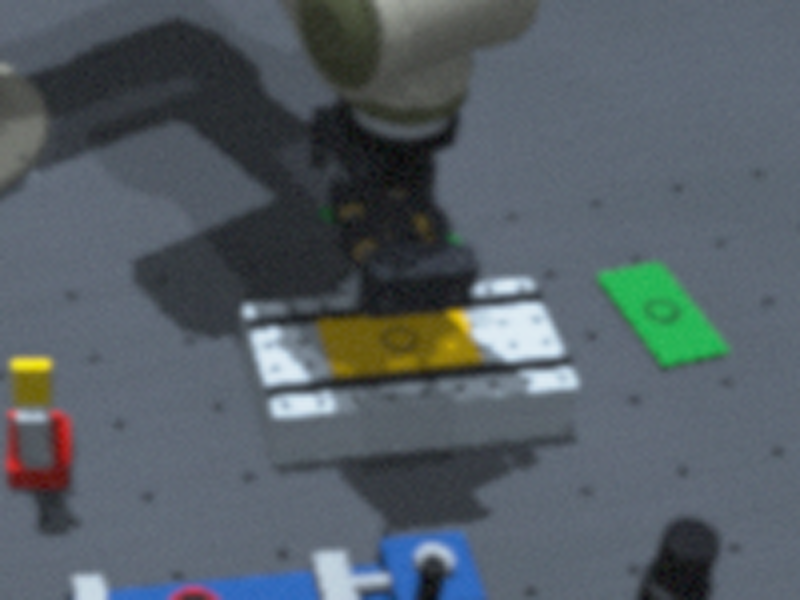

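```bash
 python3 - <<'E'
from h import *
i=vision.camera_info("wrist");sc=vision.camera_info("scene");s=sensors.get_state()
print(s, i["pose"])
print("plate circ",ray(i,(319,238),56),"trail",ray(i,(320,122),56))
u=proj(sc,s["ee_pos"]);print("tcp in scene",u,(u-[290,130])*4, "tcp wrist",proj(i,s["ee_pos"]))
u=proj(sc,s["ee_pos"]+[0,0,64]);print((u-[290,130])*4)
E
```

```text
{'time_s': 5.2167, 'joints': array([ 3.10605896e-01,  4.18289876e-01,  1.76994619e+00, -5.97193182e-04,
        9.53794173e-01,  4.24418544e-01]), 'joint_vel': array([-0.00129948, -0.00052489, -0.00114975,  0.001349  , -0.00098355,
        0.00061838]), 'joint_efforts': array([ 3.98302336e-04, -3.99899733e+01, -2.02462363e+01,  6.13024947e-02,
       -1.67407910e-02,  6.55042786e-04]), 'ee_pos': array([421.22650798, 257.2096944 ,  53.05466065]), 'orientation': array([ 1.33756729e-04,  7.46064196e-01,  6.65873943e-01, -2.98785096e-04]), 'contact_force': array([-0.25756925,  0.48694688, -0.35411499]), 'moment': array([-0.01006206, -0.14841662, -0.00919124]), 'gripper_width': 0.5751846711826618} [[ 9.93598064e-01 -1.08864870e-01 -3.01881891e-02  4.30074055e+02]
 [-1.12972813e-01 -9.57878098e-01 -2.64020250e-01  3.24270703e+02]
 [-1.74074895e-04  2.65740454e-01 -9.64044595e-01  2.38508091e+02]
 [ 0.00000000e+00  0.00000000e+00  0.00000000e+00  1.00000000e+00]]
plate circ [423.40310769 277.61612474  56.        ] trail [430.10430615 331.63084726  56.        ]
tcp in scene [382.42253373 215.95480607] [369.69013491 343.81922429] tcp wrist [319.39229907 275.24705103]
[378.27151261 275.86545144]
```

```bash
 python3 - <<'E'
from h import *
i=vision.camera_info("wrist");sc=vision.camera_info("scene");s=sensors.get_state();r=Rot(s)
for dx in(-9,0,9):
  for dz in(0,-5,-10,-20,-40):
    p=s["ee_pos"]+r.apply([dx,0,dz]);print(dx,dz,np.round(proj(i,p),1),np.round((proj(sc,p)-[290,130])*4,0))
im=cv2.imread("pics/wrist3.png");cv2.imwrite("pics/w3c.png",cv2.resize(im[260:420,240:400],None,fx=4,fy=3.7))
E
```

```text
-9 0 [319.4 291.6] [358. 345.]
-9 -5 [319.4 295.3] [358. 340.]
-9 -10 [319.3 299.3] [359. 335.]
-9 -20 [319.2 307.9] [360. 324.]
-9 -40 [318.9 328.2] [363. 303.]
0 0 [319.4 275.2] [370. 344.]
0 -5 [319.3 278.7] [370. 339.]
0 -10 [319.3 282.3] [371. 334.]
0 -20 [319.1 290.1] [372. 323.]
0 -40 [318.8 308.5] [375. 302.]
9 0 [319.4 258.5] [382. 343.]
9 -5 [319.3 261.6] [383. 337.]
9 -10 [319.2 264.8] [383. 332.]
9 -20 [319.1 271.7] [385. 322.]
9 -40 [318.8 288.1] [387. 301.]
```

View pics/w3c.png

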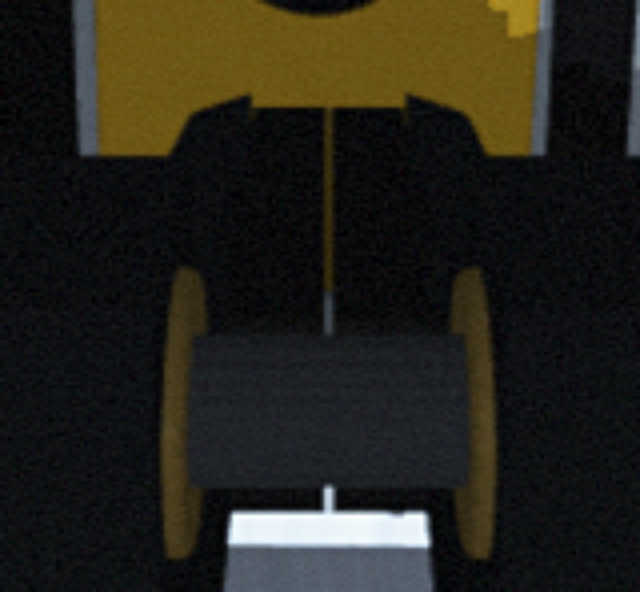

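The plate didn't move: the picture suggests the fingertips sit about 35–40 mm above the reported TCP. I'll probe downward gently over the plate to check.

>>> {"fn": "play_rows", "kwargs": {
  "moves": [
    {"dp":[0,0,0.002],"delta_rot":[0,0,0],"claw":1},
    {"dp":[0,0,0.004],"delta_rot":[0,0,0],"claw":1},
    {"dp":[0,0,0.006],"delta_rot":[0,0,0],"claw":1},
    {"dp":[0,0,0.008],"delta_rot":[0,0,0],"claw":1},
    {"dp":[0,0,0.01],"delta_rot":[0,0,0],"claw":1},
    {"dp":[0,0,0.012],"delta_rot":[0,0,0],"claw":1},
    {"dp":[0,0,0.012],"delta_rot":[0,0,0],"claw":1},
    {"dp":[0,0,0.012],"delta_rot":[0,0,0],"claw":1}
  ]
}}

```text
time_s: 5.88
ee_pos: [421.2, 257.2, 40.9]
orientation: [0.0, 0.746, 0.666, -0.0]
contact_force: [0.5, -0.6, 1.0]
gripper_width: 0.2
```

```bash
 python3 - <<'E'
from h import *
i,im=grab("wrist","wrist4.png")
i,im=grab("scene");crop(im,290,130,490,280,4,"sc4.png")
E
```

```text
(no output)
```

View pics/sc4.png

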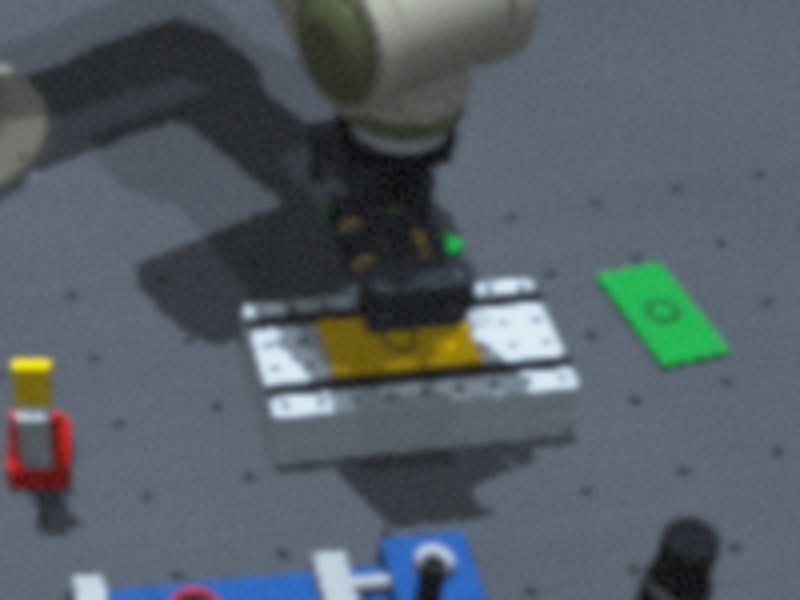

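>>> {"fn": "play_rows", "kwargs": {
  "moves": [
    {"dp":[0,0,0.002],"delta_rot":[0,0,0],"claw":1},
    {"dp":[0,0,0.004],"delta_rot":[0,0,0],"claw":1},
    {"dp":[0,0,0.006],"delta_rot":[0,0,0],"claw":1},
    {"dp":[0,0,0.008],"delta_rot":[0,0,0],"claw":1},
    {"dp":[0,0,0.01],"delta_rot":[0,0,0],"claw":1},
    {"dp":[0,0,0.012],"delta_rot":[0,0,0],"claw":1},
    {"dp":[0,0,0.012],"delta_rot":[0,0,0],"claw":1},
    {"dp":[0,0,0.012],"delta_rot":[0,0,0],"claw":1}
  ]
}}

```text
time_s: 6.65
ee_pos: [421.2, 257.2, 29.0]
orientation: [0.0, 0.746, 0.666, -0.0]
contact_force: [-0.2, 0.3, 0.7]
gripper_width: 0.4
```

>>> {"fn": "play_rows", "kwargs": {
  "moves": [
    {"dp":[0,0,0.001],"delta_rot":[0,0,0],"claw":1},
    {"dp":[0,0,0.002],"delta_rot":[0,0,0],"claw":1},
    {"dp":[0,0,0.003],"delta_rot":[0,0,0],"claw":1},
    {"dp":[0,0,0.004],"delta_rot":[0,0,0],"claw":1},
    {"dp":[0,0,0.005],"delta_rot":[0,0,0],"claw":1},
    {"dp":[0,0,0.006],"delta_rot":[0,0,0],"claw":1},
    {"dp":[0,0,0.006],"delta_rot":[0,0,0],"claw":1},
    {"dp":[0,0,0.006],"delta_rot":[0,0,0],"claw":1}
  ]
}}

```text
time_s: 7.32
ee_pos: [421.2, 257.2, 23.0]
orientation: [0.0, 0.746, 0.666, -0.0]
contact_force: [-0.1, 0.1, -0.3]
gripper_width: 0.4
```

```bash
 python3 - <<'E'
from h import *
i,im=grab("wrist","wrist5.png");r=Rot();s=sensors.get_state()
for p in((320,122),):print(ray(i,p,56))
i,im=grab("scene");crop(im,290,130,490,280,4,"sc5.png")
E
```

```text
[430.08905548 330.39403393  56.        ]
```

View pics/sc5.png

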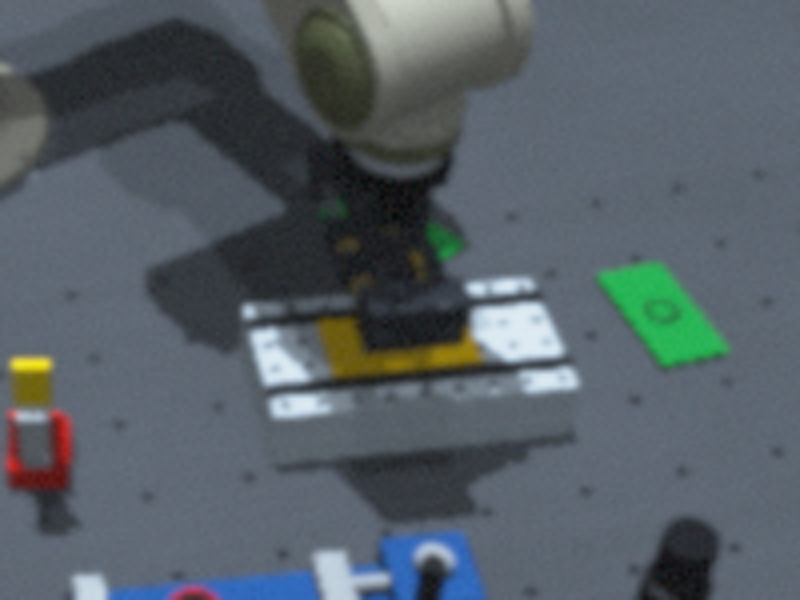

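View pics/wrist5.png

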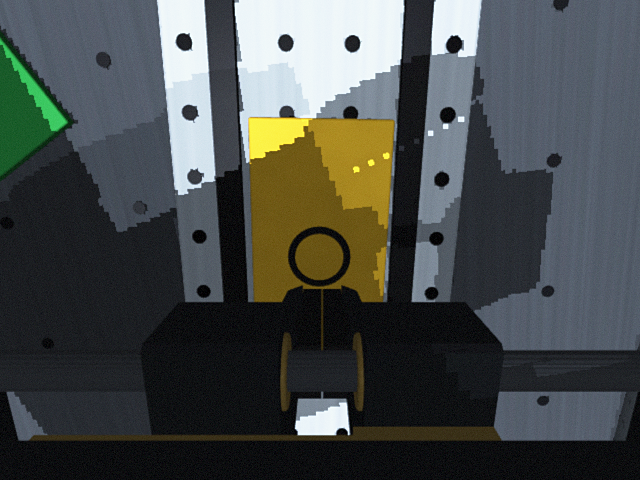

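>>> {"fn": "play_rows", "kwargs": {
  "moves": [
    {"dp":[0,0,0.001],"delta_rot":[0,0,0],"claw":1},
    {"dp":[0,0,0.002],"delta_rot":[0,0,0],"claw":1},
    {"dp":[0,0,0.003],"delta_rot":[0,0,0],"claw":1},
    {"dp":[0,0,0.004],"delta_rot":[0,0,0],"claw":1},
    {"dp":[0,0,0.005],"delta_rot":[0,0,0],"claw":1},
    {"dp":[0,0,0.006],"delta_rot":[0,0,0],"claw":1},
    {"dp":[0,0,0.006],"delta_rot":[0,0,0],"claw":1},
    {"dp":[0,0,0.006],"delta_rot":[0,0,0],"claw":1}
  ]
}}

```text
time_s: 8.08
ee_pos: [421.2, 257.2, 17.0]
orientation: [0.0, 0.746, 0.666, -0.0]
contact_force: [0.2, 0.1, -0.1]
gripper_width: -0.1
```

>>> {"fn": "play_rows", "kwargs": {
  "moves": [
    {"dp":[0,0,0.001],"delta_rot":[0,0,0],"claw":1},
    {"dp":[0,0,0.002],"delta_rot":[0,0,0],"claw":1},
    {"dp":[0,0,0.003],"delta_rot":[0,0,0],"claw":1},
    {"dp":[0,0,0.004],"delta_rot":[0,0,0],"claw":1},
    {"dp":[0,0,0.004],"delta_rot":[0,0,0],"claw":1},
    {"dp":[0,0,0.004],"delta_rot":[0,0,0],"claw":1},
    {"dp":[0,0,0.004],"delta_rot":[0,0,0],"claw":1},
    {"dp":[0,0,0.004],"delta_rot":[0,0,0],"claw":1}
  ]
}}

```text
time_s: 8.75
ee_pos: [421.4, 257.3, 16.8]
orientation: [0.001, 0.746, 0.666, 0.0]
contact_force: [-17.3, -8.5, 48.5]
gripper_width: 0.2
```

Contact at reported z ≈ 17 over the plate's top (56 mm): the real fingertips are 39 mm above the reported TCP. I'll plan with tip z = reported + 39.

```bash
python3 - <<'E'
t=open('h.py').read()
t=t.replace('dp=r.inv().apply(np.asarray(p)-t)/1000','dp=r.inv().apply(np.asarray(p)-[0,0,OFF]-t)/1000').replace('def plan','OFF=39.\ndef plan')
open('h.py','w').write(t)
E
python3 - <<'E'
from h import *
plan([433,361,75.],-6.7)
E
```

```text
{'dp': [0.1043, -0.0002, -0.0193], 'rot': [0.1, 0.0, 0.2], 'cur': np.float64(-6.5)} joints6 0.42 t 8.75
```

>>> {"fn": "play_rows", "kwargs": {
  "moves": [
    {"dp":[0,0,-0.019],"delta_rot":[0,0,0],"claw":1},
    {"dp":[0,0,-0.019],"delta_rot":[0,0,0],"claw":1},
    {"dp":[0.03,0,-0.019],"delta_rot":[0,0,0],"claw":1},
    {"dp":[0.06,0,-0.019],"delta_rot":[0,0,0],"claw":1},
    {"dp":[0.09,0,-0.019],"delta_rot":[0,0,0],"claw":1},
    {"dp":[0.104,0,-0.019],"delta_rot":[0,0,0],"claw":1},
    {"dp":[0.104,0,-0.019],"delta_rot":[0,0,0],"claw":1},
    {"dp":[0.104,0,-0.019],"delta_rot":[0,0,0],"claw":1}
  ]
}}

```text
time_s: 9.42
ee_pos: [432.7, 360.6, 35.1]
orientation: [0.001, 0.745, 0.667, -0.0]
contact_force: [-0.4, -0.3, -0.5]
gripper_width: 0.4
```

```bash
python3 - <<'E'
from h import *
plan([433,361,53.],-6.7)
E
```

```text
{'dp': [0.0005, 0.0002, 0.0211], 'rot': [0.0, 0.1, 0.3], 'cur': np.float64(-6.4)} joints6 0.6 t 9.42
```

>>> {"fn": "play_rows", "kwargs": {
  "moves": [
    {"dp":[0,0,0.01],"delta_rot":[0,0,0.2],"claw":1},
    {"dp":[0,0,0.016],"delta_rot":[0,0,0.2],"claw":1},
    {"dp":[0,0,0.02],"delta_rot":[0,0,0.2],"claw":1},
    {"dp":[0,0,0.021],"delta_rot":[0,0,0.2],"claw":1},
    {"dp":[0,0,0.021],"delta_rot":[0,0,0.2],"claw":1},
    {"dp":[0,0,0.021],"delta_rot":[0,0,0.2],"claw":1},
    {"dp":[0,0,0.021],"delta_rot":[0,0,0.2],"claw":1},
    {"dp":[0,0,0.021],"delta_rot":[0,0,0.2],"claw":1}
  ]
}}

```text
time_s: 10.08
ee_pos: [432.8, 360.6, 14.4]
orientation: [0.001, 0.747, 0.665, -0.0]
contact_force: [0.0, -0.6, -0.2]
gripper_width: 0.7
```

```bash
python3 - <<'E'
from h import *
p=fr(BD,0,-36);plan([p[0],p[1],53.],-6.7)
E
```

```text
{'dp': [-0.1136, 0.0, 0.0005], 'rot': [0.0, 0.1, 0.1], 'cur': np.float64(-6.6)} joints6 0.6 t 10.08
```

>>> {"fn": "play_rows", "kwargs": {
  "moves": [
    {"dp":[-0.01,0,0.0005],"delta_rot":[0,0,0],"claw":1},
    {"dp":[-0.02,0,0.0005],"delta_rot":[0,0,0],"claw":1},
    {"dp":[-0.03,0,0.0005],"delta_rot":[0,0,0],"claw":1},
    {"dp":[-0.04,0,0.0005],"delta_rot":[0,0,0],"claw":1},
    {"dp":[-0.05,0,0.0005],"delta_rot":[0,0,0],"claw":1},
    {"dp":[-0.058,0,0.0005],"delta_rot":[0,0,0],"claw":1},
    {"dp":[-0.066,0,0.0005],"delta_rot":[0,0,0],"claw":1},
    {"dp":[-0.074,0,0.0005],"delta_rot":[0,0,0],"claw":1}
  ]
}}

```text
time_s: 10.75
ee_pos: [424.3, 286.2, 14.1]
orientation: [0.001, 0.747, 0.665, -0.0]
contact_force: [0.6, 0.4, -0.0]
gripper_width: 0.5
```

>>> {"fn": "play_rows", "kwargs": {
  "moves": [
    {"dp":[-0.008,0,0],"delta_rot":[0,0,0],"claw":1},
    {"dp":[-0.016,0,0],"delta_rot":[0,0,0],"claw":1},
    {"dp":[-0.022,0,0],"delta_rot":[0,0,0],"claw":1},
    {"dp":[-0.025,0,0],"delta_rot":[0,0,0],"claw":1},
    {"dp":[-0.027,0,0],"delta_rot":[0,0,0],"claw":1},
    {"dp":[-0.028,0,0],"delta_rot":[0,0,0],"claw":1},
    {"dp":[-0.028,0,0],"delta_rot":[0,0,0],"claw":1},
    {"dp":[-0.028,0,0],"delta_rot":[0,0,0],"claw":1}
  ]
}}

```text
time_s: 11.42
ee_pos: [421.1, 258.6, 14.1]
orientation: [0.001, 0.747, 0.665, -0.0]
contact_force: [0.3, 0.0, 0.9]
gripper_width: 0.6
```

```bash
python3 - <<'E'
from h import *
p=fr(BD,0,-36);plan([p[0],p[1],53.],-6.7)
i,im=grab("top");crop(im,180,200,340,320,5,"top6.png")
i,im=grab("scene");crop(im,290,130,490,280,4,"sc6.png")
E
```

```text
{'dp': [-0.0109, -0.0, 0.0001], 'rot': [0.0, 0.1, 0.1], 'cur': np.float64(-6.6)} joints6 0.43 t 11.42
```

View pics/top6.png

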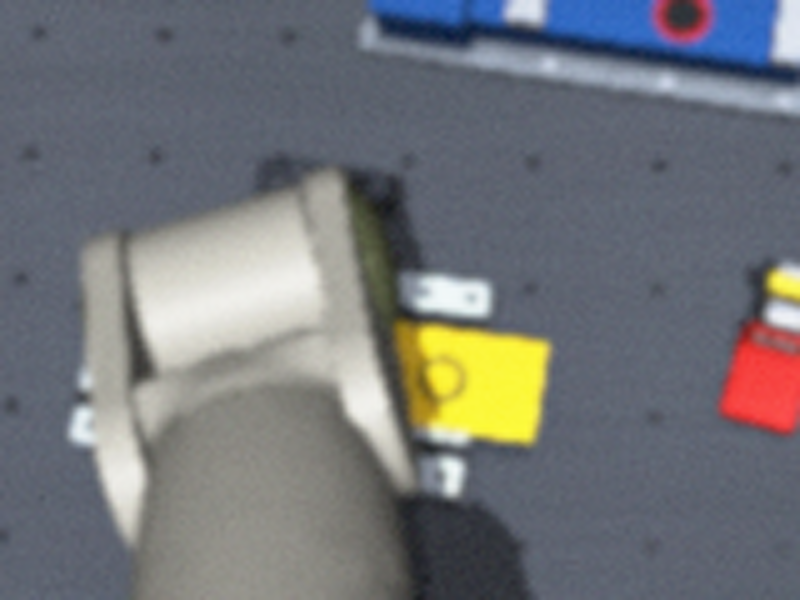

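View pics/sc6.png

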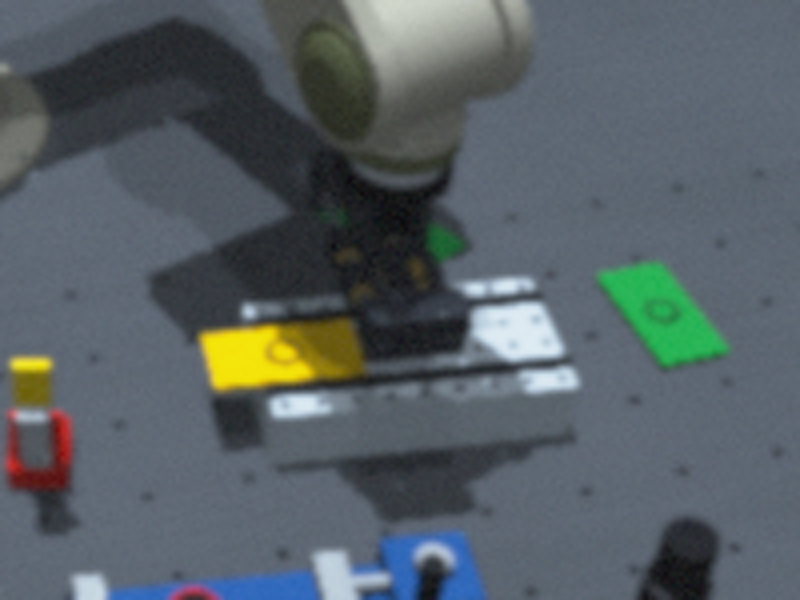

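>>> {"fn": "play_rows", "kwargs": {
  "moves": [
    {"dp":[-0.004,0,0],"delta_rot":[0,0,0],"claw":1},
    {"dp":[-0.007,0,0],"delta_rot":[0,0,0],"claw":1},
    {"dp":[-0.009,0,0],"delta_rot":[0,0,0],"claw":1},
    {"dp":[-0.009,0,0],"delta_rot":[0,0,0],"claw":1},
    {"dp":[-0.009,0,0],"delta_rot":[0,0,0],"claw":1},
    {"dp":[-0.009,0,0],"delta_rot":[0,0,0],"claw":1},
    {"dp":[-0.009,0,0],"delta_rot":[0,0,0],"claw":1},
    {"dp":[-0.009,0,0],"delta_rot":[0,0,0],"claw":1}
  ]
}}

```text
time_s: 12.18
ee_pos: [420.0, 249.7, 14.0]
orientation: [0.001, 0.747, 0.665, -0.0]
contact_force: [0.0, -0.0, -0.2]
gripper_width: 0.8
```

```bash
python3 - <<'E'
from h import *
i,im=grab("top");crop(im,180,200,340,320,5,"top7.png")
hsv=cv2.cvtColor(im,cv2.COLOR_RGB2HSV);m=cv2.inRange(hsv,(20,120,80),(35,255,255));m[:,:255]=0;m[:,300:]=0;m[:230]=0
pts=np.argwhere(m)[:,::-1]
for c,_ in [(pts[np.argmin(pts@v)],0) for v in np.array([(-1,1),(-1,-1)])]: print(c,ray(i,c,56))
plan([440,300,150],-6.7)
s=sensors.get_state();print(s["ee_pos"])
E
```

```text
[291 268] [436.10826152 130.93431347  56.        ]
[290 287] [382.71654981 132.16316723  56.        ]
{'dp': [0.0522, 0.0142, -0.097], 'rot': [0.0, 0.1, 0.1], 'cur': np.float64(-6.6)} joints6 0.41 t 12.23
[420.00418449 249.66600308  14.03184589]
```

View pics/top7.png

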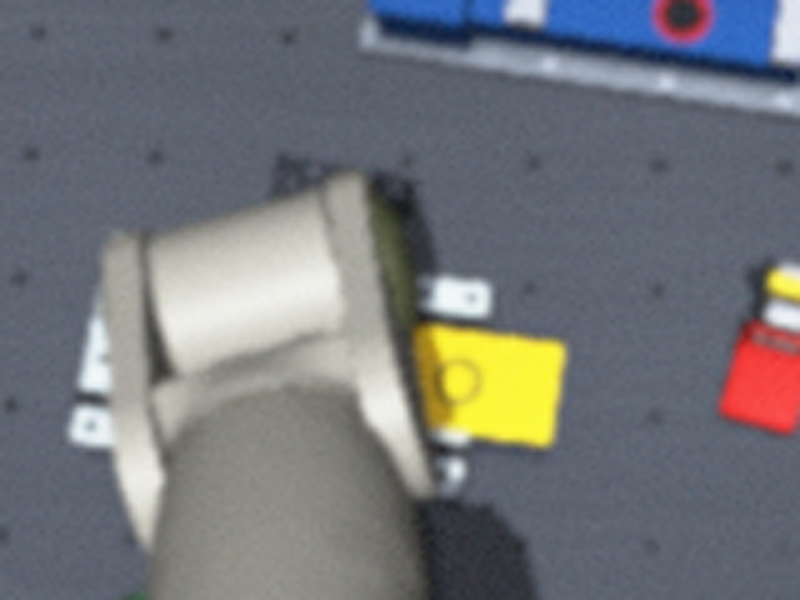

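>>> {"fn": "play_rows", "kwargs": {
  "moves": [
    {"dp":[0.01,0,0],"delta_rot":[0,0,0],"claw":1},
    {"dp":[0.012,0,-0.03],"delta_rot":[0,0,0],"claw":1},
    {"dp":[0.012,0,-0.06],"delta_rot":[0,0,0],"claw":1},
    {"dp":[0.0,0,-0.1],"delta_rot":[0,0,0],"claw":0},
    {"dp":[-0.03,0,-0.12],"delta_rot":[0,0,0],"claw":0},
    {"dp":[-0.06,0,-0.12],"delta_rot":[0,0,0],"claw":0},
    {"dp":[-0.09,0,-0.12],"delta_rot":[0,0,0],"claw":0},
    {"dp":[-0.09,0,-0.12],"delta_rot":[0,0,0],"claw":0}
  ]
}}

```text
time_s: 12.9
ee_pos: [409.5, 157.8, 134.6]
orientation: [0.001, 0.747, 0.664, -0.0]
contact_force: [-0.9, 0.4, -0.5]
gripper_width: 32.1
```

```bash
python3 - <<'E'
from h import *
i,im=grab("wrist","wrist8.png");plan([409.8,160,34],-6.7)
print(sensors.get_state()["joint_vel"].round(2))
E
```

```text
{'dp': [0.0007, -0.0003, 0.1395], 'rot': [0.1, 0.0, -0.0], 'cur': np.float64(-6.7)} joints6 0.22 t 12.95
[ 0.05  0.03 -0.03  0.01  0.    0.03]
```

View pics/wrist8.png

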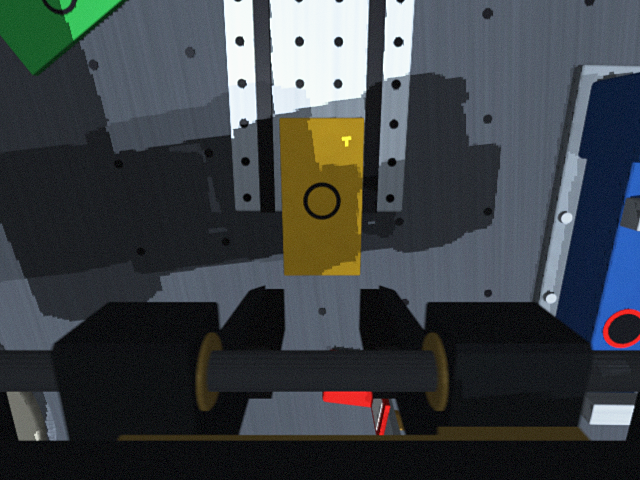

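```bash
python3 - <<'E'
from h import *
i,im=grab("wrist");
for n,p,z in (("ring",(322,201),56),("endL",(284,275),56),("endR",(360,275),56),("trL",(280,118),56),("trR",(363,118),56),("boardL",(235,211),50),("boardR",(403,211),50)):print(n,ray(i,p,z)[:2].round(1))
crop(im,220,80,420,290,3,"w8c.png")
plan([409.8,160,34],-6.7)
E
```

```text
ring [414.4 185.1]
endL [380.4 134.3]
endR [435.6 127.7]
trL [393.4 242.6]
trR [447.5 236.3]
boardL [351.8 184.3]
boardR [470.9 170.2]
{'dp': [-0.0004, -0.0003, 0.1394], 'rot': [0.1, 0.0, 0.0], 'cur': np.float64(-6.7)} joints6 0.22 t 13.0
```

View pics/w8c.png

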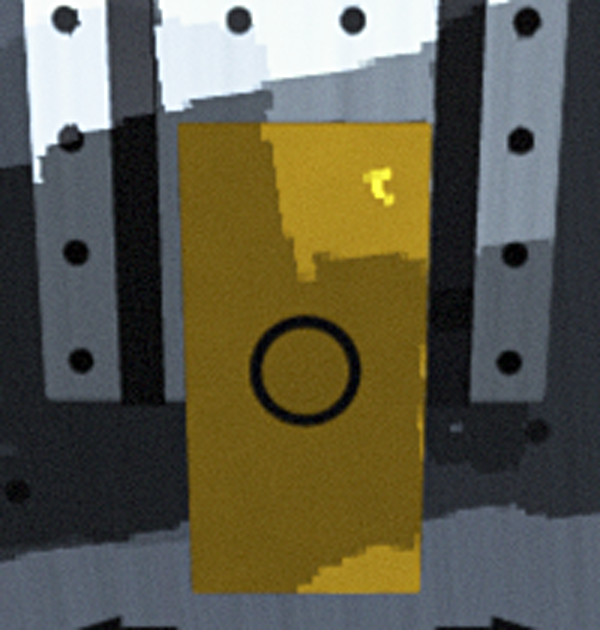

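>>> {"fn": "play_rows", "kwargs": {
  "moves": [
    {"dp":[0.0,-0.001,0.04],"delta_rot":[0,0,0],"claw":0},
    {"dp":[0,-0.001,0.07],"delta_rot":[0,0,0],"claw":0},
    {"dp":[0,-0.001,0.1],"delta_rot":[0,0,0],"claw":0},
    {"dp":[0,-0.001,0.12],"delta_rot":[0,0,0],"claw":0},
    {"dp":[0,-0.001,0.135],"delta_rot":[0,0,0],"claw":0},
    {"dp":[0,-0.001,0.14],"delta_rot":[0,0,0],"claw":0},
    {"dp":[0,-0.001,0.14],"delta_rot":[0,0,0],"claw":0},
    {"dp":[0,-0.001,0.14],"delta_rot":[0,0,0],"claw":0}
  ]
}}

```text
time_s: 13.67
ee_pos: [409.5, 161.1, -5.2]
orientation: [0.001, 0.747, 0.665, 0.0]
contact_force: [-0.0, -0.2, 0.1]
gripper_width: 87.9
```

```bash
python3 - <<'E'
from h import *
plan([410.5,160,34],-6.7);print(sensors.get_state())
i,im=grab("wrist","wrist9.png")
i,im=grab("scene");crop(im,250,130,450,280,4,"sc9.png")
E
```

```text
{'dp': [-0.001, 0.0011, -0.0002], 'rot': [0.1, 0.0, 0.1], 'cur': np.float64(-6.6)} joints6 0.22 t 13.67
{'time_s': 13.6667, 'joints': array([ 1.07946433e-01,  4.29098228e-01,  1.96568423e+00, -1.17784125e-03,
        7.45086075e-01,  2.24604231e-01]), 'joint_vel': array([-0.00805446, -0.02184553, -0.00419891, -0.00123221,  0.00093391,
       -0.00257797]), 'joint_efforts': array([ 6.21239701e-02, -3.51475275e+01, -1.57066941e+01,  5.26370527e-02,
       -3.77252139e-02,  9.13313386e-03]), 'ee_pos': array([409.52618402, 161.12944958,  -5.16546135]), 'orientation': array([8.25768776e-04, 7.46837716e-01, 6.65005657e-01, 4.70109082e-04]), 'contact_force': array([-0.00226705, -0.15949798,  0.06071874]), 'moment': array([-0.00320651, -0.10140926,  0.0079634 ]), 'gripper_width': 87.93590534937604}
```

View pics/wrist9.png

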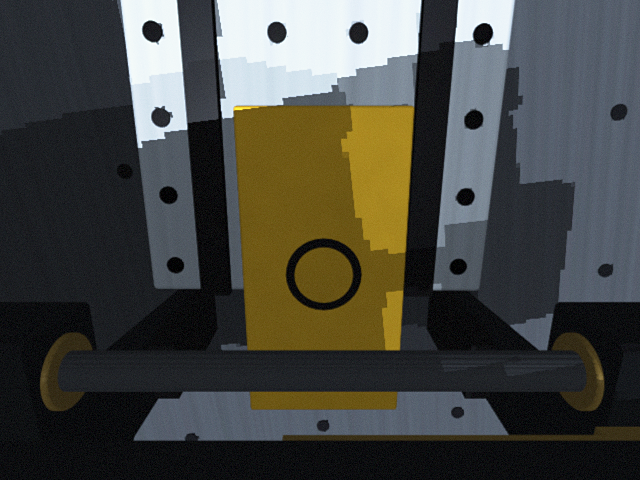

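View pics/sc9.png

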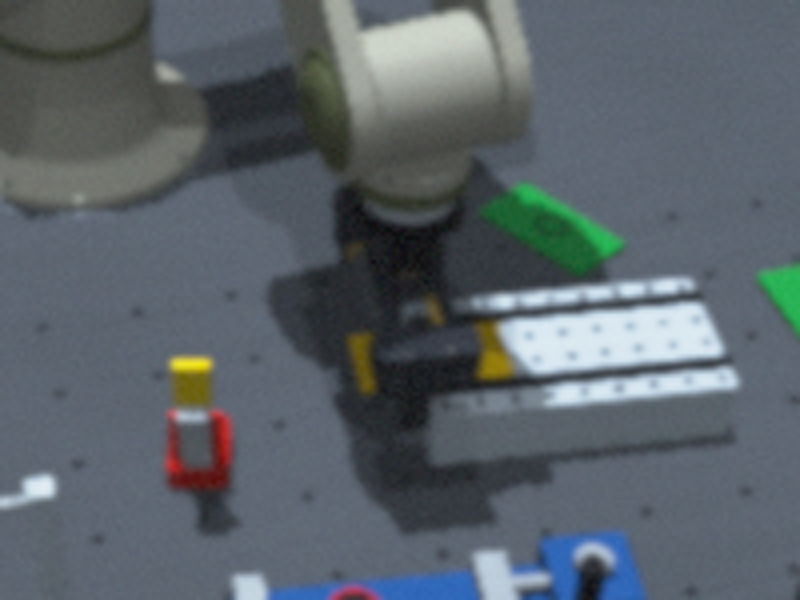

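>>> {"fn": "play_rows", "kwargs": {
  "moves": [
    {"dp":[0,0.001,0],"delta_rot":[0,0,0],"claw":0.0},
    {"dp":[0,0.001,0],"delta_rot":[0,0,0],"claw":1},
    {"dp":[0,0.001,0],"delta_rot":[0,0,0],"claw":1},
    {"dp":[0,0.001,0],"delta_rot":[0,0,0],"claw":1},
    {"dp":[0,0.001,0],"delta_rot":[0,0,0],"claw":1},
    {"dp":[0,0.001,0],"delta_rot":[0,0,0],"claw":1},
    {"dp":[0,0.001,0],"delta_rot":[0,0,0],"claw":1},
    {"dp":[0,0.001,0],"delta_rot":[0,0,0],"claw":1}
  ],
  "squeeze": 40
}}

```text
time_s: 14.43
ee_pos: [410.8, 160.8, -4.7]
orientation: [0.001, 0.747, 0.665, 0.001]
contact_force: [-0.2, 0.1, 0.8]
gripper_width: 54.9
```

```bash
python3 - <<'E'
from h import *
print(sensors.get_state()["ee_pos"])
i,im=grab("wrist","wrist10.png")
E
```

```text
[410.80653074 160.75060501  -4.65325532]
```

View pics/wrist10.png

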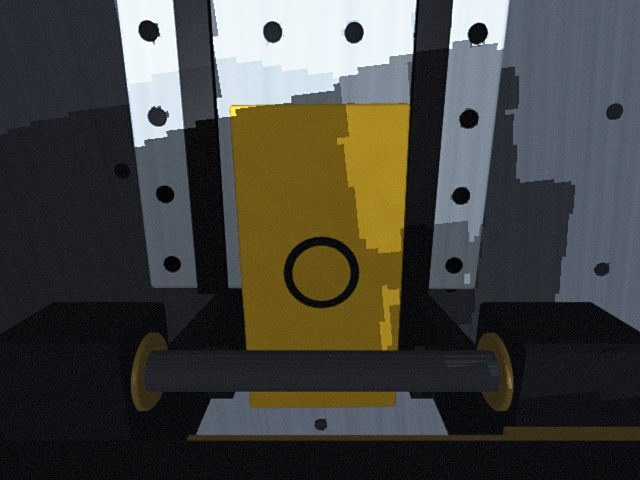

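```bash
python3 - <<'E'
from h import *
i=vision.camera_info("wrist");s=sensors.get_state();r=Rot(s)
for p in((321,271),(232,104),(409,103)):
    w=ray(i,p,56.);print(w.round(1),r.inv().apply(w-s["ee_pos"]).round(1))
plan([415,150,110],-6.7);plan([600,0,170],-8)
E
```

```text
[414.3 184.1  56. ] [ 23.6   1.  -60.6]
[393.5 241.2  56. ] [ 77.8 -26.3 -60.7]
[447.5 235.2  56. ] [ 78.2  28.  -60.6]
{'dp': [-0.0102, 0.0056, -0.0756], 'rot': [0.2, 0.0, 0.0], 'cur': np.float64(-6.7)} joints6 0.22 t 14.48
{'dp': [-0.1378, 0.207, -0.135], 'rot': [0.2, 0.0, 1.3], 'cur': np.float64(-6.7)} joints6 0.22 t 14.48
```

>>> {"fn": "play_rows", "kwargs": {
  "moves": [
    {"dp":[0,0,-0.03],"delta_rot":[0,0,0],"claw":1},
    {"dp":[0,0,-0.07],"delta_rot":[0,0,0],"claw":1},
    {"dp":[0,0,-0.11],"delta_rot":[0,0,0],"claw":1},
    {"dp":[-0.02,0.04,-0.13],"delta_rot":[0,0,0],"claw":1},
    {"dp":[-0.04,0.07,-0.135],"delta_rot":[0,0,0.6],"claw":1},
    {"dp":[-0.06,0.1,-0.135],"delta_rot":[0,0,1.3],"claw":1},
    {"dp":[-0.08,0.13,-0.135],"delta_rot":[0,0,1.3],"claw":1},
    {"dp":[-0.08,0.13,-0.135],"delta_rot":[0,0,1.3],"claw":1}
  ]
}}

```text
time_s: 15.15
ee_pos: [533.7, 62.4, 130.4]
orientation: [0.002, 0.756, 0.655, 0.001]
contact_force: [1.1, 0.2, -1.3]
gripper_width: 54.9
```

```bash
python3 - <<'E'
from h import *
s=sensors.get_state();print(s["ee_pos"],s["gripper_width"])
i,im=grab("wrist","wrist11.png")
E
```

```text
[533.73271425  62.35502355 130.40080151] 54.86835033110757
```

View pics/wrist11.png

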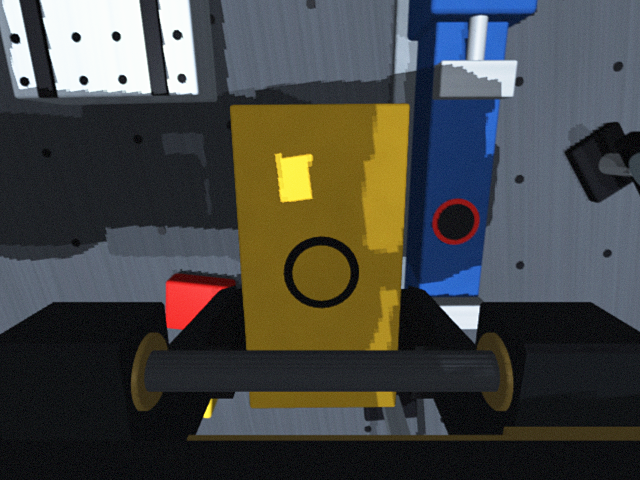

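```bash
python3 - <<'E'
from h import *
i=vision.camera_info("wrist")
im=cv2.imread("pics/wrist11.png");cv2.imwrite("pics/w11c.png",cv2.resize(im[0:330,400:540],None,fx=4,fy=1.8))
for n,p,z in(("port",(456,222),60),("bedLat jaw",(417,180),60),("bed R",(497,130),60),("L2",(413,270),60),("R2",(480,270),60)):
    print(n,ray(i,p,z).round(1))
E
```

```text
port [625.4  64.   60. ]
bedLat jaw [601.2  96.1  60. ]
bed R [654.4 120.6  60. ]
L2 [593.7  33.6  60. ]
R2 [640.5  26.9  60. ]
```

View pics/w11c.png

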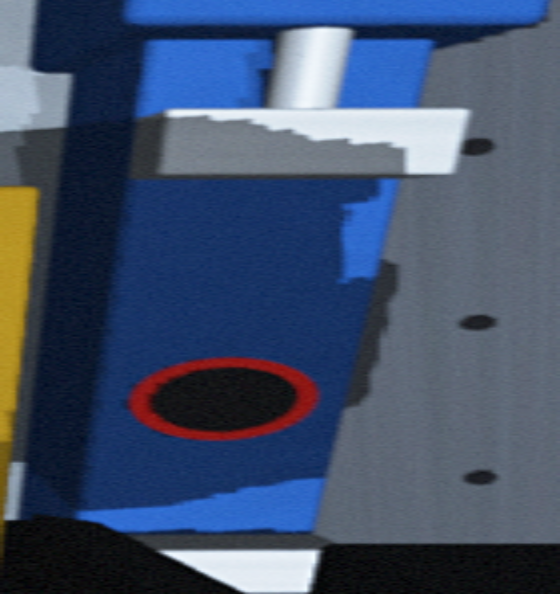

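```bash
python3 - <<'E'
from h import *
i=vision.camera_info("wrist")
a=ray(i,(440,98),76);b=ray(i,(515,97.5),76);f=ray(i,(460,304.5),76);f2=ray(i,(460,295.5),60);print(a,b,f,f2)
C=(np.array([626.8,63.2]),81.9)
u=np.array([np.cos(np.radians(81.9)),np.sin(np.radians(81.9))])
for q in((a+b)/2,f,f2): print(((q[:2]-C[0])@u).round(1),((q[:2]-C[0])@[u[1],-u[0]]).round(1))
# target: plate centre at seat (0,+7)
for yy in (8,):
    c=fr(C,0,yy); # tool yaw -8.1
    a=np.radians(81.9);ux=u;uy=np.array([u[1],-u[0]])
    t=c-23.5*ux-1.0*uy;print("tcp target",t)
    plan([t[0],t[1],130],-8.1)
    plan([t[0],t[1],60.5-16],-8.1)
E
```

```text
[614.52071612 144.14665433  76.        ] [658.20778977 138.20761709  76.        ] [620.08792885  10.45547185  76.        ] [625.64296052   9.43922667  60.        ]
78.5 -1.5
-53.2 0.8
-53.4 6.4
tcp target [623.62600725  47.99553454]
{'dp': [-0.0031, 0.0934, 0.0393], 'rot': [0.2, 0.0, -0.0], 'cur': np.float64(-8.1)} joints6 0.04 t 15.2
{'dp': [-0.0031, 0.0931, 0.1248], 'rot': [0.2, 0.0, -0.0], 'cur': np.float64(-8.1)} joints6 0.04 t 15.2
```

```bash
cat >> h.py <<'E'
CL=(np.array([626.6,63.2]),82.2)
E
python3 - <<'E'
from h import *
c=fr(CL,-1,11-23.5);print(c)
plan([c[0],c[1],120],-7.8);plan([c[0],c[1],44.5],-7.8)
E
```

```text
[623.9128075   50.95136757]
{'dp': [-0.0002, 0.0932, 0.0493], 'rot': [0.2, 0.0, -0.3], 'cur': np.float64(-8.1)} joints6 0.04 t 15.2
{'dp': [-0.0001, 0.093, 0.1248], 'rot': [0.2, 0.0, -0.3], 'cur': np.float64(-8.1)} joints6 0.04 t 15.2
```

>>> {"fn": "play_rows", "kwargs": {
  "moves": [
    {"dp":[0,0.03,0.01],"delta_rot":[0,0,-0.3],"claw":1},
    {"dp":[0,0.06,0.02],"delta_rot":[0,0,-0.3],"claw":1},
    {"dp":[0,0.08,0.03],"delta_rot":[0,0,-0.3],"claw":1},
    {"dp":[0,0.09,0.04],"delta_rot":[0,0,-0.3],"claw":1},
    {"dp":[0,0.093,0.049],"delta_rot":[0.2,0,-0.3],"claw":1},
    {"dp":[0,0.093,0.049],"delta_rot":[0.2,0,-0.3],"claw":1},
    {"dp":[0,0.093,0.049],"delta_rot":[0.2,0,-0.3],"claw":1},
    {"dp":[0,0.093,0.049],"delta_rot":[0.2,0,-0.3],"claw":1}
  ]
}}

```text
time_s: 15.87
ee_pos: [623.2, 51.6, 82.1]
orientation: [-0.0, 0.754, 0.657, -0.0]
contact_force: [0.1, -0.4, -0.4]
gripper_width: 54.9
```

```bash
python3 - <<'E'
from h import *
c=fr(CL,-1,11-23.5)
plan([c[0],c[1],44.5],-7.8)
i,im=grab("wrist","wrist12.png");i,im=grab("scene");crop(im,280,150,480,330,4,"sc12.png")
E
```

```text
{'dp': [-0.0005, 0.0008, 0.0766], 'rot': [-0.0, 0.0, 0.0], 'cur': np.float64(-7.8)} joints6 0.03 t 15.87
```

View pics/wrist12.png

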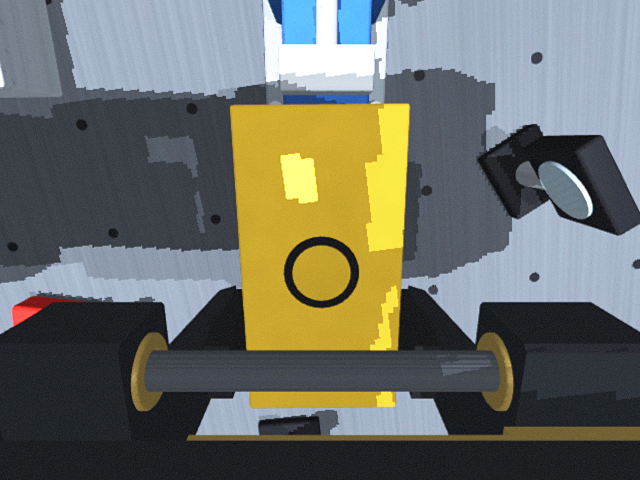

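View pics/sc12.png

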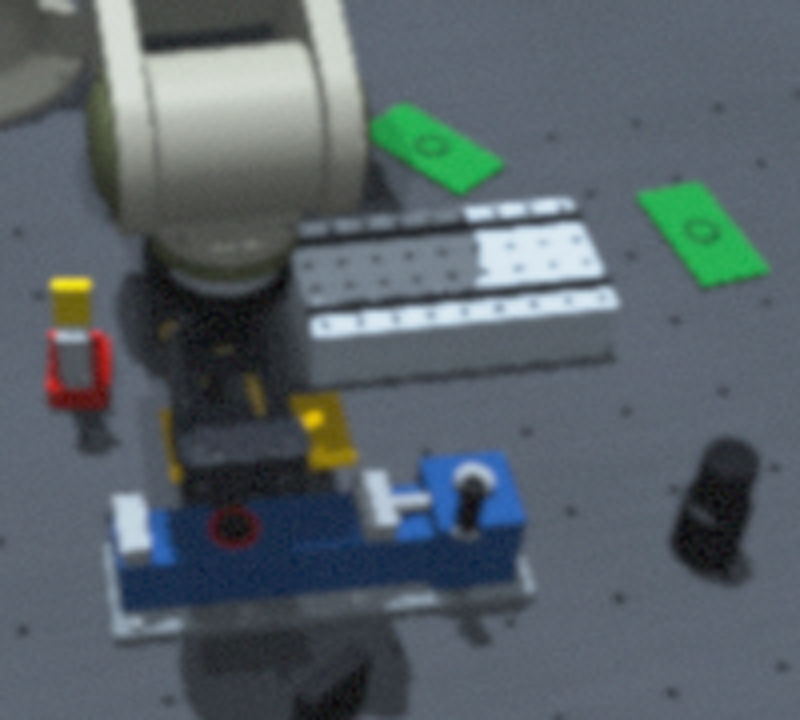

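```bash
python3 - <<'E'
from h import *
i=vision.camera_info("wrist");s=sensors.get_state();r=Rot(s);t=s["ee_pos"]
for n,p,z in(("jaw front L",(278,92),76),("jaw front R",(376,91),76),("back L",(280,44),76),("back R",(374,44),76),("mount",(570,190),85),("mount low",(500,210),30)):
    w=ray(i,p,z);print(n,w.round(1),r.inv().apply(w-t).round(1))
top=vision.camera_info("top")
print(ray(top,(312,155),88),ray(top,(316,165),0))
E
```

```text
jaw front L [616.5 141.9  76. ] [ 88.7 -19.3   6.3]
jaw front R [662.  136.2  76. ] [89.2 26.6  6.3]
back L [620.8 161.9  76. ] [109.1 -17.8   6.3]
back R [663.1 156.1  76. ] [109.1  24.9   6.3]
mount [748.   78.9  85. ] [ 44.1 119.6  -2.6]
mount low [739.2  60.3  30. ] [ 24.5 113.3  52.4]
[760.45973031  78.11252965  88.        ] [762.92198522  67.01802835   0.        ]
```

>>> {"fn": "play_rows", "kwargs": {
  "moves": [
    {"dp":[0,0.0015,0.025],"delta_rot":[0,0,0],"claw":1},
    {"dp":[0,0.0015,0.045],"delta_rot":[0,0,0],"claw":1},
    {"dp":[0,0.0015,0.06],"delta_rot":[0,0,0],"claw":1},
    {"dp":[0,0.0015,0.07],"delta_rot":[0,0,0],"claw":1},
    {"dp":[0,0.0015,0.074],"delta_rot":[0,0,0],"claw":1},
    {"dp":[0,0.0015,0.076],"delta_rot":[0,0,0],"claw":1},
    {"dp":[0,0.0015,0.0765],"delta_rot":[0,0,0],"claw":1},
    {"dp":[0,0.0015,0.0765],"delta_rot":[0,0,0],"claw":1}
  ]
}}

```text
time_s: 16.63
ee_pos: [625.6, 51.2, 6.8]
orientation: [0.001, 0.754, 0.657, 0.001]
contact_force: [-0.5, -1.0, -0.3]
gripper_width: 54.9
```

```bash
python3 - <<'E'
from h import *
print(sensors.get_state()["ee_pos"],sensors.get_state()["moment"])
i,im=grab("wrist","wrist13.png");i,im=grab("scene");crop(im,280,150,480,330,4,"sc13.png")
E
```

```text
[625.56297064  51.1718811    6.77598686] [-0.07241756 -0.04245611  0.05466218]
```

View pics/wrist13.png

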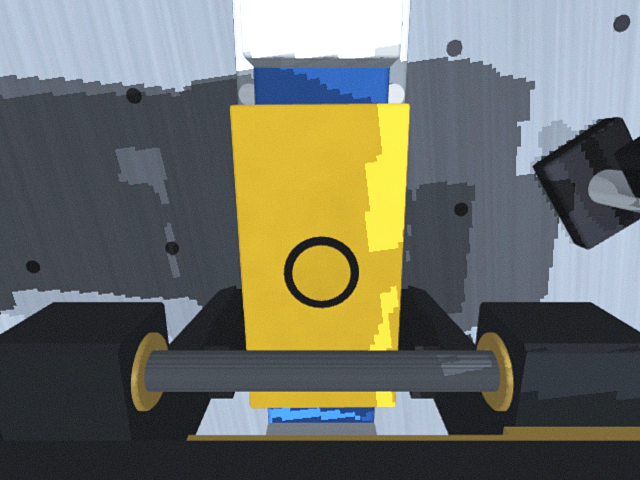

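View pics/sc13.png

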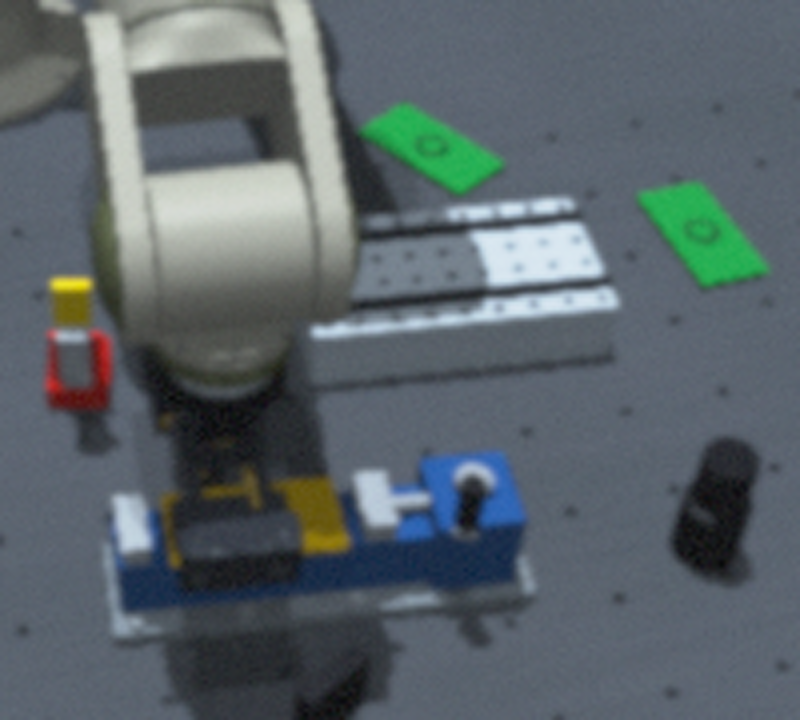

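>>> {"fn": "play_rows", "kwargs": {
  "moves": [
    {"dp":[0,0,0.0008],"delta_rot":[0,0,0],"claw":1},
    {"dp":[0,0,0.0016],"delta_rot":[0,0,0],"claw":1},
    {"dp":[0,0,0.0018],"delta_rot":[0,0,0],"claw":1},
    {"dp":[0,0,0.0018],"delta_rot":[0,0,0],"claw":0.2},
    {"dp":[0,0,0.0018],"delta_rot":[0,0,0],"claw":0.0},
    {"dp":[0,0,0.0018],"delta_rot":[0,0,0],"claw":0.0},
    {"dp":[0,0,0.0018],"delta_rot":[0,0,0],"claw":0},
    {"dp":[0,0,0.0018],"delta_rot":[0,0,0],"claw":0}
  ]
}}

```text
time_s: 17.4
ee_pos: [625.5, 51.2, 4.8]
orientation: [0.001, 0.754, 0.657, 0.0]
contact_force: [-0.2, -0.7, 0.1]
gripper_width: 86.3
```

>>> {"fn": "play_rows", "kwargs": {
  "moves": [
    {"dp":[0,0,-0.01],"delta_rot":[0,0,0],"claw":0},
    {"dp":[0,0,-0.03],"delta_rot":[0,0,0],"claw":0},
    {"dp":[0,0,-0.06],"delta_rot":[0,0,0],"claw":0},
    {"dp":[0,0,-0.1],"delta_rot":[0,0,0],"claw":0},
    {"dp":[0,0,-0.12],"delta_rot":[0,0,0],"claw":0.0},
    {"dp":[0,0,-0.12],"delta_rot":[0,0,0],"claw":0.0},
    {"dp":[0,0,-0.12],"delta_rot":[0,0,0],"claw":0},
    {"dp":[0,0,-0.12],"delta_rot":[0,0,0],"claw":0}
  ]
}}

```text
time_s: 18.07
ee_pos: [624.7, 51.3, 123.8]
orientation: [0.0, 0.754, 0.657, -0.0]
contact_force: [-0.4, -0.1, -1.5]
gripper_width: 88.4
```

```bash
python3 - <<'E'
from h import *
print(sensors.get_state()["ee_pos"])
i,im=grab("wrist","wrist14.png")
E
```

```text
[624.66174916  51.2654783  123.84812101]
```

View pics/wrist14.png

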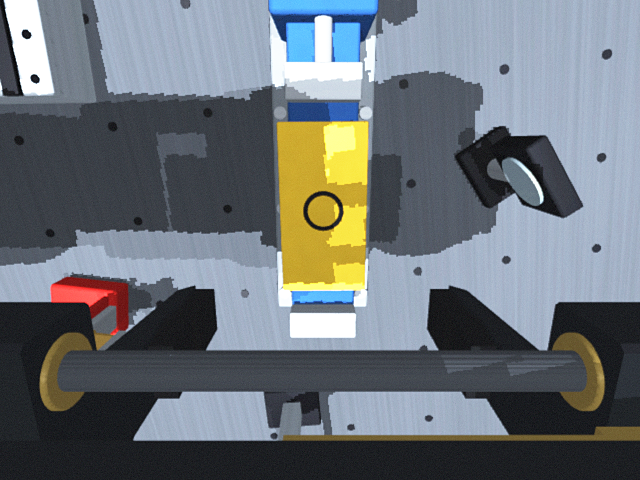

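>>> {"fn": "play_rows", "kwargs": {
  "moves": [
    {"dp":[0.03,0,-0.01],"delta_rot":[0,0,0],"claw":0},
    {"dp":[0.06,0,-0.02],"delta_rot":[0,0,0],"claw":0},
    {"dp":[0.08,0,-0.03],"delta_rot":[0,0,0],"claw":0},
    {"dp":[0.08,0,-0.03],"delta_rot":[0,0,0],"claw":0},
    {"dp":[0.08,0,-0.03],"delta_rot":[0,0,0],"claw":0.4},
    {"dp":[0.08,0,-0.03],"delta_rot":[0,0,0],"claw":0.4},
    {"dp":[0.08,0,-0.03],"delta_rot":[0,0,0],"claw":0.4},
    {"dp":[0.08,0,-0.03],"delta_rot":[0,0,0],"claw":0.4}
  ]
}}

```text
time_s: 18.78
ee_pos: [635.2, 129.4, 152.6]
orientation: [-0.001, 0.754, 0.657, -0.001]
contact_force: [0.2, -0.8, 0.6]
gripper_width: 63.5
```

```bash
python3 - <<'E'
from h import *
s=sensors.get_state();print(s["ee_pos"],s["gripper_width"])
i,im=grab("wrist","wrist15.png")
E
```

```text
[635.17309179 129.41991448 152.61202104] 63.549382129297655
```

View pics/wrist15.png

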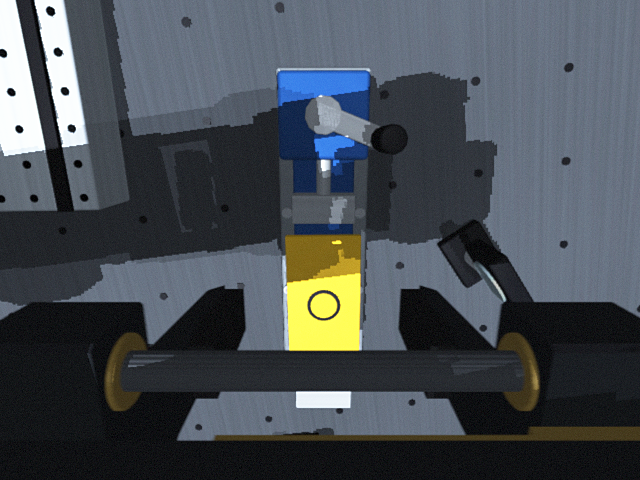

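```bash
python3 - <<'E'
from h import *
i=vision.camera_info("wrist");s=sensors.get_state()
P=ray(i,(322,114),88);H=ray(i,(390.5,138.5),127);print(P,H,np.linalg.norm((H-P)[:2]))
# gearbox top corners z76
g=[ray(i,p,76)[:2] for p in((278,70),(370,70),(368,160),(280,160))];print(np.round(g,1),np.mean(g,0))
print("axis pred",fr(CL,0,150), fr((CL[0],83),0,150))
print("port",ray(i,(323,305),66))
E
```

```text
[647.82809018 211.03572156  88.        ] [681.94352477 191.51859164 127.        ] 39.3037051308035
[[624.  241.6]
 [681.5 233.7]
 [674.4 178.6]
 [616.  186.6]] [648.99831952 210.13706046]
axis pred [646.95733587 211.81217607] [644.88040151 212.08192275]
port [629.65265189  73.83088868  66.        ]
```

```bash
python3 - <<'E'
from h import *
plan([682,191.5,150],-7.8);plan([682,191.5,94],-7.8)
E
```

```text
{'dp': [0.0678, 0.0379, 0.0417], 'rot': [-0.1, 0.0, -0.1], 'cur': np.float64(-7.9)} joints6 0.16 t 18.83
{'dp': [0.0678, 0.038, 0.0977], 'rot': [-0.1, 0.0, -0.1], 'cur': np.float64(-7.9)} joints6 0.16 t 18.83
```

>>> {"fn": "play_rows", "kwargs": {
  "moves": [
    {"dp":[0.03,0.02,0.01],"delta_rot":[0,0,0],"claw":0.5},
    {"dp":[0.06,0.035,0.02],"delta_rot":[0,0,0],"claw":0.5},
    {"dp":[0.068,0.038,0.035],"delta_rot":[0,0,0],"claw":0.5},
    {"dp":[0.068,0.038,0.042],"delta_rot":[0,0,0],"claw":0.5},
    {"dp":[0.068,0.038,0.042],"delta_rot":[0,0,0],"claw":0.5},
    {"dp":[0.068,0.038,0.042],"delta_rot":[0,0,0],"claw":0.5},
    {"dp":[0.068,0.038,0.042],"delta_rot":[0,0,0],"claw":0.5},
    {"dp":[0.068,0.038,0.042],"delta_rot":[0,0,0],"claw":0.5}
  ]
}}

```text
time_s: 19.5
ee_pos: [682.4, 190.8, 112.2]
orientation: [-0.0, 0.754, 0.656, -0.0]
contact_force: [-0.4, -0.1, -0.4]
gripper_width: 44.1
```

```bash
python3 - <<'E'
from h import *
plan([682,191.5,94],-7.8)
s=sensors.get_state();print(s["ee_pos"],s["gripper_width"])
i,im=grab("wrist","wrist16.png");grab("scene","scene16.png")
sc=vision.camera_info("scene")
E
```

```text
{'dp': [0.0006, -0.0005, 0.0572], 'rot': [-0.0, 0.0, -0.1], 'cur': np.float64(-7.9)} joints6 0.25 t 19.5
[682.43131762 190.84076835 112.17777183] 44.096869703422584
```

View pics/wrist16.png

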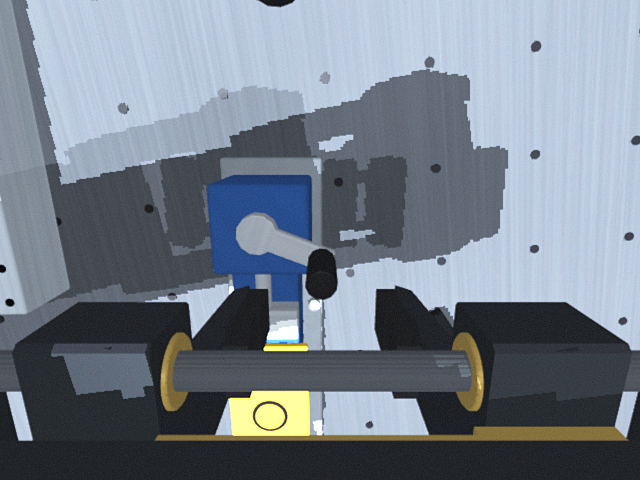

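View pics/scene16.png

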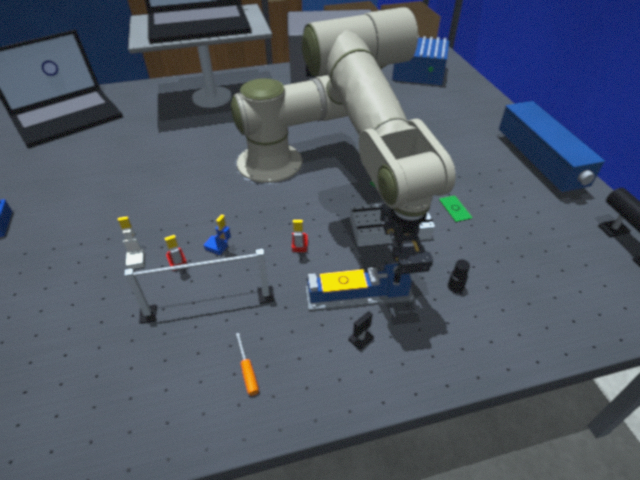

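>>> {"fn": "play_rows", "kwargs": {
  "moves": [
    {"dp":[0,0,0.02],"delta_rot":[0,0,0],"claw":0.5},
    {"dp":[0,0,0.035],"delta_rot":[0,0,0],"claw":0.5},
    {"dp":[0,0,0.048],"delta_rot":[0,0,0],"claw":0.5},
    {"dp":[0,0,0.055],"delta_rot":[0,0,0],"claw":0.5},
    {"dp":[0,0,0.057],"delta_rot":[0,0,0],"claw":0.5},
    {"dp":[0,0,0.057],"delta_rot":[0,0,0],"claw":0.5},
    {"dp":[0,0,0.057],"delta_rot":[0,0,0],"claw":0.7},
    {"dp":[0,0,0.057],"delta_rot":[0,0,0],"claw":0.7}
  ]
}}

```text
time_s: 20.27
ee_pos: [682.8, 191.2, 55.8]
orientation: [0.0, 0.754, 0.657, 0.0]
contact_force: [-0.4, -0.3, 0.0]
gripper_width: 32.9
```

>>> {"fn": "play_rows", "kwargs": {
  "moves": [
    {"dp":[0,0,0],"delta_rot":[0,0,0],"claw":1},
    {"dp":[0,0,0],"delta_rot":[0,0,0],"claw":1},
    {"dp":[0,0,0],"delta_rot":[0,0,0],"claw":1},
    {"dp":[0,0,0],"delta_rot":[0,0,0],"claw":1},
    {"dp":[0,0,0],"delta_rot":[0,0,0],"claw":1},
    {"dp":[0,0,0],"delta_rot":[0,0,0],"claw":1},
    {"dp":[0,0,0],"delta_rot":[0,0,0],"claw":1},
    {"dp":[0,0,0],"delta_rot":[0,0,0],"claw":1}
  ],
  "squeeze": 20
}}

```text
time_s: 20.93
ee_pos: [682.7, 191.5, 56.3]
orientation: [0.0, 0.754, 0.657, 0.001]
contact_force: [-4.1, 2.0, 5.3]
gripper_width: 15.5
```

```bash
cat >> h.py <<'E'
AX=np.array([648.,210.8])
def circ(step=22.5,n=8,z=94.,r=40.):
    s=sensors.get_state();R_=Rot(s);t=s["ee_pos"];d=t[:2]-AX;a0=np.degrees(np.arctan2(d[1],d[0]))
    print("t",s["time_s"],"ang",a0.round(1),"r",np.linalg.norm(d).round(1),"z",t[2].round(1)+OFF,"F",s["contact_force"].round(1),"w",s["gripper_width"].round(1))
    for k in range(1,n+1):
        a=np.radians(a0-step*k);w=np.array([*(AX+r*np.array([np.cos(a),np.sin(a)])),z-OFF])
        print((R_.inv().apply(w-t)/1000).round(4).tolist())
E
python3 - <<'E'
from h import *
circ()
E
```

```text
Traceback (most recent call last):
  File "h.py", line 45, in circ
    print("t",s["time_s"],"ang",a0.round(1),"r",np.linalg.norm(d).round(1),"z",t[2].round(1)+OFF,"F",s["contact_force"].round(1),"w",s["gripper_width"].round(1))
                                                                                                                                     ^^^^^^^^^^^^^^^^^^^^^^^^
AttributeError: 'float' object has no attribute 'round'
```

```bash
sed -i 's/s\["gripper_width"\].round(1)/s["gripper_width"]/' h.py; python3 - <<'E'
from h import *
circ(20,8,95)
E
```

```text
t 20.9333 ang -29.1 r 39.7 z 95.3 F [-4.1  2.   5.3] w 15.543515876819388
[-0.012, -0.0069, 0.0003]
[-0.0207, -0.0178, 0.0003]
[-0.0252, -0.0309, 0.0003]
[-0.0249, -0.0448, 0.0003]
[-0.0199, -0.0577, 0.0003]
[-0.0107, -0.0682, 0.0003]
[0.0014, -0.0749, 0.0003]
[0.0152, -0.077, 0.0003]
```

>>> {"fn": "play_rows", "kwargs": {
  "moves": [
    {"dp":[-0.012,-0.007,0],"delta_rot":[0,0,0],"claw":1},
    {"dp":[-0.0207,-0.0178,0],"delta_rot":[0,0,0],"claw":1},
    {"dp":[-0.0252,-0.031,0],"delta_rot":[0,0,0],"claw":1},
    {"dp":[-0.025,-0.0448,0],"delta_rot":[0,0,0],"claw":1},
    {"dp":[-0.02,-0.0577,0],"delta_rot":[0,0,0],"claw":1},
    {"dp":[-0.0107,-0.068,0],"delta_rot":[0,0,0],"claw":1},
    {"dp":[0.0014,-0.075,0],"delta_rot":[0,0,0],"claw":1},
    {"dp":[0.015,-0.077,0],"delta_rot":[0,0,0],"claw":1}
  ]
}}

```text
time_s: 21.6
ee_pos: [607.7, 217.4, 56.5]
orientation: [0.0, 0.754, 0.657, -0.0]
contact_force: [3.8, -2.9, 0.9]
gripper_width: 15.4
```

```bash
python3 - <<'E'
from h import *
circ(22.5,8,95)
i,im=grab("wrist","wrist17.png")
E
```

```text
t 21.6 ang 170.6 r 40.8 z 95.5 F [ 3.8 -2.9  0.9] w 15.373027889806448
[0.0152, 0.0042, 0.0005]
[0.028, 0.0132, 0.0005]
[0.0363, 0.0264, 0.0005]
[0.039, 0.0418, 0.0005]
[0.0355, 0.057, 0.0005]
[0.0265, 0.0698, 0.0005]
[0.0133, 0.0781, 0.0005]
[-0.002, 0.0808, 0.0005]
```

View pics/wrist17.png

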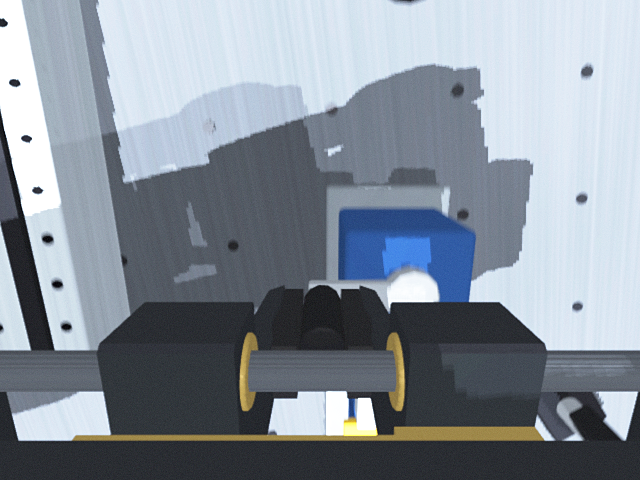

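>>> {"fn": "play_rows", "kwargs": {
  "moves": [
    {"dp":[0.015,0.004,0],"delta_rot":[0,0,0],"claw":1},
    {"dp":[0.028,0.013,0],"delta_rot":[0,0,0],"claw":1},
    {"dp":[0.0363,0.0264,0],"delta_rot":[0,0,0],"claw":1},
    {"dp":[0.039,0.042,0],"delta_rot":[0,0,0],"claw":1},
    {"dp":[0.0355,0.057,0],"delta_rot":[0,0,0],"claw":1},
    {"dp":[0.0265,0.07,0],"delta_rot":[0,0,0],"claw":1},
    {"dp":[0.0133,0.078,0],"delta_rot":[0,0,0],"claw":1},
    {"dp":[-0.002,0.081,0],"delta_rot":[0,0,0],"claw":1}
  ]
}}

```text
time_s: 22.32
ee_pos: [687.7, 207.5, 56.3]
orientation: [-0.001, 0.753, 0.658, -0.0]
contact_force: [-15.6, 3.7, 5.5]
gripper_width: 15.2
```

```bash
python3 - <<'E'
from h import *
circ(22.5,8,95)
E
```

```text
t 22.3167 ang -4.7 r 39.9 z 95.3 F [-15.6   3.7   5.5] w 15.228278785540862
[-0.0154, -0.0021, 0.0003]
[-0.0289, -0.0101, 0.0003]
[-0.0382, -0.0225, 0.0003]
[-0.0421, -0.0377, 0.0003]
[-0.0399, -0.0531, 0.0004]
[-0.0319, -0.0665, 0.0004]
[-0.0194, -0.0759, 0.0004]
[-0.0043, -0.0798, 0.0005]
```

>>> {"fn": "play_rows", "kwargs": {
  "moves": [
    {"dp":[-0.0154,-0.003,0],"delta_rot":[0,0,0],"claw":1},
    {"dp":[-0.029,-0.011,0],"delta_rot":[0,0,0],"claw":1},
    {"dp":[-0.038,-0.023,0],"delta_rot":[0,0,0],"claw":1},
    {"dp":[-0.042,-0.038,0],"delta_rot":[0,0,0],"claw":1},
    {"dp":[-0.04,-0.0535,0],"delta_rot":[0,0,0],"claw":1},
    {"dp":[-0.032,-0.067,0],"delta_rot":[0,0,0],"claw":1},
    {"dp":[-0.0194,-0.0762,0],"delta_rot":[0,0,0],"claw":1},
    {"dp":[-0.0043,-0.08,0],"delta_rot":[0,0,0],"claw":1}
  ]
}}

```text
time_s: 22.98
ee_pos: [607.2, 214.8, 56.7]
orientation: [-0.001, 0.753, 0.657, -0.001]
contact_force: [5.5, -3.4, 0.6]
gripper_width: 15.0
```

```bash
sed -i 's/^AX=.*/AX=np.array([647.5,210.8])/' h.py; python3 - <<'E'
from h import *
circ(22.5,8,95)
E
```

```text
t 22.9833 ang 174.4 r 40.5 z 95.7 F [ 5.5 -3.4  0.6] w 15.04401564880665
[0.0154, 0.003, 0.0007]
[0.0287, 0.0111, 0.0007]
[0.0379, 0.0238, 0.0006]
[0.0415, 0.039, 0.0006]
[0.039, 0.0544, 0.0005]
[0.0308, 0.0677, 0.0005]
[0.0182, 0.0768, 0.0005]
[0.003, 0.0804, 0.0004]
```

>>> {"fn": "play_rows", "kwargs": {
  "moves": [
    {"dp":[0.0154,0.003,0.0005],"delta_rot":[0,0,0],"claw":1},
    {"dp":[0.0287,0.011,0.0005],"delta_rot":[0,0,0],"claw":1},
    {"dp":[0.038,0.024,0.0005],"delta_rot":[0,0,0],"claw":1},
    {"dp":[0.0415,0.039,0.0005],"delta_rot":[0,0,0],"claw":1},
    {"dp":[0.039,0.0545,0.0005],"delta_rot":[0,0,0],"claw":1},
    {"dp":[0.031,0.068,0.0005],"delta_rot":[0,0,0],"claw":1},
    {"dp":[0.018,0.077,0.0005],"delta_rot":[0,0,0],"claw":1},
    {"dp":[0.003,0.0805,0.0005],"delta_rot":[0,0,0],"claw":1}
  ]
}}

```text
time_s: 23.65
ee_pos: [687.7, 208.5, 56.3]
orientation: [-0.002, 0.753, 0.658, -0.001]
contact_force: [-12.7, 3.6, 7.3]
gripper_width: 15.3
```

```bash
python3 - <<'E'
from h import *
circ(15,8,95)
i,im=grab("wrist","wrist18.png");i,im=grab("scene");crop(im,280,200,480,350,4,"sc18.png")
E
```

```text
t 23.65 ang -3.3 r 40.2 z 95.3 F [-12.7   3.6   7.3] w 15.260703593320502
[-0.0104, -0.0008, 0.0002]
[-0.0204, -0.004, 0.0002]
[-0.0291, -0.0097, 0.0003]
[-0.0361, -0.0175, 0.0003]
[-0.0408, -0.0268, 0.0003]
[-0.043, -0.037, 0.0004]
[-0.0425, -0.0474, 0.0004]
[-0.0392, -0.0573, 0.0004]
```

View pics/wrist18.png

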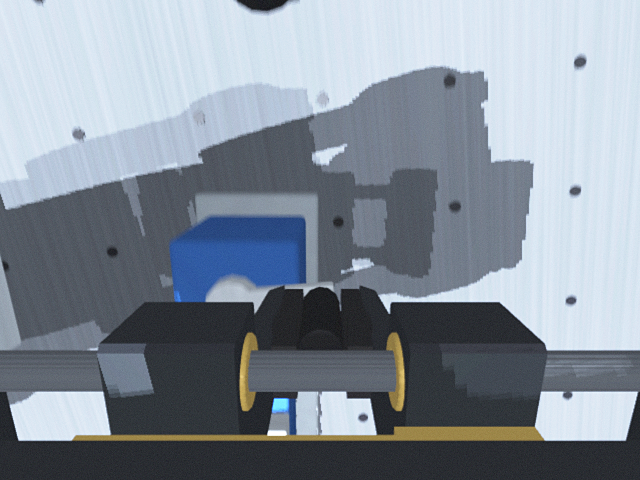

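View pics/sc18.png

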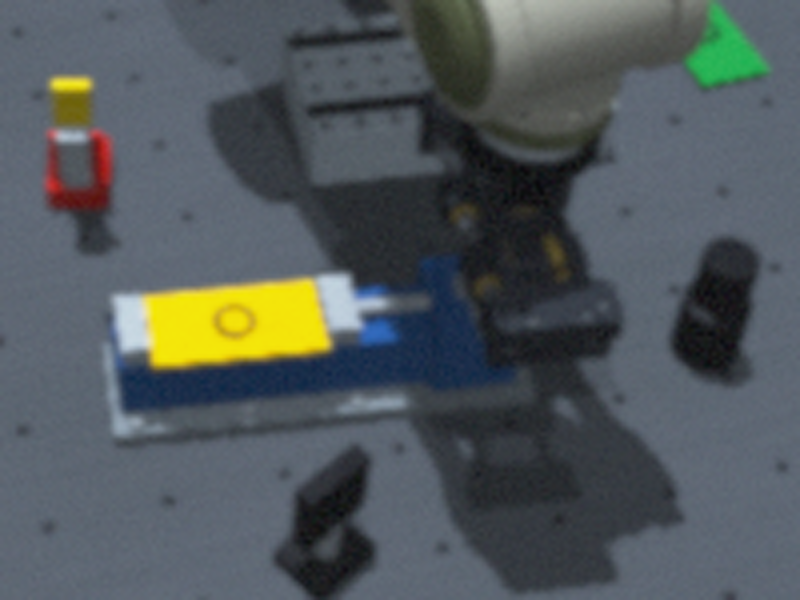

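>>> {"fn": "play_rows", "kwargs": {
  "moves": [
    {"dp":[-0.007,-0.0015,0],"delta_rot":[0,0,0],"claw":1},
    {"dp":[-0.014,-0.003,0],"delta_rot":[0,0,0],"claw":1},
    {"dp":[-0.0204,-0.005,0],"delta_rot":[0,0,0],"claw":1},
    {"dp":[-0.026,-0.008,0],"delta_rot":[0,0,0],"claw":1},
    {"dp":[-0.0315,-0.0122,0],"delta_rot":[0,0,0],"claw":1},
    {"dp":[-0.0361,-0.0178,0],"delta_rot":[0,0,0],"claw":1},
    {"dp":[-0.0395,-0.024,0],"delta_rot":[0,0,0],"claw":1},
    {"dp":[-0.0395,-0.024,0],"delta_rot":[0,0,0],"claw":1}
  ]
}}

```text
time_s: 24.42
ee_pos: [658.3, 173.1, 56.7]
orientation: [-0.003, 0.754, 0.657, 0.001]
contact_force: [5.9, 8.6, -1.0]
gripper_width: 15.4
```

```bash
python3 - <<'E'
from h import *
circ(10,8,95)
i,im=grab("scene");crop(im,280,220,440,340,5,"sc19.png")
E
```

```text
t 24.4167 ang -74.0 r 39.2 z 95.7 F [ 5.9  8.6 -1. ] w 15.426246600731725
[-0.003, -0.0063, 0.0007]
[-0.0041, -0.0132, 0.0007]
[-0.0039, -0.0201, 0.0007]
[-0.0026, -0.027, 0.0008]
[-0.0, -0.0335, 0.0008]
[0.0036, -0.0394, 0.0008]
[0.0082, -0.0447, 0.0009]
[0.0136, -0.0491, 0.0009]
```

View pics/sc19.png

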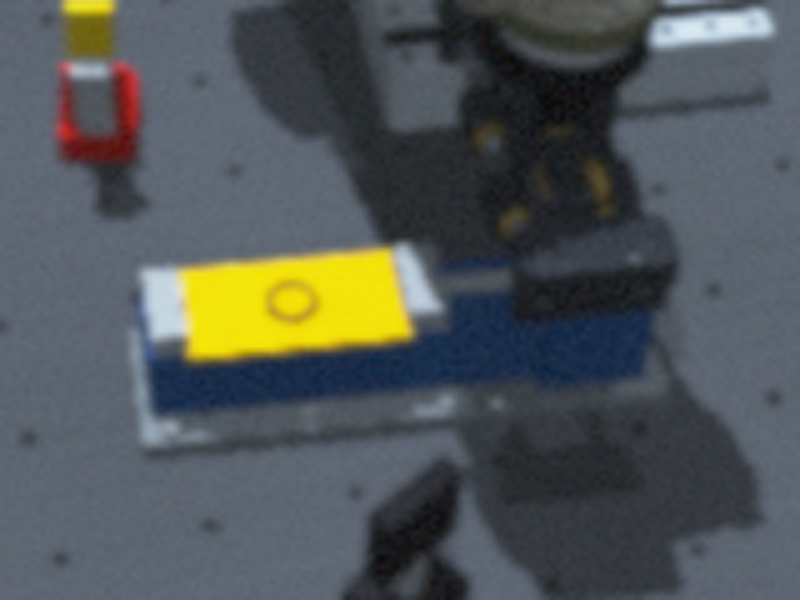

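>>> {"fn": "play_rows", "kwargs": {
  "moves": [
    {"dp":[-0.003,-0.0063,0],"delta_rot":[0,0,0],"claw":1},
    {"dp":[-0.004,-0.013,0],"delta_rot":[0,0,0],"claw":1},
    {"dp":[-0.004,-0.02,0],"delta_rot":[0,0,0],"claw":1},
    {"dp":[-0.0026,-0.027,0],"delta_rot":[0,0,0],"claw":1},
    {"dp":[0,-0.0335,0],"delta_rot":[0,0,0],"claw":1},
    {"dp":[0.0036,-0.0394,0],"delta_rot":[0,0,0],"claw":1},
    {"dp":[0.0036,-0.0394,0],"delta_rot":[0,0,0],"claw":1},
    {"dp":[0.0036,-0.0394,0],"delta_rot":[0,0,0],"claw":1}
  ],
  "squeeze": 40
}}

```text
time_s: 25.13
ee_pos: [623.0, 180.3, 56.9]
orientation: [0.001, 0.754, 0.657, 0.002]
contact_force: [15.4, -8.5, -4.7]
gripper_width: 15.1
```

```bash
python3 - <<'E'
from h import *
circ(10,8,95)
i,im=grab("scene");crop(im,280,220,440,340,5,"sc20.png")
i,im=grab("wrist","wrist20.png")
E
```

```text
t 25.1333 ang -128.9 r 39.1 z 95.9 F [15.4 -8.5 -4.7] w 15.104347497303847
[0.0034, -0.0061, 0.0009]
[0.0084, -0.0109, 0.0009]
[0.0142, -0.0148, 0.0009]
[0.0205, -0.0177, 0.0009]
[0.0273, -0.0193, 0.0009]
[0.0342, -0.0198, 0.0009]
[0.0412, -0.0191, 0.0009]
[0.0479, -0.0172, 0.0009]
```

View pics/sc20.png

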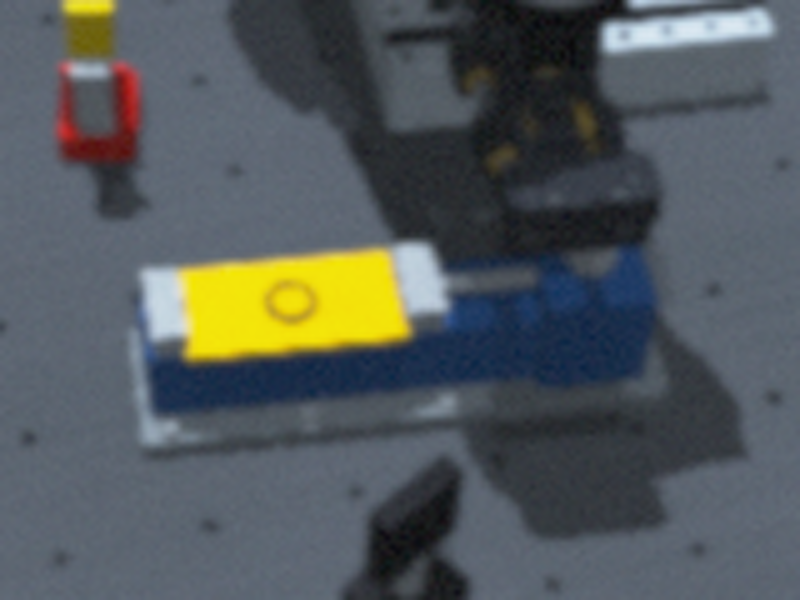

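View pics/wrist20.png

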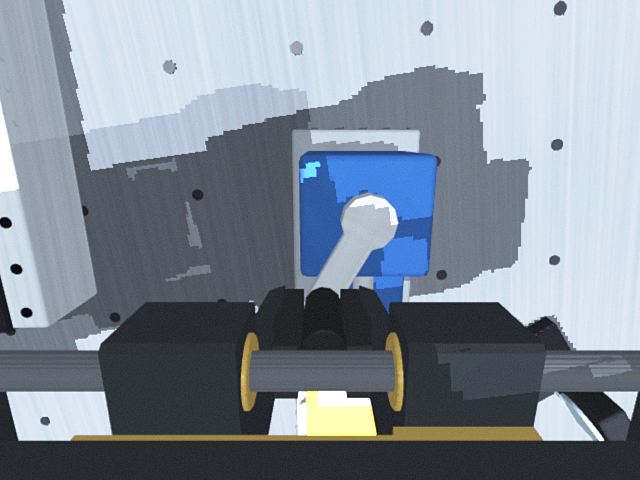

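The tangential handle force rose from about 3 to 17 N, so the plate is clamped tight. I'll let go and lift off.

>>> {"fn": "play_rows", "kwargs": {
  "moves": [
    {"dp":[0,0,0],"delta_rot":[0,0,0],"claw":0.6},
    {"dp":[0,0,0],"delta_rot":[0,0,0],"claw":0.6},
    {"dp":[0,0,0],"delta_rot":[0,0,0],"claw":0.6},
    {"dp":[0,0,-0.03],"delta_rot":[0,0,0],"claw":0.6},
    {"dp":[0,0,-0.06],"delta_rot":[0,0,0],"claw":0.5},
    {"dp":[-0.03,0,-0.1],"delta_rot":[0,0,0],"claw":0.5},
    {"dp":[-0.06,0,-0.13],"delta_rot":[0,0,0],"claw":0.5},
    {"dp":[-0.09,0,-0.13],"delta_rot":[0,0,0],"claw":0.5}
  ]
}}

```text
time_s: 25.9
ee_pos: [611.3, 91.4, 191.2]
orientation: [0.003, 0.753, 0.658, 0.005]
contact_force: [0.9, 0.5, 0.7]
gripper_width: 43.8
```

```bash
python3 - <<'E'
from h import *
i,im=grab("top","top21.png");crop(im,240,150,520,330,2.85,"top21c.png")
i,im=grab("scene","scene21.png");crop(im,100,200,440,340,2.3,"sc21.png");print(sensors.get_state()["ee_pos"])
E
```

```text
[610.50497591  87.19442358 188.30356008]
```

View pics/top21c.png

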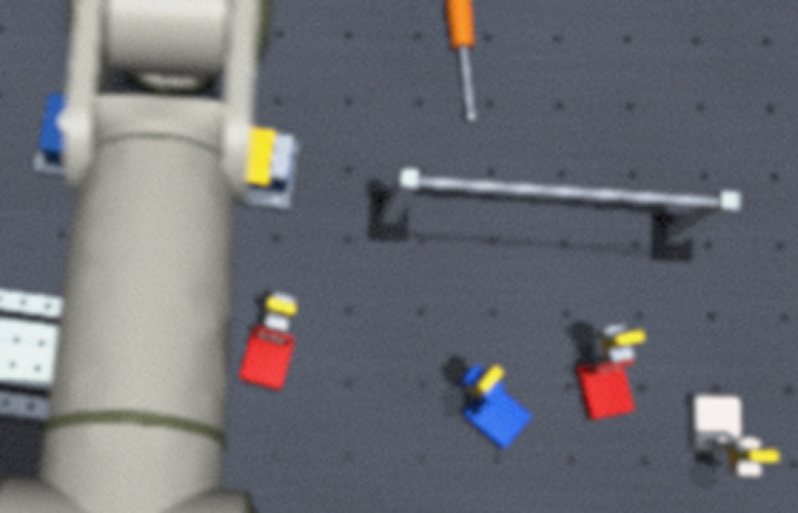

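View pics/sc21.png

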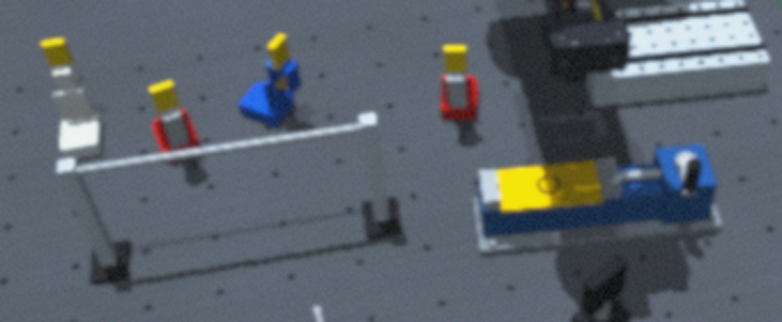

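```bash
python3 - <<'E'
from h import *
plan([450,-90,235],-5)
E
```

```text
{'dp': [-0.1979, -0.134, -0.0088], 'rot': [0.3, -0.1, -3.1], 'cur': np.float64(-8.1)} joints6 0.09 t 26.0
```

>>> {"fn": "play_rows", "kwargs": {
  "moves": [
    {"dp":[-0.03,-0.02,-0.005],"delta_rot":[0,0,-1],"claw":0},
    {"dp":[-0.06,-0.04,-0.008],"delta_rot":[0,0,-2],"claw":0},
    {"dp":[-0.09,-0.06,-0.008],"delta_rot":[0,0,-3],"claw":0},
    {"dp":[-0.13,-0.09,-0.008],"delta_rot":[0,0,-3],"claw":0},
    {"dp":[-0.17,-0.115,-0.008],"delta_rot":[0,0,-3],"claw":0},
    {"dp":[-0.198,-0.134,-0.008],"delta_rot":[0.3,0,-3],"claw":0},
    {"dp":[-0.198,-0.134,-0.008],"delta_rot":[0.3,0,-3],"claw":0},
    {"dp":[-0.198,-0.134,-0.008],"delta_rot":[0.3,0,-3],"claw":0}
  ]
}}

```text
time_s: 26.67
ee_pos: [449.1, -90.7, 194.7]
orientation: [-0.001, 0.739, 0.674, 0.001]
contact_force: [0.9, -0.1, 0.8]
gripper_width: 88.2
```

```bash
python3 - <<'E'
from h import *
print(sensors.get_state()["ee_pos"]);i,im=grab("wrist","wrist22.png")
E
```

```text
[449.10917344 -90.7058577  194.74740486]
```

View pics/wrist22.png

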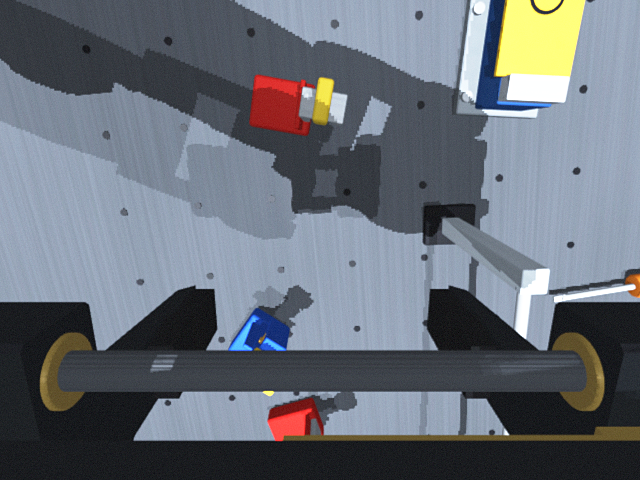

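```bash
python3 - <<'E'
from h import *
im=cv2.imread("pics/wrist22.png")[:,:,::-1];crop(im,235,60,365,150,6,"w22c.png")
E
```

```text
(no output)
```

View pics/w22c.png

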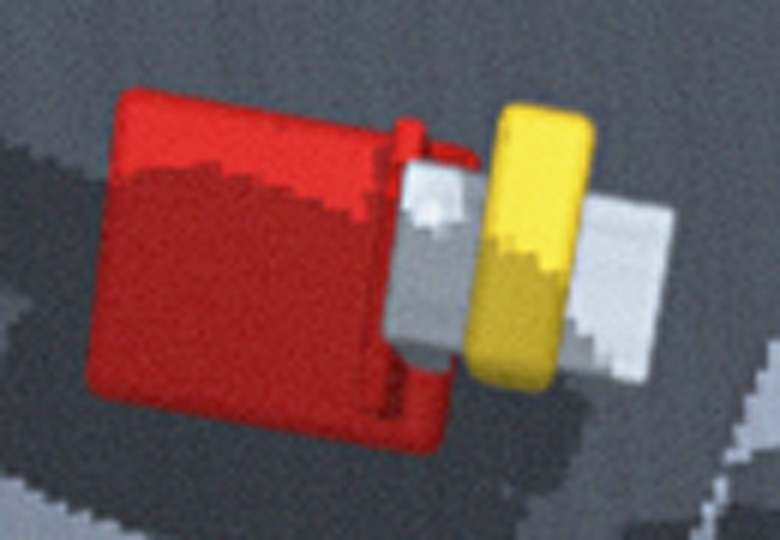

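```bash
cat >> h.py <<'E'
def quad(i,pts,z,off=(0,0),s=1):
    w=np.array([ray(i,((p[0]+.5)/s+off[0]-.5,(p[1]+.5)/s+off[1]-.5),z)[:2] for p in pts])
    e=w[1]-w[0]+w[2]-w[3];f=w[3]-w[0]+w[2]-w[1]
    print("c",w.mean(0).round(1),"len01",(np.linalg.norm(e)/2).round(1),"ang",np.degrees(np.arctan2(e[1],e[0])).round(1),"len03",(np.linalg.norm(f)/2).round(1),"ang",np.degrees(np.arctan2(f[1],f[0])).round(1));return w.mean(0)
E
python3 - <<'E'
from h import *
i=vision.camera_info("wrist")
quad(i,[(505,103),(595,112),(555,388),(468,378)],132,(235,60),6)
quad(i,[(405,158),(675,207),(645,383),(385,340)],96,(235,60),6)
w=quad(i,[(122,90),(478,150),(440,453),(88,390)],22,(235,60),6)
E
```

```text
c [ 4.6e+02 -3.0e-01] len01 9.0 ang -10.9 len03 26.6 ang -103.5
c [4.599e+02 3.000e-01] len01 31.3 ang -14.4 len03 19.9 ang -103.5
c [424.6   9.5] len01 52.5 ang -14.5 len03 42.3 ang -103.9
```

```bash
python3 - <<'E'
from h import *
plan([460,0,170],-13.8);plan([460,0,99.5],-13.8)
E
```

```text
{'dp': [0.0902, 0.0019, 0.064], 'rot': [-0.0, -0.1, 8.7], 'cur': np.float64(-5.1)} joints6 -0.37 t 26.72
{'dp': [0.09, 0.0019, 0.1345], 'rot': [-0.0, -0.1, 8.7], 'cur': np.float64(-5.1)} joints6 -0.37 t 26.72
```

>>> {"fn": "play_rows", "kwargs": {
  "moves": [
    {"dp":[0.03,0.001,0],"delta_rot":[0,0,4],"claw":0},
    {"dp":[0.06,0.002,0.01],"delta_rot":[0,0,8.7],"claw":0},
    {"dp":[0.08,0.002,0.03],"delta_rot":[0,0,8.7],"claw":0},
    {"dp":[0.09,0.002,0.05],"delta_rot":[0,0,8.7],"claw":0.3},
    {"dp":[0.09,0.002,0.06],"delta_rot":[0,0,8.7],"claw":0.4},
    {"dp":[0.09,0.002,0.064],"delta_rot":[0,0,8.7],"claw":0.4},
    {"dp":[0.09,0.002,0.064],"delta_rot":[0,0,8.7],"claw":0.4},
    {"dp":[0.09,0.002,0.064],"delta_rot":[0,0,8.7],"claw":0.4}
  ]
}}

```text
time_s: 27.38
ee_pos: [460.6, 0.3, 131.3]
orientation: [-0.001, 0.787, 0.617, 0.001]
contact_force: [-0.2, -0.9, 0.2]
gripper_width: 57.0
```

```bash
python3 - <<'E'
from h import *
plan([460,0,99.5],-13.8)
i,im=grab("wrist","wrist23.png")
E
```

```text
{'dp': [-0.0006, -0.0005, 0.0708], 'rot': [-0.0, -0.1, 0.0], 'cur': np.float64(-13.8)} joints6 -0.02 t 27.38
```

View pics/wrist23.png

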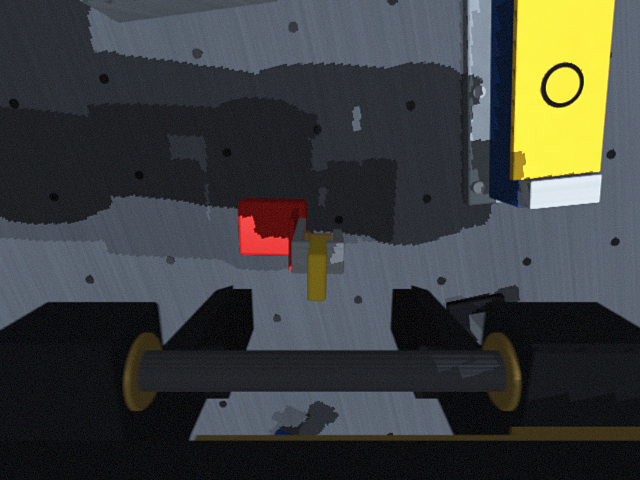

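>>> {"fn": "play_rows", "kwargs": {
  "moves": [
    {"dp":[0,-0.001,0.025],"delta_rot":[0,0,0],"claw":0.4},
    {"dp":[0,-0.001,0.045],"delta_rot":[0,0,0],"claw":0.4},
    {"dp":[0,-0.001,0.06],"delta_rot":[0,0,0],"claw":0.4},
    {"dp":[0,-0.001,0.068],"delta_rot":[0,0,0],"claw":0.4},
    {"dp":[0,-0.001,0.07],"delta_rot":[0,0,0],"claw":0.4},
    {"dp":[0,-0.001,0.07],"delta_rot":[0,0,0],"claw":0.4},
    {"dp":[0,-0.001,0.07],"delta_rot":[0,0,0],"claw":0.6},
    {"dp":[0,-0.001,0.07],"delta_rot":[0,0,0],"claw":0.7}
  ]
}}

```text
time_s: 28.1
ee_pos: [460.4, 0.2, 62.5]
orientation: [0.0, 0.787, 0.617, 0.002]
contact_force: [0.2, 0.4, -0.3]
gripper_width: 41.5
```

>>> {"fn": "play_rows", "kwargs": {
  "moves": [
    {"dp":[0,0,0],"delta_rot":[0,0,0],"claw":1},
    {"dp":[0,0,0],"delta_rot":[0,0,0],"claw":1},
    {"dp":[0,0,0],"delta_rot":[0,0,0],"claw":1},
    {"dp":[0,0,0],"delta_rot":[0,0,0],"claw":1},
    {"dp":[0,0,0],"delta_rot":[0,0,0],"claw":1},
    {"dp":[0,0,0],"delta_rot":[0,0,0],"claw":1},
    {"dp":[0,0,0],"delta_rot":[0,0,0],"claw":1},
    {"dp":[0,0,0],"delta_rot":[0,0,0],"claw":1}
  ],
  "squeeze": 45
}}

```text
time_s: 28.77
ee_pos: [460.3, 0.3, 62.6]
orientation: [-0.0, 0.787, 0.617, 0.002]
contact_force: [-2.2, 1.2, 3.7]
gripper_width: 9.7
```

```bash
python3 - <<'E'
from h import *
i,im=grab("wrist","wrist24.png");print(sensors.get_state()["ee_pos"])
E
```

```text
[4.60269418e+02 3.11946128e-01 6.26075351e+01]
```

View pics/wrist24.png

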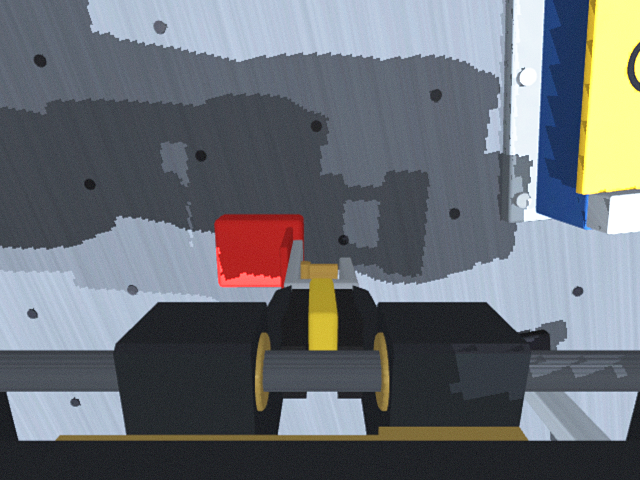

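```bash
cat >> h.py <<'E'
BAR=(np.array([566.4,-263.7]),86.95)
E
python3 - <<'E'
from h import *
p=fr(BAR,-40,60);plan([p[0],p[1],101.6+125],-3.05)
E
```

```text
{'dp': [-0.1793, 0.1158, -0.1252], 'rot': [0.1, -0.1, -10.8], 'cur': np.float64(-13.8)} joints6 -0.02 t 28.82
```

>>> {"fn": "play_rows", "kwargs": {
  "moves": [
    {"dp":[0,0,-0.03],"delta_rot":[0,0,0],"claw":1},
    {"dp":[0,0,-0.065],"delta_rot":[0,0,0],"claw":1},
    {"dp":[-0.02,0.01,-0.1],"delta_rot":[0,0,-3],"claw":1},
    {"dp":[-0.05,0.03,-0.125],"delta_rot":[0,0,-6],"claw":1},
    {"dp":[-0.08,0.05,-0.125],"delta_rot":[0,0,-9],"claw":1},
    {"dp":[-0.11,0.07,-0.125],"delta_rot":[0,0,-10.8],"claw":1},
    {"dp":[-0.14,0.09,-0.125],"delta_rot":[0,0,-10.8],"claw":1},
    {"dp":[-0.16,0.103,-0.125],"delta_rot":[0,0,-10.8],"claw":1}
  ]
}}

```text
time_s: 29.48
ee_pos: [522.4, -183.0, 186.8]
orientation: [0.001, 0.726, 0.688, 0.001]
contact_force: [-0.3, -0.5, -1.7]
gripper_width: 9.8
```

```bash
python3 - <<'E'
from h import *
p=fr(BAR,-40,60);plan([p[0],p[1],101.6+125],-3.05)
i,im=grab("wrist","wrist25.png");print(sensors.get_state()["ee_pos"],sensors.get_state()["gripper_width"])
E
```

```text
{'dp': [-0.0182, 0.0082, -0.0008], 'rot': [0.2, -0.1, -0.0], 'cur': np.float64(-3.1)} joints6 -0.5 t 29.48
[ 523.0159681  -185.84630579  186.40052832] 9.638200231058734
```

View pics/wrist25.png

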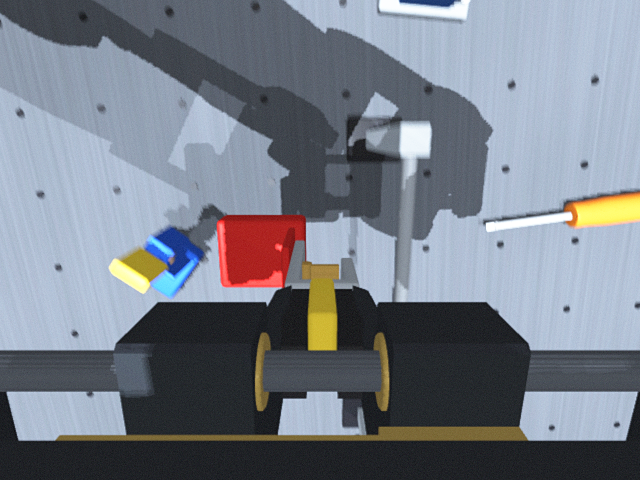

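```bash
python3 - <<'E'
from h import *
i=vision.camera_info("wrist");im=cv2.imread("pics/wrist25.png");crop(im[:,:,::-1],340,100,460,310,4,"w25c.png") if 0 else cv2.imwrite("pics/w25c.png",cv2.resize(im[110:305,340:460],None,fx=5,fy=3))
E
```

```text
(no output)
```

View pics/w25c.png

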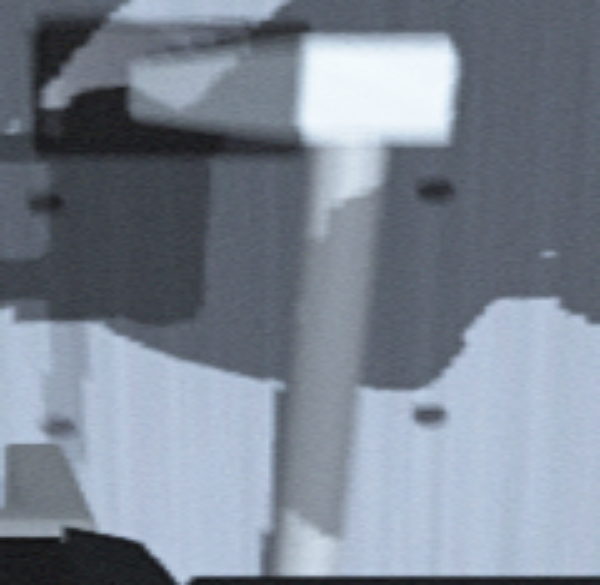

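```bash
python3 - <<'E'
from h import *
i=vision.camera_info("wrist")
a=ray(i,(409.8,163),155);b=ray(i,(401.2,295),155);pc=ray(i,(340+377/5,110+92/3),166);print(a,b,pc,np.degrees(np.arctan2(*(a-b)[[1,0]])))
u=np.array([np.cos(np.radians(86.95)),np.sin(np.radians(86.95))]);n=np.array([u[1],-u[0]])
for q in(a,b,pc):print((q[:2]-BAR[0])@n,(q[:2]-BAR[0])@u)
for t in ("top",):
    pass
# tag eye wrt TCP: crown edges seen? 
s=sensors.get_state();print(s["ee_pos"], proj(i,s["ee_pos"]+[0,0,OFF]))
p=fr(BAR,0,62);plan([p[0],p[1],101.6+123],-3.05)
E
```

```text
[ 576.20611953 -134.16486974  155.        ] [ 571.36912002 -212.93365174  155.        ] [ 576.57993639 -122.14707014  166.        ] 86.48601791335598
2.9000008691995145 129.87339968562264
2.260935530871197 50.95883083515463
2.633852282420335 141.89406569072136
[ 523.0159681  -185.84630579  186.40052832] [319.11346785 307.24536336]
{'dp': [-0.0133, 0.0475, 0.0009], 'rot': [0.2, -0.0, -0.2], 'cur': np.float64(-3.2)} joints6 -0.5 t 29.53
```

```bash
sed -i 's/^BAR=.*/BAR=(np.array([567.6,-263.7]),86.9)/' h.py; python3 - <<'E'
from h import *
p=fr(BAR,0,62);print(p);plan([p[0],p[1],101.6+120],-3.1)
E
```

```text
[ 570.95288641 -201.79072644]
{'dp': [-0.0132, 0.0487, 0.0039], 'rot': [0.2, -0.0, -0.1], 'cur': np.float64(-3.2)} joints6 -0.5 t 29.53
```

>>> {"fn": "play_rows", "kwargs": {
  "moves": [
    {"dp":[-0.006,0.015,0],"delta_rot":[0,0,0],"claw":1},
    {"dp":[-0.01,0.03,0],"delta_rot":[0,0,0],"claw":1},
    {"dp":[-0.013,0.042,0.002],"delta_rot":[0.2,0,0],"claw":1},
    {"dp":[-0.013,0.048,0.004],"delta_rot":[0.2,0,0],"claw":1},
    {"dp":[-0.013,0.0487,0.004],"delta_rot":[0.2,0,0],"claw":1},
    {"dp":[-0.013,0.0487,0.004],"delta_rot":[0.2,0,0],"claw":1},
    {"dp":[-0.013,0.0487,0.004],"delta_rot":[0.2,0,0],"claw":1},
    {"dp":[-0.013,0.0487,0.004],"delta_rot":[0.2,0,0],"claw":1}
  ]
}}

```text
time_s: 30.2
ee_pos: [570.6, -201.3, 182.9]
orientation: [-0.0, 0.727, 0.687, -0.0]
contact_force: [0.2, -0.4, -1.2]
gripper_width: 9.8
```

```bash
python3 - <<'E'
from h import *
p=fr(BAR,0,62);plan([p[0],p[1],101.6+69],-3.1)
i,im=grab("wrist","wrist26.png")
cv2.imwrite("pics/w26c.png",cv2.resize(im[130:310,240:400,::-1],None,fx=5,fy=3.3))
i,im=grab("scene");crop(im,150,150,300,290,5,"sc26.png")
E
```

```text
{'dp': [-0.0004, 0.0004, 0.0513], 'rot': [-0.0, 0.0, -0.1], 'cur': np.float64(-3.2)} joints6 -0.48 t 30.2
```

View pics/w26c.png

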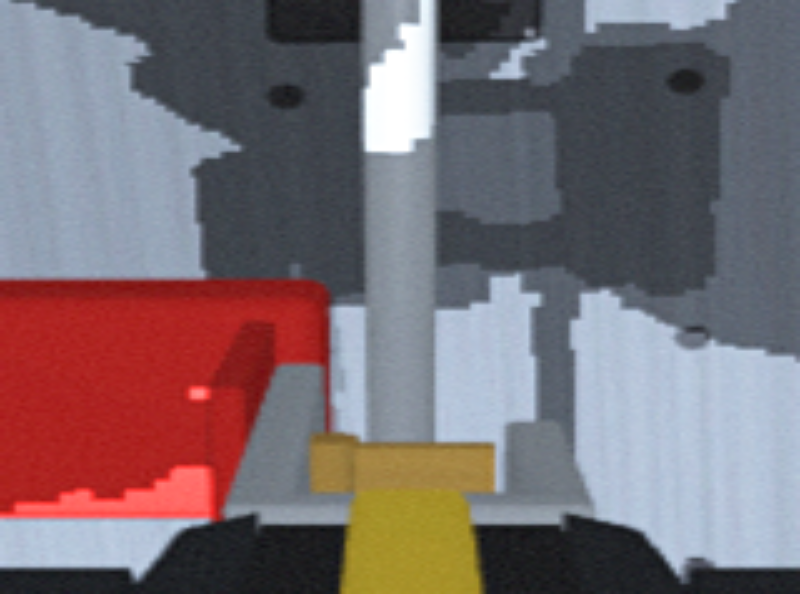

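View pics/sc26.png

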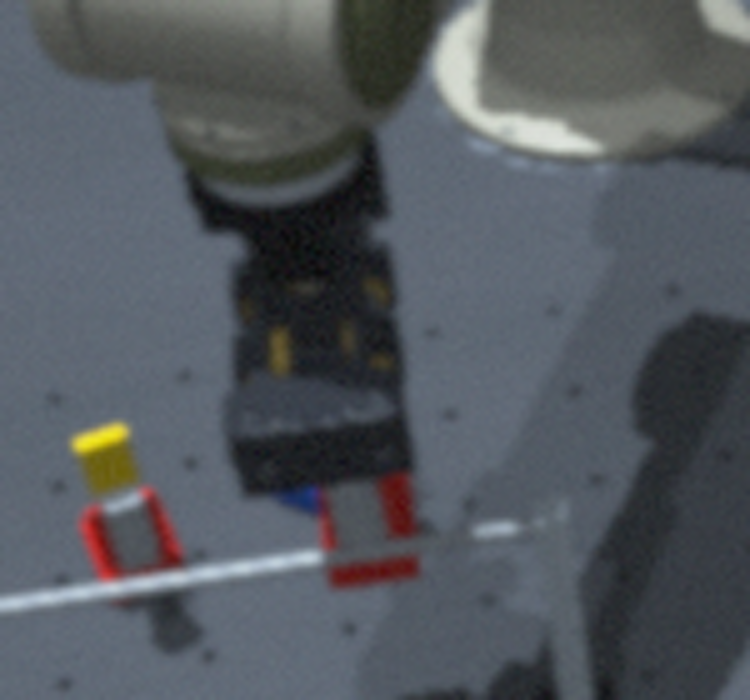

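>>> {"fn": "play_rows", "kwargs": {
  "moves": [
    {"dp":[0,-0.001,0.01],"delta_rot":[0,0,0],"claw":1},
    {"dp":[0,-0.001,0.02],"delta_rot":[0,0,0],"claw":1},
    {"dp":[0,-0.001,0.03],"delta_rot":[0,0,0],"claw":1},
    {"dp":[0,-0.001,0.038],"delta_rot":[0,0,0],"claw":1},
    {"dp":[0,-0.001,0.044],"delta_rot":[0,0,0],"claw":1},
    {"dp":[0,-0.001,0.048],"delta_rot":[0,0,0],"claw":1},
    {"dp":[0,-0.001,0.05],"delta_rot":[0,0,0],"claw":1},
    {"dp":[0,-0.001,0.0505],"delta_rot":[0,0,0],"claw":1}
  ]
}}

```text
time_s: 30.97
ee_pos: [569.8, -201.4, 132.1]
orientation: [-0.0, 0.727, 0.687, -0.0]
contact_force: [0.4, -0.8, -2.4]
gripper_width: 9.7
```

```bash
python3 - <<'E'
from h import *
s=sensors.get_state();print(s["ee_pos"],s["ee_pos"][2]+OFF-101.6,s["contact_force"])
i,im=grab("wrist","wrist27.png")
cv2.imwrite("pics/w27c.png",cv2.resize(im[130:310,240:400,::-1],None,fx=5,fy=3.3))
i,im=grab("scene");crop(im,150,150,300,290,5,"sc27.png")
E
```

```text
[ 569.81121628 -201.35205819  132.07405354] 69.47405353845716 [ 0.37536764 -0.75590943 -2.41900835]
```

View pics/w27c.png

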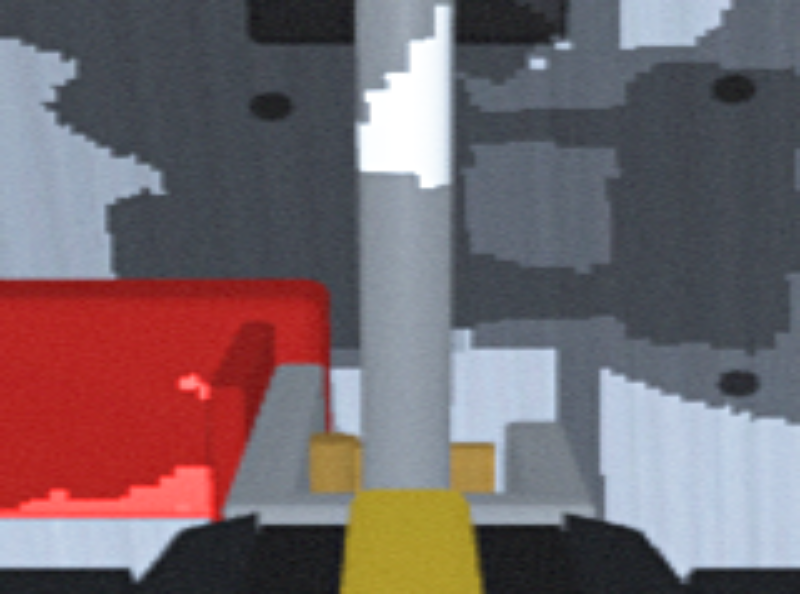

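View pics/sc27.png

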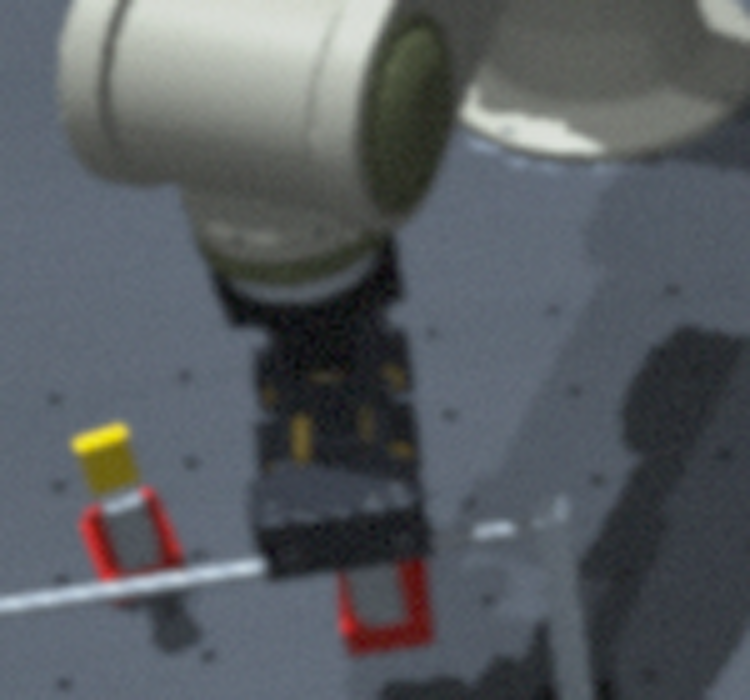

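The bar (cols 360–450 of the crop) now lies over the brass gate, which looks shut below it. Releasing.

>>> {"fn": "play_rows", "kwargs": {
  "moves": [
    {"dp":[0,0,0],"delta_rot":[0,0,0],"claw":0.3},
    {"dp":[0,0,0],"delta_rot":[0,0,0],"claw":0},
    {"dp":[0,0,0],"delta_rot":[0,0,0],"claw":0},
    {"dp":[0,0,0],"delta_rot":[0,0,0],"claw":0},
    {"dp":[0,0,0],"delta_rot":[0,0,0],"claw":0},
    {"dp":[0,0,0],"delta_rot":[0,0,0],"claw":0},
    {"dp":[0,0,-0.015],"delta_rot":[0,0,0],"claw":0},
    {"dp":[0,0,-0.04],"delta_rot":[0,0,0],"claw":0}
  ]
}}

```text
time_s: 31.73
ee_pos: [568.9, -200.9, 170.7]
orientation: [-0.002, 0.727, 0.687, -0.001]
contact_force: [0.4, 0.3, -0.2]
gripper_width: 60.7
```

```bash
python3 - <<'E'
from h import *
plan([440,-405,235],-3.1)
plan([569.8,-201.4,250],-3.1)
i,im=grab("wrist","wrist28.png")
E
```

```text
{'dp': [-0.211, -0.1173, -0.0252], 'rot': [-0.2, -0.1, -0.1], 'cur': np.float64(-3.2)} joints6 -0.48 t 31.73
{'dp': [-0.0004, 0.0008, -0.0403], 'rot': [-0.2, -0.1, -0.1], 'cur': np.float64(-3.2)} joints6 -0.48 t 31.73
```

View pics/wrist28.png

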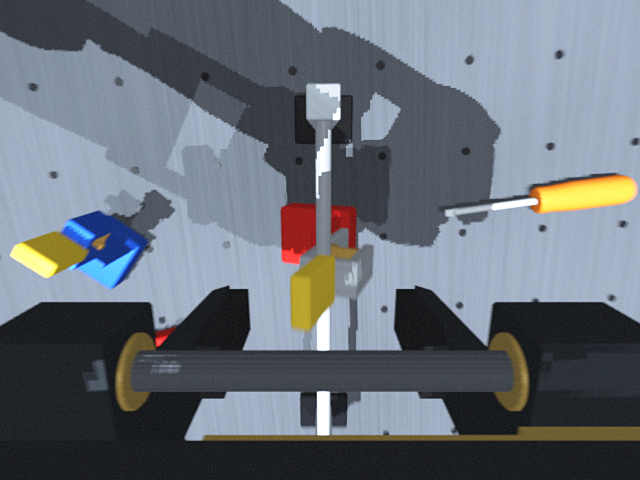

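>>> {"fn": "play_rows", "kwargs": {
  "moves": [
    {"dp":[0,0,-0.03],"delta_rot":[0,0,0],"claw":0},
    {"dp":[-0.02,-0.01,-0.04],"delta_rot":[0,0,0],"claw":0},
    {"dp":[-0.055,-0.03,-0.04],"delta_rot":[0,0,0],"claw":0},
    {"dp":[-0.09,-0.05,-0.035],"delta_rot":[0,0,0],"claw":0},
    {"dp":[-0.125,-0.07,-0.03],"delta_rot":[0,0,0],"claw":0},
    {"dp":[-0.16,-0.09,-0.025],"delta_rot":[0,0,0],"claw":0},
    {"dp":[-0.19,-0.106,-0.025],"delta_rot":[0,0,0],"claw":0},
    {"dp":[-0.211,-0.117,-0.025],"delta_rot":[0,0,0],"claw":0}
  ]
}}

```text
time_s: 32.45
ee_pos: [440.4, -408.6, 202.4]
orientation: [0.003, 0.727, 0.686, 0.001]
contact_force: [1.0, -0.1, -0.0]
gripper_width: 88.2
```

>>> {"fn": "play_rows", "kwargs": {
  "moves": [
    {"dp":[-0.02,-0.01,0],"delta_rot":[0,0,0],"claw":0},
    {"dp":[-0.02,-0.01,0],"delta_rot":[0,0,0],"claw":0},
    {"dp":[-0.02,-0.01,0],"delta_rot":[0,0,0],"claw":0},
    {"dp":[-0.02,-0.01,0],"delta_rot":[0,0,0],"claw":0},
    {"dp":[-0.02,-0.01,0],"delta_rot":[0,0,0],"claw":0},
    {"dp":[-0.02,-0.01,0],"delta_rot":[0,0,0],"claw":0},
    {"dp":[-0.02,-0.01,0],"delta_rot":[0,0,0],"claw":0},
    {"dp":[-0.02,-0.01,0],"delta_rot":[0,0,0],"claw":0}
  ]
}}

```text
time_s: 33.12
ee_pos: [429.6, -427.5, 202.5]
orientation: [0.003, 0.727, 0.687, 0.001]
contact_force: [-1.3, 0.2, 0.0]
gripper_width: 88.1
```

```bash
python3 - <<'E'
from h import *
print(sensors.get_state()["ee_pos"])
i,im=grab("wrist","wrist29.png")
i,im=grab("scene");crop(im,100,190,330,360,3.4,"sc29.png")
E
```

```text
[ 429.61756679 -427.48437768  202.53120855]
```

View pics/wrist29.png

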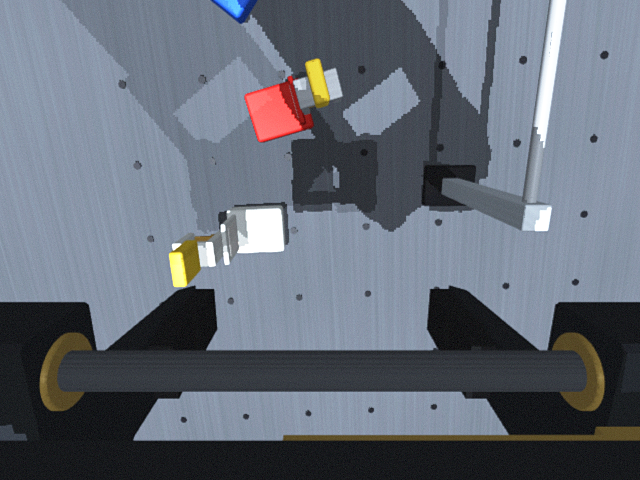

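View pics/sc29.png

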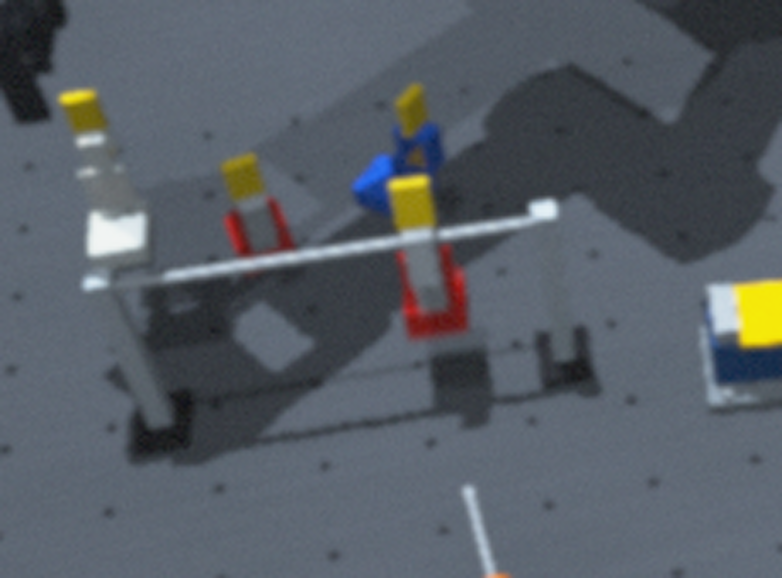

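Tag 1 hangs on the bar, scene crop (425,250). Tag 2 (red) appears in the wrist view with its fin at (317,83) and foot at (278,112). The white look-alike, with its fin at (184,262), stays clear. Measuring tag 2.

```bash
python3 - <<'E'
from h import *
im=cv2.imread("pics/wrist29.png")[:,:,::-1];crop(im,235,50,355,150,6,"w29c.png")
E
```

```text
(no output)
```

View pics/w29c.png

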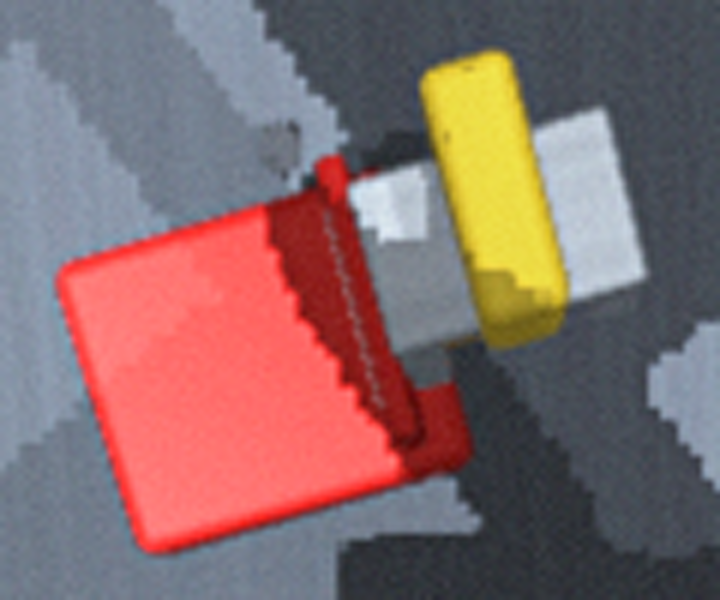

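```bash
python3 - <<'E'
from h import *
i=vision.camera_info("wrist");o=((235,50),6)
quad(i,[(422,72),(510,50),(566,308),(482,330)],132,*o)
quad(i,[(348,185),(605,106),(646,275),(400,350)],96,*o)
quad(i,[(60,270),(395,165),(470,460),(145,553)],22,*o)
E
```

```text
c [ 434.  -326.3] len01 9.1 ang 10.1 len03 25.4 ang -79.8
c [ 434.2 -325.7] len01 31.0 ang 12.7 len03 19.2 ang -76.8
c [ 398.4 -334. ] len01 52.0 ang 12.4 len03 42.5 ang -78.5
```

```bash
python3 - <<'E'
from h import *
plan([434,-326,170],12.3)
E
```

```text
{'dp': [0.1021, -0.0016, 0.0711], 'rot': [0.3, 0.2, -15.6], 'cur': np.float64(-3.3)} joints6 -0.92 t 33.22
```

>>> {"fn": "play_rows", "kwargs": {
  "moves": [
    {"dp":[0.03,0,0],"delta_rot":[0,0,-5],"claw":0},
    {"dp":[0.06,-0.001,0.01],"delta_rot":[0,0,-10],"claw":0},
    {"dp":[0.085,-0.0015,0.03],"delta_rot":[0,0,-15.6],"claw":0},
    {"dp":[0.1,-0.0015,0.05],"delta_rot":[0.3,0.2,-15.6],"claw":0.3},
    {"dp":[0.102,-0.0015,0.065],"delta_rot":[0.3,0.2,-15.6],"claw":0.4},
    {"dp":[0.102,-0.0015,0.071],"delta_rot":[0.3,0.2,-15.6],"claw":0.4},
    {"dp":[0.102,-0.0015,0.071],"delta_rot":[0.3,0.2,-15.6],"claw":0.4},
    {"dp":[0.102,-0.0015,0.071],"delta_rot":[0.3,0.2,-15.6],"claw":0.4}
  ]
}}

```text
time_s: 33.88
ee_pos: [434.3, -326.7, 131.8]
orientation: [0.0, 0.627, 0.779, -0.0]
contact_force: [-0.4, -0.4, 0.1]
gripper_width: 56.5
```

```bash
python3 - <<'E'
from h import *
plan([434,-326,101],12.3)
i,im=grab("wrist","wrist30.png")
E
```

```text
{'dp': [0.0009, -0.0001, 0.0698], 'rot': [-0.0, 0.1, -0.0], 'cur': np.float64(12.3)} joints6 -1.07 t 33.88
```

View pics/wrist30.png

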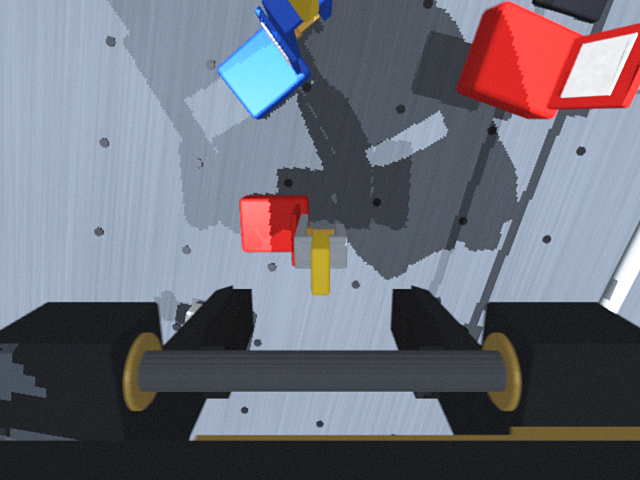

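>>> {"fn": "play_rows", "kwargs": {
  "moves": [
    {"dp":[0.001,0,0.025],"delta_rot":[0,0,0],"claw":0.4},
    {"dp":[0.001,0,0.045],"delta_rot":[0,0,0],"claw":0.4},
    {"dp":[0.001,0,0.06],"delta_rot":[0,0,0],"claw":0.4},
    {"dp":[0.001,0,0.068],"delta_rot":[0,0,0],"claw":0.4},
    {"dp":[0.001,0,0.07],"delta_rot":[0,0,0],"claw":0.4},
    {"dp":[0.001,0,0.07],"delta_rot":[0,0,0],"claw":0.4},
    {"dp":[0.001,0,0.07],"delta_rot":[0,0,0],"claw":0.6},
    {"dp":[0.001,0,0.07],"delta_rot":[0,0,0],"claw":0.7}
  ]
}}

```text
time_s: 34.6
ee_pos: [434.7, -326.6, 63.2]
orientation: [0.002, 0.628, 0.779, -0.001]
contact_force: [-0.4, 1.6, 0.1]
gripper_width: 41.5
```

>>> {"fn": "play_rows", "kwargs": {
  "moves": [
    {"dp":[0,0,0],"delta_rot":[0,0,0],"claw":1},
    {"dp":[0,0,0],"delta_rot":[0,0,0],"claw":1},
    {"dp":[0,0,0],"delta_rot":[0,0,0],"claw":1},
    {"dp":[0,0,0],"delta_rot":[0,0,0],"claw":1},
    {"dp":[0,0,0],"delta_rot":[0,0,0],"claw":1},
    {"dp":[0,0,0],"delta_rot":[0,0,0],"claw":1},
    {"dp":[0,0,0],"delta_rot":[0,0,0],"claw":1},
    {"dp":[0,0,0],"delta_rot":[0,0,0],"claw":1}
  ],
  "squeeze": 45
}}

```text
time_s: 35.27
ee_pos: [434.5, -326.7, 63.2]
orientation: [0.002, 0.628, 0.779, -0.001]
contact_force: [-1.1, 0.3, 2.3]
gripper_width: 9.8
```

```bash
python3 - <<'E'
from h import *
s=sensors.get_state();print(s["ee_pos"]);zt=s["ee_pos"][2]+OFF
p=fr(BAR,-45,-58);print(p,zt);plan([p[0],p[1],zt+122],-3.1)
E
```

```text
[ 434.54138421 -326.67748101   63.23013051]
[ 519.52927868 -319.18158029] 102.23013051433242
{'dp': [-0.0111, 0.0847, -0.1219], 'rot': [0.1, 0.2, 15.4], 'cur': np.float64(12.3)} joints6 -1.07 t 35.27
```

>>> {"fn": "play_rows", "kwargs": {
  "moves": [
    {"dp":[0,0,-0.03],"delta_rot":[0,0,0],"claw":1},
    {"dp":[0,0,-0.065],"delta_rot":[0,0,0],"claw":1},
    {"dp":[0,0.01,-0.1],"delta_rot":[0,0,5],"claw":1},
    {"dp":[-0.005,0.03,-0.122],"delta_rot":[0,0,10],"claw":1},
    {"dp":[-0.008,0.055,-0.122],"delta_rot":[0,0,15.4],"claw":1},
    {"dp":[-0.011,0.08,-0.122],"delta_rot":[0,0,15.4],"claw":1},
    {"dp":[-0.011,0.085,-0.122],"delta_rot":[0.1,0.2,15.4],"claw":1},
    {"dp":[-0.011,0.085,-0.122],"delta_rot":[0.1,0.2,15.4],"claw":1}
  ]
}}

```text
time_s: 35.93
ee_pos: [520.5, -318.3, 184.2]
orientation: [-0.001, 0.725, 0.688, 0.0]
contact_force: [0.2, -0.6, -2.4]
gripper_width: 9.9
```

```bash
python3 - <<'E'
from h import *
s=sensors.get_state();print(s["ee_pos"],s["gripper_width"])
p=fr(BAR,-0.8,-58);print(p);plan([p[0],p[1],102.2+120],-3.1)
E
```

```text
[ 520.52264571 -318.26716535  184.23418113] 9.879127960335676
[ 563.66459951 -321.57186383]
{'dp': [-0.001, 0.0433, 0.001], 'rot': [-0.1, -0.1, 0.1], 'cur': np.float64(-3.0)} joints6 -0.69 t 35.93
```

>>> {"fn": "play_rows", "kwargs": {
  "moves": [
    {"dp":[0,0.015,0],"delta_rot":[0,0,0],"claw":1},
    {"dp":[-0.001,0.03,0],"delta_rot":[0,0,0],"claw":1},
    {"dp":[-0.001,0.04,0.001],"delta_rot":[0,0,0],"claw":1},
    {"dp":[-0.001,0.0433,0.001],"delta_rot":[0,0,0],"claw":1},
    {"dp":[-0.001,0.0433,0.001],"delta_rot":[0,0,0],"claw":1},
    {"dp":[-0.001,0.0433,0.001],"delta_rot":[0,0,0],"claw":1},
    {"dp":[-0.001,0.0433,0.001],"delta_rot":[0,0,0],"claw":1},
    {"dp":[-0.001,0.0433,0.001],"delta_rot":[0,0,0],"claw":1}
  ]
}}

```text
time_s: 36.6
ee_pos: [563.1, -321.7, 183.4]
orientation: [-0.001, 0.726, 0.688, -0.0]
contact_force: [0.0, 0.3, -1.8]
gripper_width: 9.8
```

```bash
python3 - <<'E'
from h import *
p=fr(BAR,-.8,-58);plan([p[0],p[1],102.2+69],-3.1)
i,im=grab("wrist","wrist31.png")
cv2.imwrite("pics/w31c.png",cv2.resize(im[130:310,240:400,::-1],None,fx=5,fy=3.3))
E
```

```text
{'dp': [0.0001, 0.0006, 0.0512], 'rot': [-0.1, -0.1, 0.1], 'cur': np.float64(-3.0)} joints6 -0.65 t 36.6
```

View pics/w31c.png

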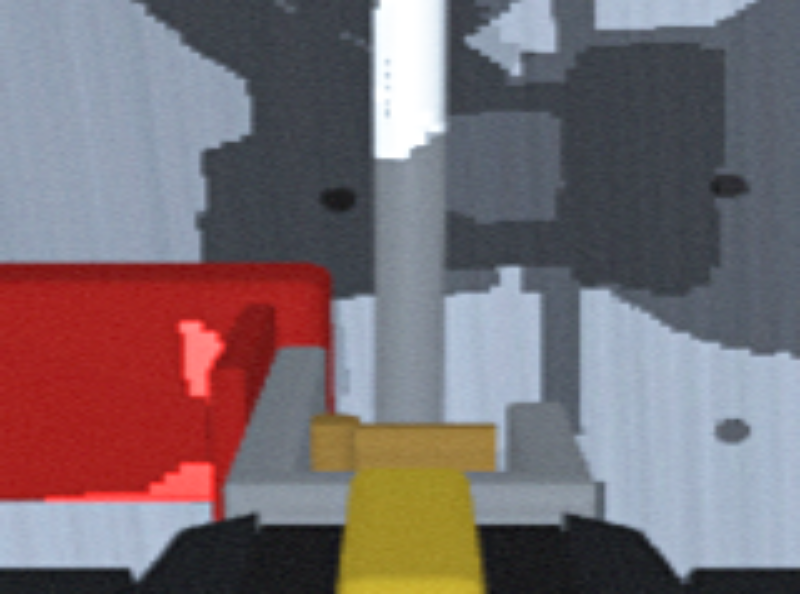

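>>> {"fn": "play_rows", "kwargs": {
  "moves": [
    {"dp":[0,0,0.01],"delta_rot":[0,0,0],"claw":1},
    {"dp":[0,0,0.02],"delta_rot":[0,0,0],"claw":1},
    {"dp":[0,0,0.03],"delta_rot":[0,0,0],"claw":1},
    {"dp":[0,0,0.038],"delta_rot":[0,0,0],"claw":1},
    {"dp":[0,0,0.044],"delta_rot":[0,0,0],"claw":1},
    {"dp":[0,0,0.048],"delta_rot":[0,0,0],"claw":1},
    {"dp":[0,0,0.05],"delta_rot":[0,0,0],"claw":1},
    {"dp":[0,0,0.0505],"delta_rot":[0,0,0],"claw":1}
  ]
}}

```text
time_s: 37.32
ee_pos: [563.3, -321.5, 132.6]
orientation: [-0.001, 0.726, 0.688, 0.0]
contact_force: [-0.1, 0.2, -2.5]
gripper_width: 9.9
```

```bash
python3 - <<'E'
from h import *
s=sensors.get_state();print(s["ee_pos"][2]+OFF-102.2,s["contact_force"])
i,im=grab("wrist","wrist32.png")
cv2.imwrite("pics/w32c.png",cv2.resize(im[130:310,240:400,::-1],None,fx=5,fy=3.3))
E
```

```text
69.37915585225149 [-0.11868524  0.21554284 -2.53278334]
```

View pics/w32c.png

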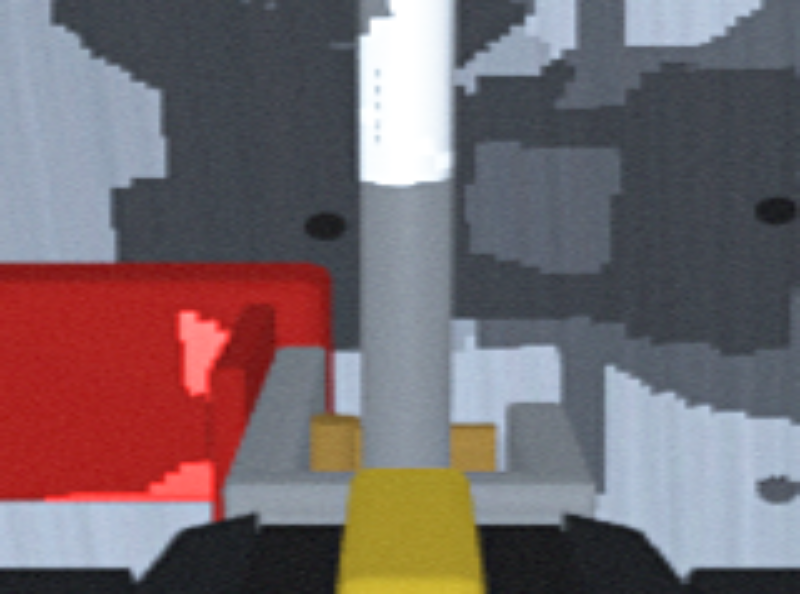

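The bar is in loop 2 and the gate looks shut. Releasing and rising.

>>> {"fn": "play_rows", "kwargs": {
  "moves": [
    {"dp":[0,0,0],"delta_rot":[0,0,0],"claw":0.3},
    {"dp":[0,0,0],"delta_rot":[0,0,0],"claw":0},
    {"dp":[0,0,0],"delta_rot":[0,0,0],"claw":0},
    {"dp":[0,0,0],"delta_rot":[0,0,0],"claw":0},
    {"dp":[0,0,0],"delta_rot":[0,0,0],"claw":0},
    {"dp":[0,0,0],"delta_rot":[0,0,0],"claw":0},
    {"dp":[0,0,-0.015],"delta_rot":[0,0,0],"claw":0},
    {"dp":[0,0,-0.04],"delta_rot":[0,0,0],"claw":0}
  ]
}}

```text
time_s: 38.03
ee_pos: [562.5, -320.9, 170.8]
orientation: [-0.003, 0.726, 0.688, -0.0]
contact_force: [0.7, 0.1, 0.2]
gripper_width: 60.8
```

>>> {"fn": "play_rows", "kwargs": {
  "moves": [
    {"dp":[0,0,-0.03],"delta_rot":[0,0,0],"claw":0},
    {"dp":[0,0,-0.06],"delta_rot":[0,0,0],"claw":0},
    {"dp":[-0.02,-0.01,-0.08],"delta_rot":[0,0,0],"claw":0},
    {"dp":[-0.05,-0.04,-0.08],"delta_rot":[0,0,0],"claw":0},
    {"dp":[-0.08,-0.07,-0.08],"delta_rot":[0,0,0],"claw":0},
    {"dp":[-0.1,-0.1,-0.08],"delta_rot":[0,0,0],"claw":0},
    {"dp":[-0.12,-0.13,-0.08],"delta_rot":[0,0,0],"claw":0},
    {"dp":[-0.12,-0.13,-0.08],"delta_rot":[0,0,0],"claw":0}
  ]
}}

```text
time_s: 38.7
ee_pos: [422.2, -437.5, 251.3]
orientation: [-0.003, 0.728, 0.686, -0.001]
contact_force: [-0.2, 0.3, 0.5]
gripper_width: 88.2
```

>>> {"fn": "play_rows", "kwargs": {
  "moves": [
    {"dp":[0,-0.03,0],"delta_rot":[0,0,0],"claw":0},
    {"dp":[0,-0.06,0],"delta_rot":[0,0,0],"claw":0},
    {"dp":[0,-0.06,0],"delta_rot":[0,0,0],"claw":0},
    {"dp":[0,-0.06,0],"delta_rot":[0,0,0],"claw":0},
    {"dp":[0,-0.06,0],"delta_rot":[0,0,0],"claw":0},
    {"dp":[0,-0.06,0],"delta_rot":[0,0,0],"claw":0},
    {"dp":[0,-0.06,0],"delta_rot":[0,0,0],"claw":0},
    {"dp":[0,-0.06,0],"delta_rot":[0,0,0],"claw":0}
  ]
}}

```text
time_s: 39.37
ee_pos: [363.0, -433.8, 251.4]
orientation: [-0.004, 0.727, 0.686, -0.001]
contact_force: [-1.1, 0.6, 0.9]
gripper_width: 88.6
```

```bash
python3 - <<'E'
from h import *
s=sensors.get_state();print(s["ee_pos"],s["contact_force"])
i,im=grab("wrist","wrist33.png");i,im=grab("top","top33.png");i,im=grab("scene","scene33.png");crop(im,100,190,440,360,2.3,"sc33.png");crop(im,110,220,300,330,4.2,"sc33b.png")
E
```

```text
[ 362.95949727 -433.77810137  251.39550998] [-1.08237837  0.55839582  0.89399985]
```

View pics/wrist33.png

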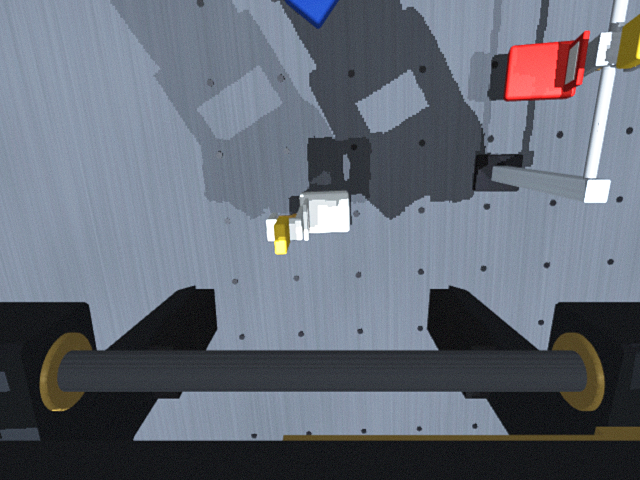

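View pics/top33.png

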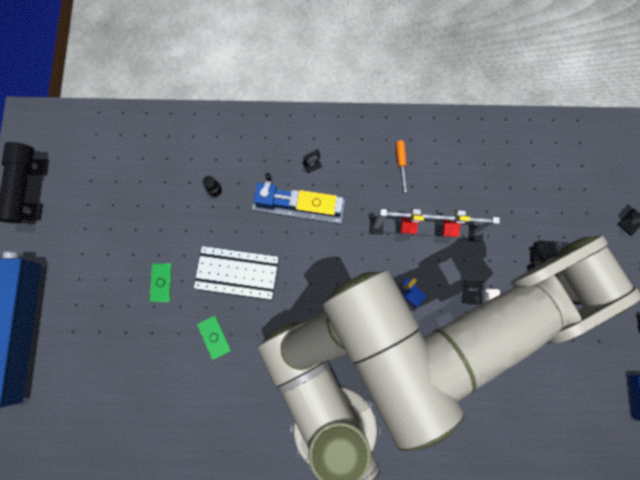

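View pics/scene33.png

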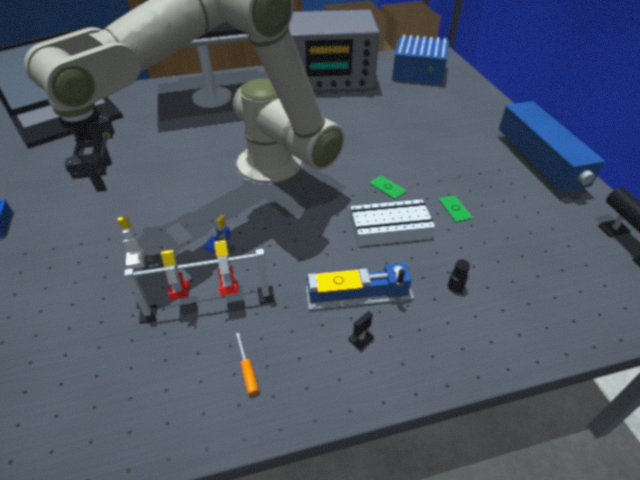

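View pics/sc33b.png

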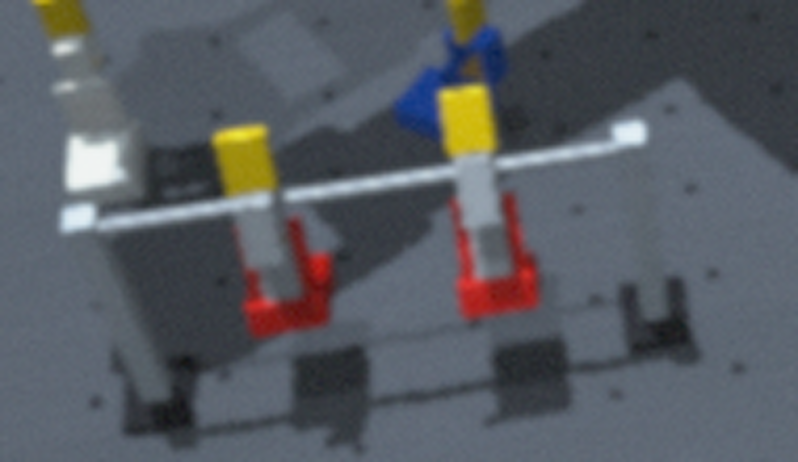

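>>> {"fn": "play_rows", "kwargs": {
  "moves": [
    {"dp":[0,0,0],"delta_rot":[0,0,0],"claw":0},
    {"dp":[0,0,0],"delta_rot":[0,0,0],"claw":0},
    {"dp":[0,0,0],"delta_rot":[0,0,0],"claw":0},
    {"dp":[0,0,0],"delta_rot":[0,0,0],"claw":0},
    {"dp":[0,0,0],"delta_rot":[0,0,0],"claw":0},
    {"dp":[0,0,0],"delta_rot":[0,0,0],"claw":0},
    {"dp":[0,0,0],"delta_rot":[0,0,0],"claw":0},
    {"dp":[0,0,0],"delta_rot":[0,0,0],"claw":0}
  ]
}}

```text
time_s: 40.18
ee_pos: [362.6, -433.9, 251.5]
orientation: [-0.003, 0.727, 0.686, -0.001]
contact_force: [0.2, -0.1, -0.5]
gripper_width: 87.9
```

```bash
python3 - <<'E'
from h import *
i,im=grab("top");hsv=cv2.cvtColor(im,cv2.COLOR_RGB2HSV);m=cv2.inRange(hsv,(22,120,120),(35,255,255))
n,l,st,c=cv2.connectedComponentsWithStats(m);k=1+np.argmax(st[1:,4]);w=ray(i,c[k],66);print("plate",c[k],w)
u=np.array([np.cos(np.radians(82.2)),np.sin(np.radians(82.2))]);d=w[:2]-CL[0];print("seat x,y",d@[u[1],-u[0]],d@u)
cs,_=cv2.findContours((l==k).astype(np.uint8),0,1);b=cv2.boxPoints(cv2.minAreaRect(cs[0]));print(np.round([ray(i,p,66)[:2] for p in b],1).tolist())
a=cv2.imread("pics/scene33.png").astype(int)[:,:,::-1];i2,s2=grab("scene");df=np.abs(a-s2)[220:330,110:300].max(2);print("moved px",(df>40).sum())
crop(s2,290,240,430,320,5.5,"sc34.png")
i,im=grab("top");crop(im,370,190,510,250,5.5,"top34.png")
E
```

```text
plate [315.90288714 202.31233596] [625.78214452  64.4444889   66.        ]
seat x,y -0.9791850785578614 1.121978965324803
[[604.0, 122.4], [663.7, 115.2], [648.0, 4.4], [588.6, 12.6]]
moved px 0
```

View pics/sc34.png

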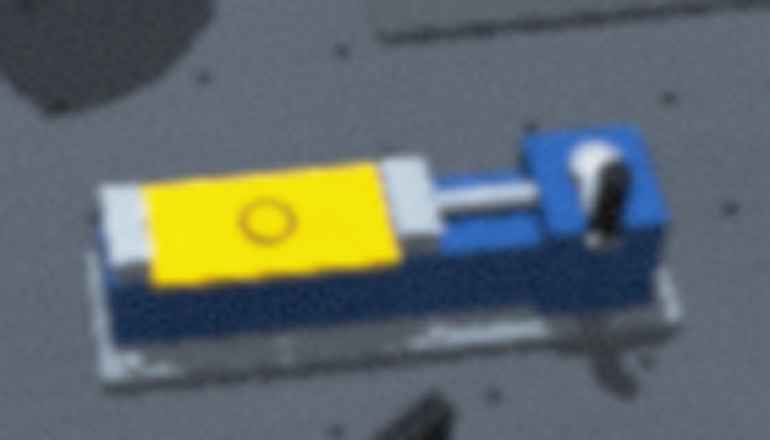

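View pics/top34.png

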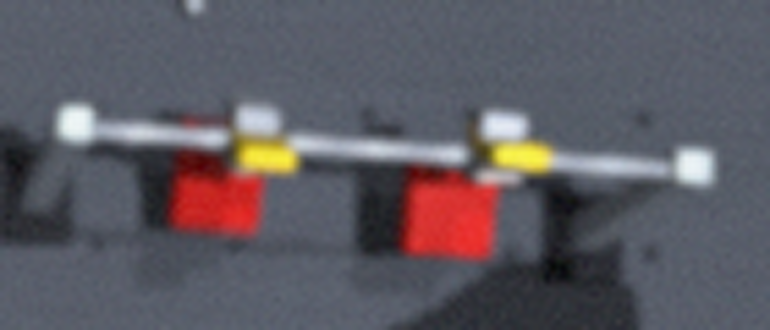

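Both tags hang still and the plate sits near the seat, but the crank handle is not where I left it: it has turned back to point at +x. I'll go back and check that the jaw is really pressing.

```bash
python3 - <<'E'
from h import *
plan([640,110,215],-7.8);plan([440,-100,290],-7.8)
E
```

```text
{'dp': [0.5588, 0.2459, 0.0759], 'rot': [-0.4, -0.2, 4.5], 'cur': np.float64(-3.3)} joints6 -1.02 t 40.33
{'dp': [0.3378, 0.0579, 0.0013], 'rot': [-0.4, -0.2, 4.5], 'cur': np.float64(-3.3)} joints6 -1.02 t 40.33
```

>>> {"fn": "play_rows", "kwargs": {
  "moves": [
    {"dp":[0.04,0.007,0],"delta_rot":[0,0,0],"claw":0},
    {"dp":[0.08,0.014,0],"delta_rot":[0,0,1],"claw":0},
    {"dp":[0.12,0.021,0],"delta_rot":[0,0,2],"claw":0},
    {"dp":[0.16,0.028,0],"delta_rot":[0,0,3],"claw":0},
    {"dp":[0.2,0.035,0],"delta_rot":[0,0,4],"claw":0},
    {"dp":[0.24,0.042,0],"delta_rot":[0,0,4.5],"claw":0},
    {"dp":[0.28,0.049,0],"delta_rot":[0,0,4.5],"claw":0},
    {"dp":[0.32,0.056,0],"delta_rot":[0,0,4.5],"claw":0}
  ]
}}

```text
time_s: 41.0
ee_pos: [437.1, -115.7, 252.5]
orientation: [-0.003, 0.754, 0.657, -0.001]
contact_force: [0.7, -0.4, 0.4]
gripper_width: 88.1
```

```bash
python3 - <<'E'
from h import *
plan([640,110,215],-7.8)
E
```

```text
{'dp': [0.2511, 0.1707, 0.0762], 'rot': [-0.3, -0.2, -0.0], 'cur': np.float64(-7.8)} joints6 -0.38 t 41.0
```

>>> {"fn": "play_rows", "kwargs": {
  "moves": [
    {"dp":[0.035,0.024,0],"delta_rot":[0,0,0],"claw":0},
    {"dp":[0.07,0.048,0],"delta_rot":[0,0,0],"claw":0},
    {"dp":[0.105,0.072,0],"delta_rot":[0,0,0],"claw":0},
    {"dp":[0.14,0.096,0.02],"delta_rot":[0,0,0],"claw":0},
    {"dp":[0.175,0.12,0.04],"delta_rot":[0,0,0],"claw":0},
    {"dp":[0.21,0.144,0.06],"delta_rot":[-0.3,-0.2,0],"claw":0.4},
    {"dp":[0.245,0.168,0.075],"delta_rot":[-0.3,-0.2,0],"claw":0.4},
    {"dp":[0.25,0.17,0.076],"delta_rot":[-0.3,-0.2,0],"claw":0.4}
  ]
}}

```text
time_s: 41.67
ee_pos: [640.0, 111.6, 173.7]
orientation: [-0.001, 0.753, 0.658, -0.001]
contact_force: [-0.2, -0.6, 0.5]
gripper_width: 70.5
```

```bash
python3 - <<'E'
from h import *
s=sensors.get_state();print(s["ee_pos"],s["joint_vel"].round(2))
i,im=grab("wrist","wrist35.png")
E
```

```text
[639.95650214 111.59857138 173.69470155] [ 0.37  0.59 -0.73 -0.01  0.12  0.37]
```

View pics/wrist35.png

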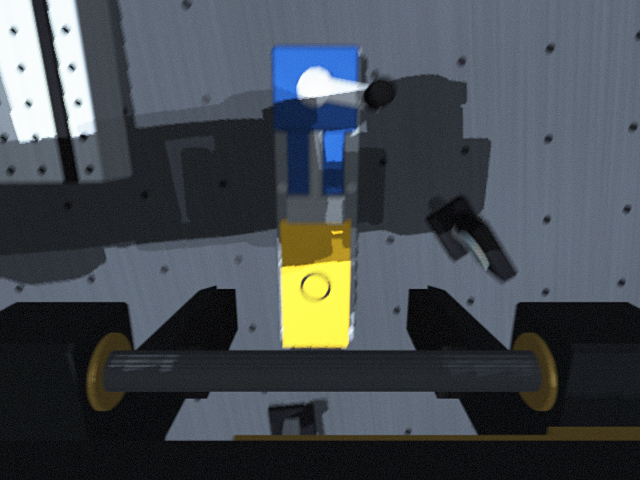

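```bash
python3 - <<'E'
from h import *
i,im=grab("wrist","wrist36.png");i,im=grab("scene","scene36.png")
a=cv2.imread("pics/scene21.png");b=cv2.imread("pics/scene33.png");c=im[:,:,::-1]
cv2.imwrite("pics/cmp.png",np.hstack([cv2.resize(q[255:305,370:420],(260,260),interpolation=cv2.INTER_CUBIC) for q in(a,b,c)]))
E
```

```text
(no output)
```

View pics/cmp.png

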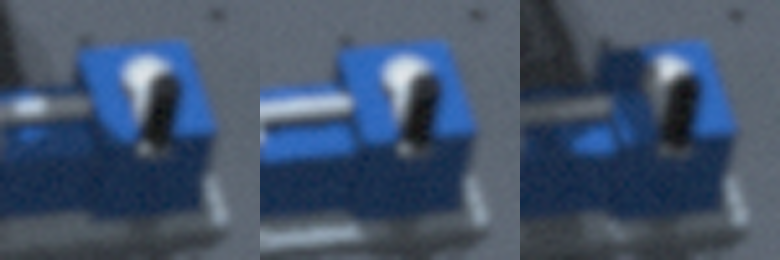

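View pics/wrist36.png

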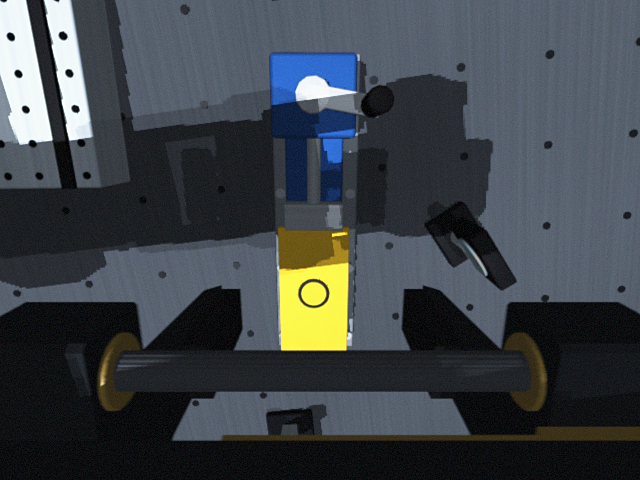

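The handle has not moved since release, so the screw sprang back 2 rad and then held. To be sure of the clamping force I'll re-grip and check the torque with a small forward turn.

```bash
python3 - <<'E'
from h import *
s=sensors.get_state();i=vision.camera_info("wrist")
H=ray(i,(379,100.5),127);P=ray(i,(313,94),88);print(H,P,s["joint_vel"].round(3))
d=H[:2]-AX;print(np.degrees(np.arctan2(d[1],d[0])),np.linalg.norm(d))
a=np.radians(np.degrees(np.arctan2(d[1],d[0])));q=AX+40*np.array([np.cos(a),np.sin(a)]);print(q)
plan([q[0],q[1],150],-7.8)
E
```

```text
[684.58185407 193.54210043 127.        ] [647.30340509 206.24164115  88.        ] [-0.042 -0.059  0.024 -0.006  0.    -0.012]
-24.957274531299486 40.901087984899064
[683.76490726 193.92230758]
{'dp': [0.089, 0.0331, 0.0633], 'rot': [-0.2, 0.1, 0.1], 'cur': np.float64(-7.7)} joints6 0.13 t 41.82
```

>>> {"fn": "play_rows", "kwargs": {
  "moves": [
    {"dp":[0.03,0.011,0.02],"delta_rot":[0,0,0],"claw":0.5},
    {"dp":[0.06,0.022,0.04],"delta_rot":[0,0,0],"claw":0.5},
    {"dp":[0.085,0.033,0.055],"delta_rot":[0,0,0],"claw":0.5},
    {"dp":[0.092,0.035,0.063],"delta_rot":[0,0,0],"claw":0.5},
    {"dp":[0.092,0.035,0.063],"delta_rot":[-0.2,0.1,0],"claw":0.5},
    {"dp":[0.092,0.035,0.063],"delta_rot":[-0.2,0.1,0],"claw":0.5},
    {"dp":[0.092,0.035,0.063],"delta_rot":[-0.2,0.1,0],"claw":0.5},
    {"dp":[0.092,0.035,0.063],"delta_rot":[-0.2,0.1,0],"claw":0.5}
  ]
}}

```text
time_s: 42.48
ee_pos: [686.4, 195.2, 113.3]
orientation: [0.001, 0.754, 0.657, 0.001]
contact_force: [0.5, 0.9, -0.2]
gripper_width: 43.7
```

```bash
python3 - <<'E'
from h import *
s=sensors.get_state();print(s["ee_pos"],s["joint_vel"].round(3))
i,im=grab("wrist","wrist37.png");print(proj(i,[*s["ee_pos"][:2],127]))
plan([685.4,198,95],-7.8)
E
```

```text
[686.38283414 195.20903451 113.30396378] [ 0.004  0.007 -0.003  0.     0.001  0.002]
[319.26426877 285.03399139]
{'dp': [0.0024, -0.0014, 0.057], 'rot': [0.1, -0.1, -0.0], 'cur': np.float64(-7.8)} joints6 0.25 t 42.53
```

View pics/wrist37.png

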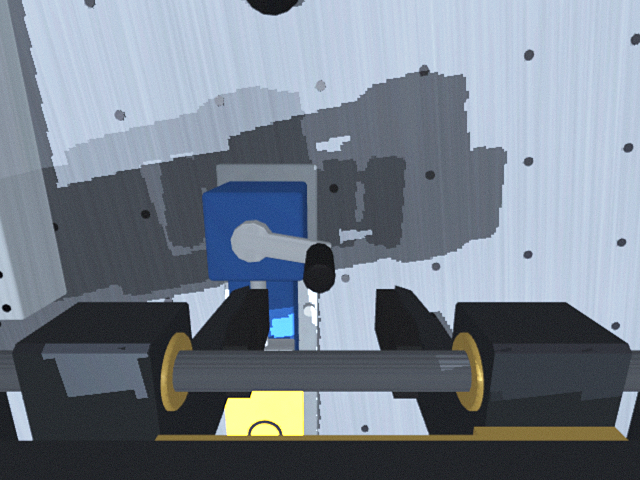

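>>> {"fn": "play_rows", "kwargs": {
  "moves": [
    {"dp":[0.003,-0.001,0.02],"delta_rot":[0,0,0],"claw":0.5},
    {"dp":[0.003,-0.001,0.035],"delta_rot":[0,0,0],"claw":0.5},
    {"dp":[0.003,-0.001,0.048],"delta_rot":[0,0,0],"claw":0.5},
    {"dp":[0.003,-0.001,0.055],"delta_rot":[0,0,0],"claw":0.5},
    {"dp":[0.003,-0.001,0.057],"delta_rot":[0,0,0],"claw":0.5},
    {"dp":[0.003,-0.001,0.057],"delta_rot":[0,0,0],"claw":0.5},
    {"dp":[0.003,-0.001,0.057],"delta_rot":[0,0,0],"claw":0.7},
    {"dp":[0.003,-0.001,0.057],"delta_rot":[0,0,0],"claw":0.7}
  ]
}}

```text
time_s: 43.2
ee_pos: [686.4, 198.5, 57.1]
orientation: [0.001, 0.754, 0.657, 0.002]
contact_force: [0.6, -1.0, 0.4]
gripper_width: 32.9
```

>>> {"fn": "play_rows", "kwargs": {
  "moves": [
    {"dp":[0,0,0],"delta_rot":[0,0,0],"claw":1},
    {"dp":[0,0,0],"delta_rot":[0,0,0],"claw":1},
    {"dp":[0,0,0],"delta_rot":[0,0,0],"claw":1},
    {"dp":[0,0,0],"delta_rot":[0,0,0],"claw":1},
    {"dp":[0,0,0],"delta_rot":[0,0,0],"claw":1},
    {"dp":[0,0,0],"delta_rot":[0,0,0],"claw":1},
    {"dp":[0,0,0],"delta_rot":[0,0,0],"claw":1},
    {"dp":[0,0,0],"delta_rot":[0,0,0],"claw":1}
  ],
  "squeeze": 20
}}

```text
time_s: 43.87
ee_pos: [686.0, 198.9, 57.6]
orientation: [0.001, 0.753, 0.657, 0.002]
contact_force: [-5.1, 0.9, 5.3]
gripper_width: 15.0
```

```bash
python3 - <<'E'
from h import *
circ(5,8,95)
E
```

```text
t 43.8667 ang -17.2 r 40.3 z 96.6 F [-5.1  0.9  5.3] w 15.025690911113175
[-0.0034, -0.001, 0.0016]
[-0.0067, -0.002, 0.0015]
[-0.01, -0.0033, 0.0015]
[-0.0131, -0.0049, 0.0015]
[-0.016, -0.0067, 0.0015]
[-0.0188, -0.0088, 0.0015]
[-0.0214, -0.0111, 0.0015]
[-0.0238, -0.0137, 0.0015]
```

>>> {"fn": "play_rows", "kwargs": {
  "moves": [
    {"dp":[-0.0034,-0.001,0],"delta_rot":[0,0,0],"claw":1},
    {"dp":[-0.0067,-0.002,0],"delta_rot":[0,0,0],"claw":1},
    {"dp":[-0.01,-0.0033,0],"delta_rot":[0,0,0],"claw":1},
    {"dp":[-0.013,-0.005,0],"delta_rot":[0,0,0],"claw":1},
    {"dp":[-0.013,-0.005,0],"delta_rot":[0,0,0],"claw":1},
    {"dp":[-0.013,-0.005,0],"delta_rot":[0,0,0],"claw":1},
    {"dp":[-0.013,-0.005,0],"delta_rot":[0,0,0],"claw":1},
    {"dp":[-0.013,-0.005,0],"delta_rot":[0,0,0],"claw":1}
  ]
}}

```text
time_s: 44.53
ee_pos: [679.4, 186.6, 57.7]
orientation: [0.001, 0.754, 0.657, 0.002]
contact_force: [1.3, 2.6, 2.2]
gripper_width: 15.6
```

```bash
python3 - <<'E'
from h import *
s=sensors.get_state();d=s["ee_pos"][:2]-AX;a=np.arctan2(d[1],d[0]);print("Ft",s["contact_force"][:2]@[np.sin(a),-np.cos(a)],"Fr",s["contact_force"][:2]@[np.cos(a),np.sin(a)])
circ(5,8,95)
E
```

```text
Ft -2.878552475680893 Fr -0.5789030478024475
t 44.5333 ang -37.2 r 40.1 z 96.7 F [1.3 2.6 2.2] w 15.556931420551386
[-0.0029, -0.0019, 0.0017]
[-0.0057, -0.004, 0.0017]
[-0.0083, -0.0064, 0.0017]
[-0.0107, -0.0089, 0.0017]
[-0.0128, -0.0116, 0.0017]
[-0.0147, -0.0146, 0.0017]
[-0.0164, -0.0177, 0.0016]
[-0.0178, -0.0209, 0.0016]
```

>>> {"fn": "play_rows", "kwargs": {
  "moves": [
    {"dp":[-0.0029,-0.0019,0],"delta_rot":[0,0,0],"claw":1},
    {"dp":[-0.0057,-0.004,0],"delta_rot":[0,0,0],"claw":1},
    {"dp":[-0.0083,-0.0064,0],"delta_rot":[0,0,0],"claw":1},
    {"dp":[-0.0107,-0.009,0],"delta_rot":[0,0,0],"claw":1},
    {"dp":[-0.0107,-0.009,0],"delta_rot":[0,0,0],"claw":1},
    {"dp":[-0.0107,-0.009,0],"delta_rot":[0,0,0],"claw":1},
    {"dp":[-0.0107,-0.009,0],"delta_rot":[0,0,0],"claw":1},
    {"dp":[-0.0107,-0.009,0],"delta_rot":[0,0,0],"claw":1}
  ]
}}

```text
time_s: 45.2
ee_pos: [669.7, 177.4, 57.8]
orientation: [0.001, 0.754, 0.657, 0.003]
contact_force: [4.8, 4.0, 1.1]
gripper_width: 14.9
```

```bash
python3 - <<'E'
from h import *
s=sensors.get_state();d=s["ee_pos"][:2]-AX;a=np.arctan2(d[1],d[0]);print("Ft",s["contact_force"][:2]@[np.sin(a),-np.cos(a)],"Fr",s["contact_force"][:2]@[np.cos(a),np.sin(a)])
circ(5,8,95)
E
```

```text
Ft -6.2473368068598845 Fr -0.7031082546428797
t 45.2 ang -56.5 r 40.1 z 96.8 F [4.8 4.  1.1] w 14.943843718444239
[-0.0021, -0.0028, 0.0018]
[-0.0041, -0.0057, 0.0018]
[-0.0057, -0.0088, 0.0017]
[-0.0071, -0.0119, 0.0017]
[-0.0083, -0.0152, 0.0017]
[-0.0091, -0.0186, 0.0017]
[-0.0096, -0.0221, 0.0017]
[-0.0099, -0.0256, 0.0016]
```

```bash
python3 - <<'E'
from h import *
circ(-5,5,95.5)
E
```

```text
t 45.2 ang -56.5 r 40.1 z 96.8 F [4.8 4.  1.1] w 14.943843718444239
[0.0025, 0.0024, 0.0013]
[0.0051, 0.0047, 0.0013]
[0.0079, 0.0068, 0.0013]
[0.0109, 0.0086, 0.0014]
[0.0141, 0.0101, 0.0014]
```

>>> {"fn": "play_rows", "kwargs": {
  "moves": [
    {"dp":[0.0013,0.0012,0],"delta_rot":[0,0,0],"claw":1},
    {"dp":[0.0025,0.0024,0],"delta_rot":[0,0,0],"claw":1},
    {"dp":[0.0038,0.0036,0],"delta_rot":[0,0,0],"claw":1},
    {"dp":[0.0051,0.0047,0],"delta_rot":[0,0,0],"claw":1},
    {"dp":[0.0051,0.0047,0],"delta_rot":[0,0,0],"claw":1},
    {"dp":[0.0051,0.0047,0],"delta_rot":[0,0,0],"claw":1},
    {"dp":[0.0051,0.0047,0],"delta_rot":[0,0,0],"claw":1},
    {"dp":[0.0051,0.0047,0],"delta_rot":[0,0,0],"claw":1}
  ]
}}

```text
time_s: 45.87
ee_pos: [675.3, 181.9, 57.8]
orientation: [0.001, 0.753, 0.657, 0.003]
contact_force: [4.9, 3.6, -0.3]
gripper_width: 15.3
```

```bash
cat >> h.py <<'E'
def ft():
    s=sensors.get_state();d=s["ee_pos"][:2]-AX;a=np.arctan2(d[1],d[0]);print("ang",np.degrees(a).round(1),"Ft",(s["contact_force"][:2]@[np.sin(a),-np.cos(a)]).round(2),"Fr",(s["contact_force"][:2]@[np.cos(a),np.sin(a)]).round(2))
E
python3 - <<'E'
from h import *
ft()
circ(-5,5,96.5)
E
```

```text
ang -46.0 Ft -6.08 Fr 0.82
t 45.8667 ang -46.0 r 40.1 z 96.8 F [ 4.9  3.6 -0.3] w 15.259675093827742
[0.0029, 0.002, 0.0003]
[0.0059, 0.0037, 0.0004]
[0.009, 0.0053, 0.0004]
[0.0123, 0.0065, 0.0004]
[0.0157, 0.0074, 0.0004]
```

```bash
cat >> h.py <<'E'
def ftm(n=8):
    L=[]
    for k in range(n):
        vision.get_image("wrist");s=sensors.get_state();d=s["ee_pos"][:2]-AX;a=np.arctan2(d[1],d[0]);L.append([np.degrees(a),s["contact_force"][:2]@[np.sin(a),-np.cos(a)],s["contact_force"][:2]@[np.cos(a),np.sin(a)]])
    print("ang,Ft,Fr",np.mean(L,0).round(2),"sd",np.std(L,0).round(2))
E
python3 - <<'E'
from h import *
ftm()
E
```

```text
ang,Ft,Fr [-46.02  -6.42   0.18] sd [0.01 0.3  0.58]
```

>>> {"fn": "play_rows", "kwargs": {
  "moves": [
    {"dp":[0.0014,0.001,0],"delta_rot":[0,0,0],"claw":1},
    {"dp":[0.0029,0.002,0],"delta_rot":[0,0,0],"claw":1},
    {"dp":[0.0044,0.0029,0],"delta_rot":[0,0,0],"claw":1},
    {"dp":[0.0059,0.0037,0],"delta_rot":[0,0,0],"claw":1},
    {"dp":[0.0059,0.0037,0],"delta_rot":[0,0,0],"claw":1},
    {"dp":[0.0059,0.0037,0],"delta_rot":[0,0,0],"claw":1},
    {"dp":[0.0059,0.0037,0],"delta_rot":[0,0,0],"claw":1},
    {"dp":[0.0059,0.0037,0],"delta_rot":[0,0,0],"claw":1}
  ]
}}

```text
time_s: 46.93
ee_pos: [680.0, 187.4, 57.9]
orientation: [0.002, 0.754, 0.657, 0.003]
contact_force: [5.1, 3.1, -0.9]
gripper_width: 15.3
```

```bash
python3 - <<'E'
from h import *
ftm();circ(-5,3,96.5)
E
```

```text
ang,Ft,Fr [-35.8   -4.95   2.05] sd [0.02 0.49 0.44]
t 47.3333 ang -35.8 r 40.1 z 96.9 F [ 3.8  2.5 -0.3] w 15.283302917631781
[0.0032, 0.0014, 0.0004]
[0.0065, 0.0027, 0.0004]
[0.0098, 0.0036, 0.0004]
```

>>> {"fn": "play_rows", "kwargs": {
  "moves": [
    {"dp":[0.0015,0.0007,0],"delta_rot":[0,0,0],"claw":1},
    {"dp":[0.0032,0.0014,0],"delta_rot":[0,0,0],"claw":1},
    {"dp":[0.0045,0.002,0],"delta_rot":[0,0,0],"claw":1},
    {"dp":[0.0045,0.002,0],"delta_rot":[0,0,0],"claw":1},
    {"dp":[0.0045,0.002,0],"delta_rot":[0,0,0],"claw":1},
    {"dp":[0.0045,0.002,0],"delta_rot":[0,0,0],"claw":1},
    {"dp":[0.0045,0.002,0],"delta_rot":[0,0,0],"claw":1},
    {"dp":[0.0045,0.002,0],"delta_rot":[0,0,0],"claw":1}
  ]
}}

```text
time_s: 48.0
ee_pos: [682.7, 191.6, 57.9]
orientation: [0.002, 0.754, 0.657, 0.004]
contact_force: [3.7, 0.0, -0.5]
gripper_width: 15.3
```

```bash
python3 - <<'E'
from h import *
ftm()
E
```

```text
ang,Ft,Fr [-28.66  -3.17   3.07] sd [0.02 0.22 0.6 ]
```

>>> {"fn": "play_rows", "kwargs": {
  "moves": [
    {"dp":[0,0,0],"delta_rot":[0,0,0],"claw":0.6},
    {"dp":[0,0,0],"delta_rot":[0,0,0],"claw":0.6},
    {"dp":[0,0,0],"delta_rot":[0,0,0],"claw":0.6},
    {"dp":[0,0,0],"delta_rot":[0,0,0],"claw":0.6},
    {"dp":[0,0,0],"delta_rot":[0,0,0],"claw":0.6},
    {"dp":[0,0,-0.02],"delta_rot":[0,0,0],"claw":0.6},
    {"dp":[0,0,-0.04],"delta_rot":[0,0,0],"claw":0.6},
    {"dp":[0,0,-0.057],"delta_rot":[0,0,0],"claw":0.6}
  ]
}}

```text
time_s: 49.07
ee_pos: [682.2, 191.4, 116.1]
orientation: [0.002, 0.754, 0.657, 0.003]
contact_force: [0.2, -0.7, 0.5]
gripper_width: 35.2
```

>>> {"fn": "play_rows", "kwargs": {
  "moves": [
    {"dp":[0,0,0],"delta_rot":[0,0,0],"claw":0.5},
    {"dp":[0,0,0],"delta_rot":[0,0,0],"claw":0.5},
    {"dp":[0,0,0],"delta_rot":[0,0,0],"claw":0.5},
    {"dp":[0,0,0],"delta_rot":[0,0,0],"claw":0.5},
    {"dp":[0,0,0],"delta_rot":[0,0,0],"claw":0.5},
    {"dp":[0,0,0],"delta_rot":[0,0,0],"claw":0.5},
    {"dp":[0,0,0],"delta_rot":[0,0,0],"claw":0.5},
    {"dp":[0,0,0],"delta_rot":[0,0,0],"claw":0.5}
  ]
}}

```text
time_s: 49.73
ee_pos: [682.1, 191.4, 115.8]
orientation: [0.002, 0.754, 0.657, 0.003]
contact_force: [-1.0, -0.9, -0.2]
gripper_width: 44.2
```

```bash
python3 - <<'E'
from h import *
s=sensors.get_state();print(s["ee_pos"])
i,im=grab("wrist","wrist38.png");print(proj(i,[*s["ee_pos"][:2],127]))
E
```

```text
[682.10650206 191.40561815 115.7744314 ]
[319.35817499 283.20975145]
```

View pics/wrist38.png

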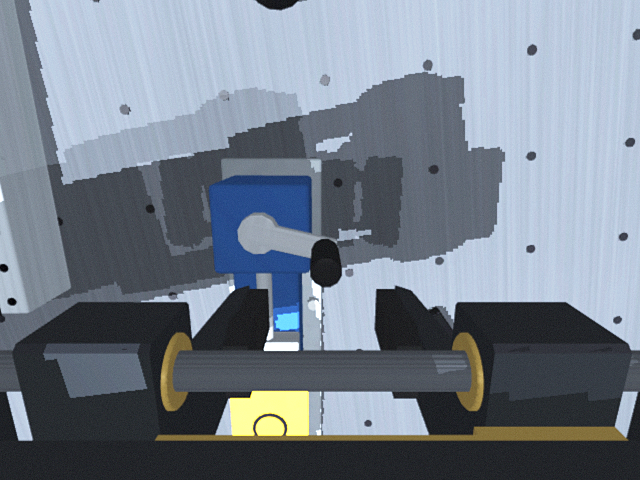

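The crank again stopped at a repeatable angle (about −20°). The measured torque line only reaches zero near −10°, so the screw friction is holding a residual jaw load of about 30 N by that estimate. I'll retreat and take a last look.

>>> {"fn": "play_rows", "kwargs": {
  "moves": [
    {"dp":[0,0,-0.03],"delta_rot":[0,0,0],"claw":0.5},
    {"dp":[0,0,-0.06],"delta_rot":[0,0,0],"claw":0.5},
    {"dp":[0,-0.03,-0.09],"delta_rot":[0,0,0],"claw":0.5},
    {"dp":[0,-0.07,-0.1],"delta_rot":[0,0,0],"claw":0.5},
    {"dp":[0,-0.11,-0.1],"delta_rot":[0,0,0],"claw":0.5},
    {"dp":[0,-0.15,-0.1],"delta_rot":[0,0,0],"claw":0.5},
    {"dp":[0,-0.19,-0.1],"delta_rot":[0,0,0],"claw":0.5},
    {"dp":[0,-0.22,-0.1],"delta_rot":[0,0,0],"claw":0.5}
  ]
}}

```text
time_s: 50.45
ee_pos: [460.6, 221.3, 214.6]
orientation: [0.002, 0.753, 0.658, 0.004]
contact_force: [-0.3, -0.3, 0.1]
gripper_width: 43.7
```

>>> {"fn": "play_rows", "kwargs": {
  "moves": [
    {"dp":[0,0,0],"delta_rot":[0,0,0],"claw":0.5},
    {"dp":[0,0,0],"delta_rot":[0,0,0],"claw":0.5},
    {"dp":[0,0,0],"delta_rot":[0,0,0],"claw":0.5},
    {"dp":[0,0,0],"delta_rot":[0,0,0],"claw":0.5},
    {"dp":[0,0,0],"delta_rot":[0,0,0],"claw":0.5},
    {"dp":[0,0,0],"delta_rot":[0,0,0],"claw":0.5},
    {"dp":[0,0,0],"delta_rot":[0,0,0],"claw":0.5},
    {"dp":[0,0,0],"delta_rot":[0,0,0],"claw":0.5}
  ]
}}

```text
time_s: 51.12
ee_pos: [460.8, 221.2, 214.4]
orientation: [0.001, 0.753, 0.658, 0.003]
contact_force: [-0.2, 0.4, -0.2]
gripper_width: 44.0
```

```bash
python3 - <<'E'
from h import *
grab("scene","scene40.png");grab("top","top40.png")
E
```

```text
(no output)
```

View pics/scene40.png

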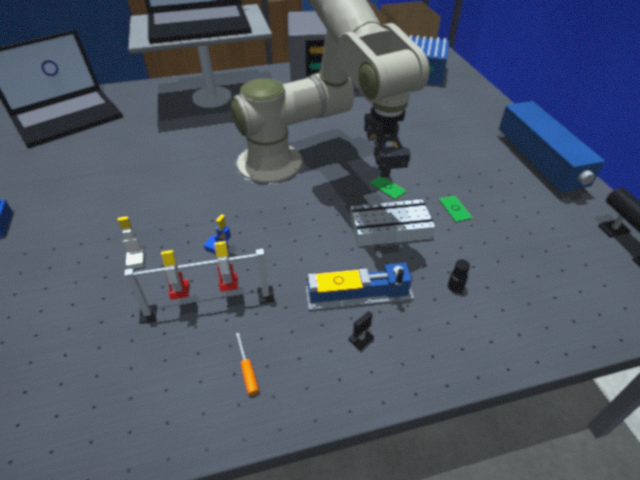

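View pics/top40.png

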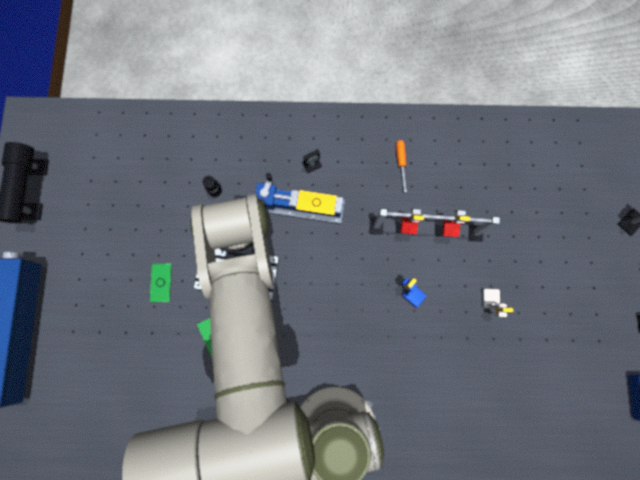

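Everything is in place: two red tags hang at top (410,222) and (453,224), the plate is clamped at (317,202), the bystanders have not moved, and the robot is clear. Handing in.

```bash
python3 -c "
from bench import hand_in
print(hand_in())"
```

```text
the job is handed in; nothing more can be done
None
```

I handed the job in at about 51 s. The yellow plate is clamped over the beam port and both red tags present hang on the rail bar. The hand-in reports no verdict.

**Plate:** I pushed it along its channel until it overhung the board edge by about 43–46 mm, gripped it there and laid it on the bed between the jaws. The last top-view measurement puts it about 1 mm from the port centre both across and along. The jaw touches it in the pictures.

**Clamp:** I cranked it to about 17 N at the handle.
- **Spring-back:** when I let go, the crank turned back about 2 rad.
- **Re-check:** I gripped the handle again and released it gently. It settled at about the same angle, still on the loaded side of where the measured torque reaches zero.
- **Jaw force:** from that I estimate about 30 N on the plate. I could not measure this directly, and the torque readings differed between turning forward and back.

**Tags:** both hang steady and leaning. I saw each gate shut below the bar just before release, but not close up afterwards.

**Other things:**
- **Bystanders and look-alikes:** the mirror mount, lens tube and screwdriver stayed where they were, and so did the blue, white and green look-alikes.
- **Fingertip offset:** the real fingertips sit about 39 mm above the reported TCP. My first push passed over the plate without touching it, and a probe to find the offset pressed on it with about 50 N. I corrected for the offset from then on.

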